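# Cover the culture pots and hitch the grow lamp over them

## Robot

A 6-joint arm with a two-finger parallel gripper is mounted at the origin on the work surface. World frame = base frame: x ahead of the robot, y to its left, z up, the work surface at z = 0. Lengths are in m, angles in rad, forces in N, time in s.
With the tool pointing down it reaches from about 0.25 to 0.8 m from the base axis. Payload 8.5 kg.
Tool frame: the origin (TCP) lies midway between the tips of the shut fingers; the grasp point (between the pads) lies 19 mm behind it; z points along the fingers, y is the direction in which the jaws open and shut (so a half turn about z gives the same grasp; the last joint's range is limited). The gripper opens to 85 mm and grips with 20 to 120 N. Pads are 22 mm wide; open, the fingers measure 114 mm over their backs; the gripper's body (76 mm by 85 mm) begins 54 mm behind the grasp point. The pads swing forward as they close: fully open they stand 13 mm farther back than shut.
Start: joints at [-1.176, 0.238, -0.013, 1.319, 0, 1.571], TCP at [0.202, -0.485, 0.231] pointing down, gripper open.
Joint ranges: [-2.66, 2.66], [-1.03, 1.9], [-1.14, 1.46], [-1.82, 2.27], [-1.45, 1.34], [-3.14, 3.14]. Speed limits (rad/s): [2.22, 2.22, 2.79, 3.14, 3.14, 3.14].

## Interface

Orientations are given as a unit quaternion [x, y, z, w].
In Python, from workcell import r, imaging, job gives the robot as it stands. The module is installed in compiled form; this text tells all that it offers.
- The arm moves only by the tool jog_arm, never from a script. Its argument "targets" is a list of rows, each an object of numbers: "tx", "ty", "tz": the shift along the world's x, y, z in m; "turn": the turn about the world's z in rad; "claw": the closure, from 0 (fully open) to 1 (shut). A call has 1 to 10 rows; each row shifts and turns the pose as measured when the row begins; what a row does not reach is not made up. A row lasts 1/12 s, in which the tool goes at most 41.7 mm and 7.16 degrees, less where a joint would pass 70% of its speed; a pose out of reach is approached as far as the arm can. A call is refused whole if a number of a shift passes 0.0417 or a number of a turn 0.125, either way. A call with a gripper value outside its range is refused whole. The fingers move at their own pace and stop on an object; "squeeze" is the grip in N (left out, the last holds). Time passes only in rows, so rows that do not move let the fingers close. It gives the time, the measured TCP pose, the force and the opening at its end, in the units of the state.
- r.read_state(): the state, without advancing time (a new reading comes with each control period).
- imaging.capture(name): name is "side" or "top" or "wrist"; returns (picture, depth): 400x640x3 uint8, red, green, blue; 400x640 float32, m along the optical axis (not along the pixel's ray), 0 where there is no reading.
- imaging.get_calibration(name): a dict with "fx", "fy", "cx", "cy" (pixels), "world_from_camera" (4x4, takes a point from camera to world coordinates); the wrist camera has in their place "tool_from_camera" (4x4, takes a point from camera to tool coordinates, whose origin is the TCP and whose axes are the flange's). Camera axes: x right, y up, looking along -z (the intrinsics and any distortion apply to the point x, -y, -z); pixel columns grow to the right and rows downward; lengths in m; the calibration is good to about 2 mm. A picture is of the moment at which its call begins: read the wrist's pose just before it. get_calibration takes no time and is no camera call.
- job.finish_job(): hands the job in, once; it reports no verdict.
The state is a dict: "t": time; "joint_positions": joint angles; "joint_vel": joint speeds; "tau": joint torques, N m; "position": TCP position; "ee_rot": TCP orientation; "contact_force": force on the tool from outside, world axes, zero at the start; "ft_torque": the same for the moment, N m; "finger_gap": finger opening in m.
Only numpy, scipy, OpenCV 4.12 (cv2) and the standard library are available. Lean on these libraries where they do the work, as an engineer would, in place of code of your own. Each camera call takes 0.05 s, during which the arm holds its last target.

## Task

Set up the growing station: take the black dust cap off the ball and put it in the little metal tray at the front, stand every culture pot upright in a cell of its own in the black tray, and set the frosted cover down over the pots so that it sits flat on the base plate. Then lower the lamp bar across the cover with its socket fully home on the ball and its foot on the rest pad, and only after that press the latch lever right down. Leave the beaker, the slide box and the seedling where they stand.

Things in the scene. Friction and masses are not known exactly. Their poses are not given: they have to be found in the camera images.
- station: The fixed growing station, at a different place and yaw each time; origin on the bench under the middle of its base plate, x away from the robot, y to the left, z up. Plate 190 (x) by 310 (y) by 12 mm, grey; it carries the black tray, the ball post (y = +120 mm), the rest post (y = -120 mm), and a small metal tray at its front.
- tray (a point): Middle of the black four-cell tray on the fixed station, on the top of its grey base plate (12 mm above the bench); axes = the station's, z up. Tray 143 mm square outside, 25 high, floor, walls and dividers 5 thick. Dividers along x and y leave four 64 mm cells centred at x = +-34.5, y = +-34.5 mm; their floor is 5 mm above this point.
- ball (a point): Centre of the station's steel hitch ball, diameter 32 mm, at station y = +120 mm from the tray's middle, 110 mm above the bench. It stands on a neck of 16 mm diameter above a flat round flange of 52 mm diameter, whose top is 20 mm below this point and 90 mm above the bench. Hidden under the dust cap at the start.
- rest (a point): Middle of the top of the station's rest pad, a flat steel plate 70 (x) by 44 (y) mm on a post at station y = -120 mm; the top is 90 mm above the bench, level with the ball's flange.
- cap_tray (a point): Middle of the inner floor (4 mm above the bench) of the small square aluminium tray fixed to the front of the station, 135 mm to station -x of the tray's middle; 80 mm square outside, walls 4 mm, rim 22 mm above the bench.
- cap_mid (a point): Centre, half-way up, of the black rubber-coated rigid dust cap, a cup upside down, 48 mm diameter, 42 mm high, wall 5 mm, 40 g; at the start it sits over the ball with its rim on the flange and lifts straight off (38 mm of lift frees it).
- pot1_mid (a point): Centre, half-way up, of a clear round culture pot with a white top, upright on the bench at the start; 52 mm diameter, 48 mm high, about 90 g, z up. All pots are alike; two to four are present (None if absent).
- pot2_mid (a point): Centre, half-way up, of a clear round culture pot with a white top, upright on the bench at the start; 52 mm diameter, 48 mm high, about 90 g, z up. All pots are alike; two to four are present (None if absent).
- pot3_mid (a point): Centre, half-way up, of a clear round culture pot with a white top, upright on the bench at the start; 52 mm diameter, 48 mm high, about 90 g, z up. All pots are alike; two to four are present (None if absent).
- pot4_mid (a point): Centre, half-way up, of a clear round culture pot with a white top, upright on the bench at the start; 52 mm diameter, 48 mm high, about 90 g, z up. All pots are alike; two to four are present (None if absent).
- cover_grip (a point): Centre of the cover's grip, an upright block 24 (x) by 60 (y) by 26 (z) mm amid its top, 79 mm above the rim. The frosted cover, 250 g, is a square box open below, 161 mm outside, 153 inside, 66 high without grip; z up. It goes down between the two posts, over the black tray (5 mm spare each side) to the base plate, any side forward.
- cover_base (a point): Middle of the cover's open lower rim plane, 79 mm below the grip's centre; z up. It lies at tray when the cover is in place.
- lamp_grip (a point): Middle of the lamp bar's white housing, where to grasp: 46 mm wide (x), 110 long (y), top 15 mm above this point, sides 44 to 46 wide down to 35 mm below it. y runs along the bar to the socket end, z up. Bar 290 mm long, about 450 g; it stands on its socket and foot, both with undersides 75 mm below this point.
- socket (a point): Point on the axis of the lamp bar's hitch socket, a dark steel cup open below, 50 mm outside, 38 mm inside diameter, 40 mm deep, 120 mm from the bar's middle towards +y of the bar; the point lies 20 mm above the socket's rim and is at the ball's centre when fully home.
- foot (a point): Middle of the underside of the lamp bar's square foot, 34 mm square, 120 mm from the bar's middle at the end away from the socket; level with the socket's rim.
- lever_pad (a point): Middle of the upper face of the pad near the latch lever's end, where to press. The lever is a dark flap 28 mm wide, 72 long, hinged on the bar's top 75 mm from its middle and pointing outwards over the socket; pad 56 mm from the hinge. Going down the pad sinks 39 mm and swings 20 mm outwards; flat down it is 131 mm from the bar's middle and 3 mm below lamp_grip.
- lever (a joint): Latch lever: 0 is fully up (46 degrees above the bar), 0.8 rad is flat down against its stop. It stays where it is left; about 1.5 N at the pad moves it, no spring.
- beaker: Glass beaker, 70 mm diameter, 90 mm high, a bystander; origin at the centre of its underside.
- slidebox: Closed wooden slide box, 80 by 100 by 30 mm, a bystander; origin at the centre of its underside.
- seedling: Seedling in a terracotta pot, about 72 mm diameter and 130 mm high, a bystander; origin at the centre of its underside.

How it is judged:
By the outcome, as a careful person would: the job done as asked, in the order asked, and still so for the second after the job is handed in, with the robot touching nothing.
Of pot1, pot2, pot3, pot4 only 2 to 4 are there at a start; the rules pass over those that are not, and their reading is None.
At some moment in a run one of pot1, pot2, pot3, pot4, cover may be knocked a few centimetres aside while the robot is not near it.
Once in a run the grip may slacken for a moment while it holds something.
It also fails if it takes over 210 s, if anything falls off the work surface, if the arm or the gripper's body presses on something with over 40 N, if the wrist force passes 120 N, or if a joint passes its speed limit or range.

## Working session

There is one attempt and no reset: what is moved stays moved. The work goes in short steps, Python scripts to look and compute and a tool call to move; the robot and the scene stay as the last step left them, time stands still between calls to the robot, and variables do not carry over. Pictures are saved under pics/ and viewed, and the job is handed in when it is done.

Besides the shell and the picture viewer there is one more tool, called as name(argument=value, ...) on one line, values as JSON. jog_arm: Moves the arm, as the interface text tells. Its arguments: {"type":"object","properties":{"targets":{"type":"array","items":{"type":"object","properties":{"tx":{"type":"number"},"ty":{"type":"number"},"tz":{"type":"number"},"turn":{"type":"number"},"claw":{"type":"number"}}}},"squeeze":{"type":"number"}},"required":["targets"]}

```bash
mkdir -p pics; ls; python3 - <<'E'
from workcell import r, imaging, job
import cv2, numpy as np
print(r.read_state())
for n in ["side","top","wrist"]:
    c=imaging.get_calibration(n); print(n,c)
for n in ["side","top"]:
    p,d=imaging.capture(n); cv2.imwrite(f"pics/{n}0.png",p[:,:,::-1]); np.save(f"pics/{n}0.npy",d)
E
```

```text
pics
{'t': 0.0, 'joint_positions': array([-1.17602564e+00,  2.38783549e-01, -1.42738749e-02,  1.31920933e+00,
       -1.25191645e-05,  1.57080969e+00]), 'joint_vel': array([ 0.00026198,  0.00114132, -0.00090503, -0.00068035, -0.00046037,
       -0.00083043]), 'tau': array([ 3.56723949e-04, -5.38784623e+01,  3.46437085e+01,  1.82273251e-02,
        8.15549629e-05,  2.08473256e-05]), 'position': array([ 0.20174416, -0.48422385,  0.23066854]), 'ee_rot': array([ 9.80583724e-01,  1.96099515e-01, -1.50322489e-04, -7.19707982e-04]), 'contact_force': array([-0.14908383, -0.13828992,  0.66869696]), 'ft_torque': array([0.00263686, 0.00184226, 0.02038463]), 'finger_gap': 0.08515274193326669}
side {'fx': 504.68917235641163, 'fy': 504.68917235641163, 'cx': 318.3182027390322, 'cy': 203.89992800670294, 'world_from_camera': array([[-0.8498946 ,  0.36957407, -0.37562504,  0.08450341],
       [-0.52692251, -0.58840021,  0.6133008 ,  0.83252017],
       [ 0.00564223,  0.71916633,  0.69481506,  1.02049964],
       [ 0.        ,  0.        ,  0.        ,  1.        ]])}
top {'fx': 404.2084228189679, 'fy': 404.2084228189679, 'cx': 317.7175904033008, 'cy': 193.45048782967237, 'world_from_camera': array([[-0.02661664,  0.99039862, -0.13565446,  0.41255635],
       [-0.9995392 , -0.02834854, -0.0108509 , -0.00915076],
       [-0.01459232,  0.13530313,  0.99069679,  1.23144053],
       [ 0.        ,  0.        ,  0.        ,  1.        ]])}
wrist {'fx': 286.84272420115906, 'fy': 286.84272420115906, 'cx': 323.2525820557006, 'cy': 204.07403832888485, 'tool_from_camera': array([[ 2.69348080e-05,  9.50590111e-01,  3.10448771e-01,
         8.07506898e-02],
       [ 9.99999964e-01, -1.08947329e-04,  2.46834434e-04,
        -5.18715964e-04],
       [ 2.68460937e-04,  3.10448753e-01, -9.50590080e-01,
        -1.42200961e-01],
       [ 0.00000000e+00,  0.00000000e+00,  0.00000000e+00,
         1.00000000e+00]])}
```

View pics/top0.png

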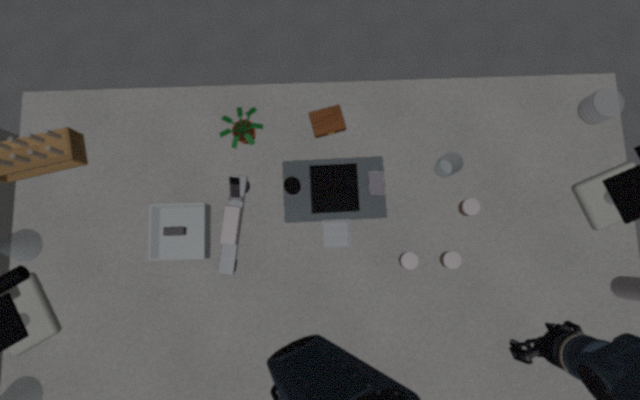

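View pics/side0.png

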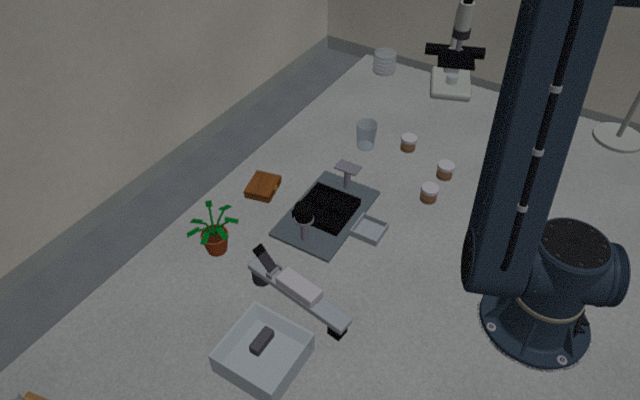

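```bash
cat > h.py <<'E'
from workcell import r, imaging, job
import cv2, numpy as np
from scipy.spatial.transform import Rotation as R
def cam(name,state=None):
    c=imaging.get_calibration(name)
    if name=="wrist":
        s=state or r.read_state()
        T=np.eye(4);T[:3,:3]=R.from_quat(s["ee_rot"]).as_matrix();T[:3,3]=s["position"]
        W=T@c["tool_from_camera"]
    else: W=c["world_from_camera"]
    return c,W
def dirs(c,W,u,v):
    u=np.asarray(u,float);v=np.asarray(v,float)
    d=np.stack([(u-c["cx"])/c["fx"],-(v-c["cy"])/c["fy"],-np.ones_like(u)],-1)
    return d@W[:3,:3].T
def plane(cw,u,v,z):
    c,W=cw;d=dirs(c,W,u,v);o=W[:3,3]
    return o+d*((z-o[2])/d[...,2])[...,None]
def cloud(cw,depth):
    c,W=cw;h,w=depth.shape;v,u=np.mgrid[:h,:w]
    return W[:3,3]+dirs(c,W,u,v)*depth[...,None]
def proj(cw,P):
    c,W=cw;q=(np.asarray(P)-W[:3,3])@W[:3,:3];return c["cx"]-c["fx"]*q[...,0]/q[...,2],c["cy"]+c["fy"]*q[...,1]/q[...,2]
def yaw(s=None):
    s=s or r.read_state()
    m=R.from_quat(s["ee_rot"]).as_matrix();return np.arctan2(m[1,1],m[0,1]) # direction of tool y
def show(name,fn,crop=None,scale=1):
    s=r.read_state();p,d=imaging.capture(name);np.save(f"pics/{fn}.npy",d);np.save(f"pics/{fn}_s.npy",np.r_[s["position"],s["ee_rot"]]);cv2.imwrite(f"pics/{fn}_full.png",p[:,:,::-1])
    q=p[:,:,::-1]
    if crop: q=q[crop[1]:crop[3],crop[0]:crop[2]]
    q=cv2.resize(q,None,fx=scale,fy=scale,interpolation=cv2.INTER_CUBIC);cv2.imwrite(f"pics/{fn}.png",q)
    return s,p,d
E
python3 - <<'E'
from h import *
p=cv2.imread("pics/top0.png");d=np.load("pics/top0.npy")
P=cloud(cam("top"),d)
for nm,(u,v) in dict(bench=(330,290),bench2=(140,150),cap=(292,186),plate=(300,213),rest=(376,182),tray=(336,247),covtop=(195,215),grip=(175,231),lamp=(231,223),lev=(238,186),foot=(228,260),p1=(471,207),p2=(409,261),p3=(452,260)).items(): print(nm,P[v,u].round(3))
z=P[...,2]
np.save("pics/P0.npy",P)
q=cv2.resize(p[140:290,140:490],None,fx=2.2,fy=2.2,interpolation=cv2.INTER_CUBIC);cv2.imwrite("pics/c.png",q)
E
```

```text
bench [ 0.29  -0.024  0.001]
bench2 [ 0.735  0.56  -0.002]
cap [0.586 0.073 0.13 ]
plate [0.522 0.06  0.005]
rest [ 0.597 -0.164  0.088]
tray [ 0.417 -0.047 -0.003]
covtop [0.519 0.361 0.068]
grip [0.473 0.408 0.095]
lamp [0.492 0.251 0.089]
lev [0.595 0.229 0.1  ]
foot [0.387 0.268 0.053]
p1 [ 0.522 -0.444  0.047]
p2 [ 0.371 -0.254  0.046]
p3 [ 0.37  -0.379  0.042]
```

View pics/c.png

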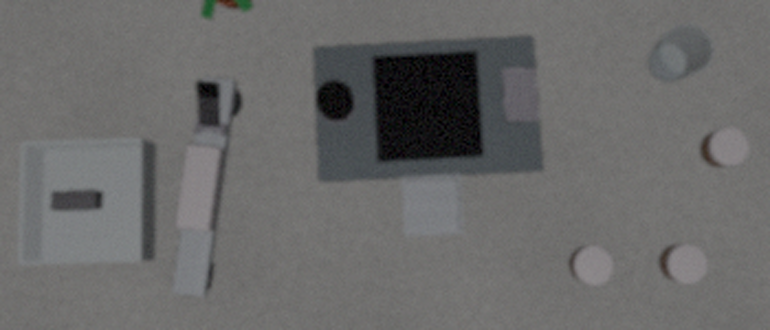

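```bash
cat > meas.py <<'E'
from h import *
import sys
def station(p,cw):  # p rgb
    g=p.astype(int).sum(2)
    out={}
    # black tray: dark region rectangular, top rim z=.037
    m=(cv2.GaussianBlur(p,(3,3),0).max(2)<32).astype(np.uint8)
    n,l,st,ce=cv2.connectedComponentsWithStats(m)
    return [(st[i],ce[i].round(1)) for i in range(1,n) if 80<st[i][4]<6000],l
if __name__=="__main__":
    p=cv2.imread("pics/top0.png")[:,:,::-1]
    a,l=station(p,cam("top"))
    for x in a: print(x)
    for u,v in [(292,213),(231,223),(376,182),(336,235),(180,215),(180,258),(300,170),(409,261),(330,300),(238,186),(227,260),(175,231)]: print((u,v),p[v,u])
E
python3 meas.py
```

```text
(array([ 311,  164,   48,   48, 2083], dtype=int32), array([334. , 187.8]))
(array([ 605,  166,   35,   56, 1284], dtype=int32), array([626.2, 192.9]))
(array([285, 178,  15,  16, 193], dtype=int32), array([291.9, 185.2]))
(array([  0, 267,  29,  27, 427], dtype=int32), array([ 12.2, 278.4]))
(array([  0, 293,  27,  58, 963], dtype=int32), array([  9.3, 322.7]))
(array([ 511,  322,   68,   44, 1123], dtype=int32), array([546. , 343.4]))
(array([ 567,  335,   73,   65, 3223], dtype=int32), array([608.6, 367.3]))
(array([ 269,  336,  149,   64, 5610], dtype=int32), array([329.8, 374.2]))
(292, 213) [73 79 82]
(231, 223) [134 132 133]
(376, 182) [91 88 95]
(336, 235) [123 123 125]
(180, 215) [125 127 126]
(180, 258) [122 126 128]
(300, 170) [72 78 81]
(409, 261) [137 134 135]
(330, 300) [111 111 109]
(238, 186) [55 52 56]
(227, 260) [125 126 129]
(175, 231) [71 71 73]
```

```bash
cat > st.py <<'E'
from h import *
p=cv2.imread("pics/top0.png")[:,:,::-1];cw=cam("top")
b=cv2.GaussianBlur(p,(3,3),0).astype(int)
# plate + tray: dark-ish in ROI
roi=np.zeros(p.shape[:2],bool);roi[150:226,278:392]=1
m=((b.mean(2)<94)&roi).astype(np.uint8)
m=cv2.morphologyEx(m,cv2.MORPH_CLOSE,np.ones((5,5)));m=cv2.morphologyEx(m,cv2.MORPH_OPEN,np.ones((5,5)))
n,l,s,c=cv2.connectedComponentsWithStats(m);i=1+np.argmax(s[1:,4]);print(s[i])
cs,_=cv2.findContours((l==i).astype(np.uint8),cv2.RETR_EXTERNAL,cv2.CHAIN_APPROX_NONE)
q=cs[0][:,0].astype(float);W=plane(cw,q[:,0],q[:,1],0.012)[:,:2]
rc=cv2.minAreaRect(W.astype(np.float32));print("plate",rc)
m=((b.max(2)<36)&roi).astype(np.uint8)
n,l,s,c=cv2.connectedComponentsWithStats(m)
for i in range(1,n):
    if s[i][4]<100: continue
    cs,_=cv2.findContours((l==i).astype(np.uint8),cv2.RETR_EXTERNAL,cv2.CHAIN_APPROX_NONE)
    q=cs[0][:,0].astype(float)
    z=.037 if s[i][4]>1000 else .132
    W=plane(cw,q[:,0],q[:,1],z)[:,:2];print(s[i],cv2.minAreaRect(W.astype(np.float32)),cv2.minEnclosingCircle(W.astype(np.float32)))
# white things
hsvm=((b.min(2)>126))
for nm,(x0,y0,x1,y1),z,th in [("pot1",(455,195,490,222),.048,124),("pot2",(395,248,425,275),.048,124),("pot3",(438,247,468,273),.048,124),("lamp",(215,205,248,246),.09,129)]:
    mm=np.zeros(p.shape[:2],np.uint8);mm[y0:y1,x0:x1]=(b[y0:y1,x0:x1].min(2)>th)
    n,l,s,c=cv2.connectedComponentsWithStats(mm);i=1+np.argmax(s[1:,4])
    cs,_=cv2.findContours((l==i).astype(np.uint8),cv2.RETR_EXTERNAL,cv2.CHAIN_APPROX_NONE);q=cs[0][:,0].astype(float)
    W=plane(cw,q[:,0],q[:,1],z)[:,:2].astype(np.float32);print(nm,s[i],plane(cw,*c[i],z).round(4),cv2.minAreaRect(W),cv2.minEnclosingCircle(W))
mm=np.zeros(p.shape[:2],np.uint8);mm[215:245,155:200]=b[215:245,155:200].max(2)<95
n,l,s,c=cv2.connectedComponentsWithStats(mm);i=1+np.argmax(s[1:,4]);cs,_=cv2.findContours((l==i).astype(np.uint8),cv2.RETR_EXTERNAL,cv2.CHAIN_APPROX_NONE);q=cs[0][:,0].astype(float)
W=plane(cw,q[:,0],q[:,1],.092)[:,:2].astype(np.float32);print("grip",s[i],cv2.minAreaRect(W))
E
python3 st.py
```

```text
[ 283  156  104   67 5919]
plate ((0.5927464365959167, -0.0448213666677475), (0.1911449134349823, 0.3095174729824066), 1.2097854614257812)
[ 310  164   49   49 2123] ((0.5921270847320557, -0.04475143551826477), (0.14020457863807678, 0.13737013936042786), 1.1334935426712036) ((0.5931514501571655, -0.046105463057756424), 0.09554789960384369)
[285 177  15  17 203] ((0.5886655449867249, 0.07315166294574738), (0.03867527097463608, 0.04472805932164192), 88.83394622802734) ((0.5876376628875732, 0.0746532678604126), 0.023558638989925385)
pot1 [464 199  16  15 180] [ 0.5237 -0.445   0.048 ] ((0.5232784152030945, -0.4450071454048157), (0.04037002474069595, 0.042498327791690826), 42.19865036010742) ((0.5238001942634583, -0.44496363401412964), 0.022307459264993668)
pot2 [402 253  16  16 203] [ 0.372  -0.2559  0.048 ] ((0.37223294377326965, -0.255384624004364), (0.04334665462374687, 0.04264551401138306), 88.48348236083984) ((0.371878981590271, -0.25625354051589966), 0.023156145587563515)
pot3 [445 252  16  17 206] [ 0.3707 -0.3785  0.048 ] ((0.3711405098438263, -0.3779658079147339), (0.043397098779678345, 0.04336389899253845), 42.093692779541016) ((0.3704299330711365, -0.3786437511444092), 0.023430436849594116)
lamp [222 208  15  36 373] [0.4819 0.2554 0.09  ] ((0.48519188165664673, 0.2558838427066803), (0.03281673043966293, 0.0988946408033371), 82.4122543334961) ((0.484602153301239, 0.25424519181251526), 0.049919355660676956)
grip [163 227  24   9 184] ((0.47316110134124756, 0.4103505313396454), (0.06513212621212006, 0.022523794323205948), 88.43035888671875)
```

jog_arm(targets=[{"tx": 0.01,"ty": 0.015,"tz": 0.02,"turn": 0.025,"claw": 0},{"tx": 0.0215,"ty": 0.031,"tz": 0.01,"turn": 0.025,"claw": 0},{"tx": 0.0215,"ty": 0.031,"tz": 0.01,"turn": 0.025,"claw": 0},{"tx": 0.0215,"ty": 0.031,"tz": 0.005,"turn": 0.025,"claw": 0},{"tx": 0.0215,"ty": 0.031,"tz": 0.0,"turn": 0.025,"claw": 0},{"tx": 0.0215,"ty": 0.031,"tz": 0.0,"turn": 0.025,"claw": 0},{"tx": 0.0215,"ty": 0.031,"turn": 0.025,"claw": 0},{"tx": 0.0215,"ty": 0.031,"turn": 0.025,"claw": 0},{"tx": 0.0215,"ty": 0.031,"turn": 0.025,"claw": 0},{"tx": 0.0215,"ty": 0.031,"turn": 0.025,"claw": 0}])

```text
schema error: expected keys tx, ty, tz, turn, claw
```

All keys are needed in each row.

jog_arm(targets=[{"tx": 0.01,"ty": 0.015,"tz": 0.02,"turn": 0.025,"claw": 0},{"tx": 0.0215,"ty": 0.031,"tz": 0.01,"turn": 0.025,"claw": 0},{"tx": 0.0215,"ty": 0.031,"tz": 0.01,"turn": 0.025,"claw": 0},{"tx": 0.0215,"ty": 0.031,"tz": 0.005,"turn": 0.025,"claw": 0},{"tx": 0.0215,"ty": 0.031,"tz": 0.0,"turn": 0.025,"claw": 0},{"tx": 0.0215,"ty": 0.031,"tz": 0.0,"turn": 0.025,"claw": 0},{"tx": 0.0215,"ty": 0.031,"tz": 0,"turn": 0.025,"claw": 0},{"tx": 0.0215,"ty": 0.031,"tz": 0,"turn": 0.025,"claw": 0},{"tx": 0.0215,"ty": 0.031,"tz": 0,"turn": 0.025,"claw": 0},{"tx": 0.0215,"ty": 0.031,"tz": 0,"turn": 0.025,"claw": 0}])

```text
t: 0.93
position: [0.4065, -0.1811, 0.2739]
ee_rot: [0.949, 0.316, -0.002, -0.003]
contact_force: [0.7, -1.3, -0.9]
finger_gap: 0.0853
```

jog_arm(targets=[{"tx": 0.02,"ty": 0.029,"tz": 0.0,"turn": 0.025,"claw": 0},{"tx": 0.02,"ty": 0.029,"tz": 0.0,"turn": 0.025,"claw": 0},{"tx": 0.02,"ty": 0.029,"tz": 0.0,"turn": 0.025,"claw": 0},{"tx": 0.02,"ty": 0.029,"tz": 0.0,"turn": 0.025,"claw": 0},{"tx": 0.02,"ty": 0.029,"tz": 0.0,"turn": 0.025,"claw": 0},{"tx": 0.02,"ty": 0.029,"tz": 0.0,"turn": 0.025,"claw": 0},{"tx": 0.01,"ty": 0.02,"tz": 0.0,"turn": 0.025,"claw": 0},{"tx": 0.0,"ty": 0.0,"tz": 0.0,"turn": 0.0,"claw": 0},{"tx": 0.0,"ty": 0.0,"tz": 0.0,"turn": 0.0,"claw": 0}])

```text
t: 1.68
position: [0.543, 0.0317, 0.2705]
ee_rot: [0.914, 0.406, -0.003, -0.004]
contact_force: [-1.6, -0.8, -0.1]
finger_gap: 0.0854
```

```bash
python3 - <<'E'
from h import *
s,p,d=show("wrist","w1");print(s["position"],np.degrees(yaw(s)))
_,p,d=show("top","t1");
E
```

```text
[0.54297516 0.0317051  0.27045897] -42.04461755299816
```

View pics/w1.png

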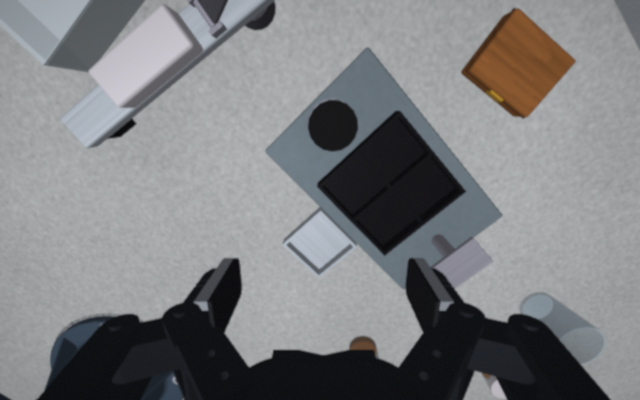

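View pics/t1.png

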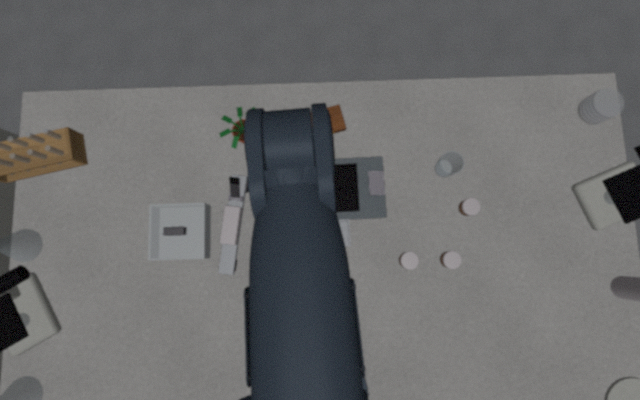

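```bash
python3 - <<'E'
from h import *
p=cv2.imread("pics/w1_full.png")[:,:,::-1];S=np.load("pics/w1_s.npy");s=dict(position=S[:3],ee_rot=S[3:]);cw=cam("wrist",s)
d=np.load("pics/w1.npy")
for P in [(0.372,-.256,.048),(0.371,-.378,.048),(.524,-.445,.048)]: print(np.round(proj(cw,np.array(P))))
b=cv2.GaussianBlur(p,(3,3),0).astype(int)
print(b[150,290],b[125,333],b[180,370],b[60,420],b[245,320])
roi=np.zeros(b.shape[:2],bool);roi[30:300,250:520]=1;roi[255:,:]=0
def rep(m,z,nm,mina=500):
    n,l,st,c=cv2.connectedComponentsWithStats(m.astype(np.uint8))
    for i in range(1,n):
        if st[i][4]<mina: continue
        cs,_=cv2.findContours((l==i).astype(np.uint8),cv2.RETR_EXTERNAL,cv2.CHAIN_APPROX_NONE);q=cs[0][:,0].astype(float)
        W=plane(cw,q[:,0],q[:,1],z)[:,:2].astype(np.float32)
        print(nm,st[i],cv2.minAreaRect(W),cv2.minEnclosingCircle(W))
rep((b.max(2)<45)&roi,.037,"dark37")
rep((b.max(2)<45)&roi,.132,"dark132")
P=cloud(cw,d)
for u,v in [(333,125),(290,150),(465,262),(320,240),(355,140)]: print(u,v,P[v,u].round(4))
c=np.array([(265,150),(367,48),(502,214)]);print(plane(cw,c[:,0],c[:,1],.012).round(4))
E
```

```text
[364. 370.]
[408. 411.]
[505. 389.]
[114 126 135] [24 24 25] [24 24 27] [160 162 162] [179 187 198]
dark37 [ 309  101   48   49 1812] ((0.5914894938468933, 0.07103858143091202), (0.058683108538389206, 0.05843597650527954), 3.2649948596954346) ((0.5912571549415588, 0.07104336470365524), 0.030066655948758125)
dark37 [  319   112   145   142 10683] ((0.595974326133728, -0.04121280461549759), (0.1390143483877182, 0.14353500306606293), 1.1988251209259033) ((0.595820426940918, -0.04231853410601616), 0.09794935584068298)
dark132 [ 309  101   48   49 1812] ((0.5932369828224182, 0.07615934312343597), (0.04383223131299019, 0.04364766925573349), 3.2657010555267334) ((0.5930635333061218, 0.07616288214921951), 0.02248305268585682)
dark132 [  319   112   145   142 10683] ((0.5965868830680847, -0.007684808224439621), (0.10383417457342148, 0.10721080750226974), 1.198826551437378) ((0.5964721441268921, -0.008510690182447433), 0.07318666577339172)
333 125 [0.5939 0.0765 0.1317]
290 150 [0.5254 0.0849 0.0111]
465 262 [ 0.6065 -0.1626  0.0896]
320 240 [ 0.4618 -0.0469  0.0039]
355 140 [0.6012 0.0351 0.0113]
[[ 0.4998  0.1082  0.012 ]
 [ 0.6846  0.1112  0.012 ]
 [ 0.6934 -0.1921  0.012 ]]
```

jog_arm(targets=[{"tx": 0.02,"ty": 0.02,"tz": -0.02,"turn": 0.0,"claw": 0},{"tx": 0.02,"ty": 0.02,"tz": -0.03,"turn": 0.0,"claw": 0},{"tx": 0.008,"ty": 0.004,"tz": -0.03,"turn": 0.0,"claw": 0},{"tx": 0.0,"ty": 0.0,"tz": -0.02,"turn": 0.0,"claw": 0},{"tx": 0.0,"ty": 0.0,"tz": 0.0,"turn": 0.0,"claw": 0},{"tx": 0.0,"ty": 0.0,"tz": 0.0,"turn": 0.0,"claw": 0}])

```text
t: 2.28
position: [0.5902, 0.0682, 0.1707]
ee_rot: [0.916, 0.4, -0.001, -0.002]
contact_force: [-0.4, 0.6, 0.7]
finger_gap: 0.0855
```

```bash
python3 - <<'E'
from h import *
s,p,d=show("wrist","w2");print(s["position"],np.degrees(yaw(s)))
cw=cam("wrist",s)
b=cv2.GaussianBlur(p,(3,3),0).astype(int)
m=(b.max(2)<45).astype(np.uint8)
n,l,st,c=cv2.connectedComponentsWithStats(m)
for i in range(1,n):
    if st[i][4]>500: print(st[i],c[i].round(1))
P=cloud(cw,d);m=(np.abs(P[...,2]-.132)<.006)&(np.hypot(P[...,0]-.591,P[...,1]-.0755)<.04)
print(m.sum(),P[m].mean(0),P[m].min(0),P[m].max(0))
E
```

```text
[0.59021788 0.06816342 0.1707192 ] -42.84013076521745
[141   0  41  41 927] [164.1  15.6]
[   39   171   570   229 51609] [338.9 319.9]
3592 [0.59401764 0.07679167 0.13149352] [0.56925411 0.05247002 0.12602866] [0.61676333 0.09945554 0.13367434]
```

View pics/w2.png

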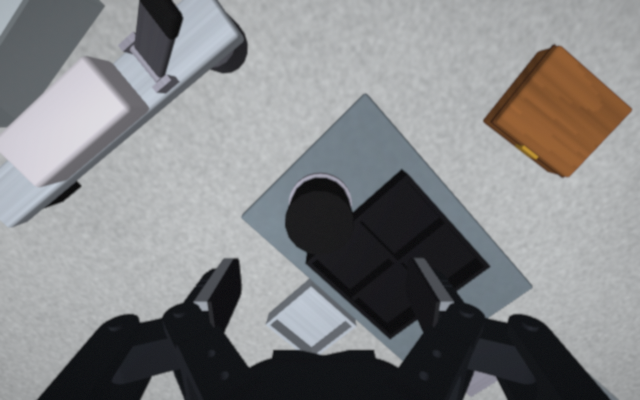

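jog_arm(targets=[{"tx": 0.0025,"ty": 0.0075,"tz": 0.0,"turn": 0.0,"claw": 0},{"tx": 0.0,"ty": 0.0,"tz": -0.02,"turn": 0.0,"claw": 0},{"tx": 0.0,"ty": 0.0,"tz": -0.025,"turn": 0.0,"claw": 0},{"tx": 0.0,"ty": 0.0,"tz": -0.015,"turn": 0.0,"claw": 0},{"tx": 0.0,"ty": 0.0,"tz": -0.0,"turn": 0.0,"claw": 0}])

```text
t: 2.75
position: [0.597, 0.0746, 0.1196]
ee_rot: [0.918, 0.398, 0.006, -0.0]
contact_force: [-1.0, 0.8, -0.2]
finger_gap: 0.0852
```

jog_arm(targets=[{"tx": -0.003,"ty": 0.001,"tz": -0.01,"turn": 0.0,"claw": 0},{"tx": 0.0,"ty": 0.0,"tz": -0.003,"turn": 0.0,"claw": 0},{"tx": 0.0,"ty": 0.0,"tz": 0.0,"turn": 0.0,"claw": 0}])

```text
t: 3.0
position: [0.5962, 0.0758, 0.1115]
ee_rot: [0.918, 0.397, 0.009, 0.001]
contact_force: [-0.3, -0.1, 0.0]
finger_gap: 0.0855
```

jog_arm(targets=[{"tx": -0.003,"ty": 0.0,"tz": -0.004,"turn": 0.0,"claw": 0},{"tx": 0.0,"ty": 0.0,"tz": -0.002,"turn": 0.0,"claw": 0.3},{"tx": 0.0,"ty": 0.0,"tz": 0.0,"turn": 0.0,"claw": 1},{"tx": 0.0,"ty": 0.0,"tz": 0.0,"turn": 0.0,"claw": 1},{"tx": 0.0,"ty": 0.0,"tz": 0.0,"turn": 0.0,"claw": 1},{"tx": 0.0,"ty": 0.0,"tz": 0.0,"turn": 0.0,"claw": 1},{"tx": 0.0,"ty": 0.0,"tz": 0.0,"turn": 0.0,"claw": 1},{"tx": 0.0,"ty": 0.0,"tz": 0.0,"turn": 0.0,"claw": 1},{"tx": 0.0,"ty": 0.0,"tz": 0.0,"turn": 0.0,"claw": 1}], squeeze=40)

```text
t: 3.75
position: [0.5958, 0.076, 0.1107]
ee_rot: [0.918, 0.397, 0.013, 0.002]
contact_force: [0.1, -0.3, -0.4]
finger_gap: 0.0471
```

jog_arm(targets=[{"tx": 0.0,"ty": 0.0,"tz": 0.015,"turn": 0.0,"claw": 1},{"tx": 0.0,"ty": 0.0,"tz": 0.02,"turn": 0.0,"claw": 1},{"tx": 0.0,"ty": 0.0,"tz": 0.02,"turn": 0.0,"claw": 1},{"tx": 0.0,"ty": 0.0,"tz": 0.02,"turn": 0.0,"claw": 1},{"tx": 0.0,"ty": 0.0,"tz": 0.01,"turn": 0.0,"claw": 1},{"tx": 0.0,"ty": 0.0,"tz": 0.0,"turn": 0.0,"claw": 1}])

```text
t: 4.25
position: [0.5938, 0.0758, 0.1968]
ee_rot: [0.918, 0.397, 0.01, 0.001]
contact_force: [0.5, 0.1, -0.7]
finger_gap: 0.0468
```

jog_arm(targets=[{"tx": -0.022,"ty": -0.02,"tz": 0.0,"turn": 0.0,"claw": 1},{"tx": -0.025,"ty": -0.023,"tz": 0.0,"turn": 0.0,"claw": 1},{"tx": -0.025,"ty": -0.023,"tz": 0.0,"turn": 0.0,"claw": 1},{"tx": -0.025,"ty": -0.023,"tz": 0.0,"turn": 0.0,"claw": 1},{"tx": -0.022,"ty": -0.02,"tz": -0.02,"turn": 0.0,"claw": 1},{"tx": -0.013,"ty": -0.011,"tz": -0.03,"turn": 0.0,"claw": 1},{"tx": 0.0,"ty": 0.0,"tz": -0.02,"turn": 0.0,"claw": 1},{"tx": 0.0,"ty": 0.0,"tz": 0.0,"turn": 0.0,"claw": 1}])

```text
t: 4.92
position: [0.4549, -0.0472, 0.1202]
ee_rot: [0.917, 0.398, 0.01, 0.001]
contact_force: [-1.2, 0.0, -0.4]
finger_gap: 0.0471
```

```bash
python3 - <<'E'
from h import *
s,p,d=show("wrist","w3");print(s["position"],np.degrees(yaw(s)),R.from_quat(s["ee_rot"]).as_matrix()[:,2],s["joint_positions"])
E
```

```text
[ 0.45491374 -0.04717436  0.12023263] -43.12058149140144 [ 0.01999633  0.0059732  -0.99978221] [-0.10876965  0.17856505 -0.39115779  0.98184194  0.0081087   2.21460598]
```

View pics/w3.png

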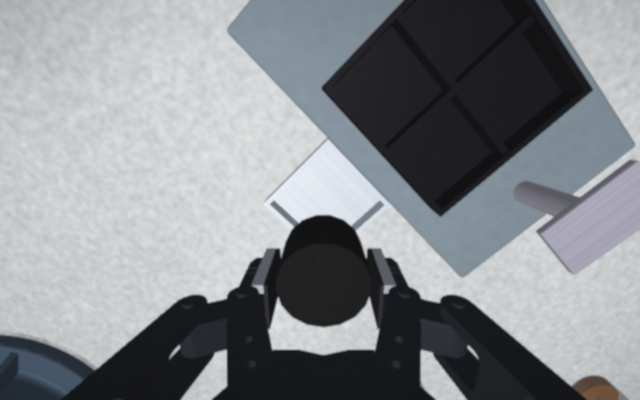

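```bash
python3 - <<'E'
from h import *
S=np.load("pics/w3_s.npy");s=dict(position=S[:3],ee_rot=S[3:]);cw=cam("wrist",s)
c=np.array([(265,203),(329,141),(383,204)]);print(plane(cw,c[:,0],c[:,1],.022).round(4))
c=np.array([(323,89),(440,215),(591,90)]);print(plane(cw,c[:,0],c[:,1],.037).round(4))
E
```

```text
[[ 0.4218 -0.009   0.022 ]
 [ 0.4991 -0.0083  0.022 ]
 [ 0.4969 -0.081   0.022 ]]
[[ 0.5219  0.0235  0.037 ]
 [ 0.5263 -0.1157  0.037 ]
 [ 0.6671 -0.1132  0.037 ]]
```

jog_arm(targets=[{"tx": 0.005,"ty": 0.002,"tz": -0.02,"turn": 0.0,"claw": 1},{"tx": 0.0,"ty": 0.0,"tz": -0.03,"turn": 0.0,"claw": 1},{"tx": 0.0,"ty": 0.0,"tz": -0.02,"turn": 0.0,"claw": 1},{"tx": 0.0,"ty": 0.0,"tz": -0.01,"turn": 0.0,"claw": 1},{"tx": 0.0,"ty": 0.0,"tz": 0.0,"turn": 0.0,"claw": 1}])

```text
t: 5.38
position: [0.4666, -0.044, 0.0435]
ee_rot: [0.917, 0.399, 0.014, 0.003]
contact_force: [-0.4, 1.2, -1.1]
finger_gap: 0.0473
```

jog_arm(targets=[{"tx": -0.008,"ty": 0.0,"tz": -0.005,"turn": 0.0,"claw": 1},{"tx": -0.003,"ty": -0.001,"tz": -0.008,"turn": 0.0,"claw": 1},{"tx": 0.0,"ty": 0.0,"tz": 0.0,"turn": 0.0,"claw": 1}])

```text
t: 5.63
position: [0.4575, -0.0443, 0.0318]
ee_rot: [0.917, 0.4, 0.015, 0.004]
contact_force: [0.5, 0.7, -0.6]
finger_gap: 0.0469
```

jog_arm(targets=[{"tx": 0.0,"ty": 0.0,"tz": -0.006,"turn": 0.0,"claw": 1},{"tx": 0.0,"ty": 0.0,"tz": 0.0,"turn": 0.0,"claw": 1}])

```text
t: 5.8
position: [0.4581, -0.0443, 0.0264]
ee_rot: [0.916, 0.4, 0.016, 0.004]
contact_force: [-1.1, 0.9, 0.5]
finger_gap: 0.0473
```

jog_arm(targets=[{"tx": 0.0,"ty": 0.0,"tz": 0.0,"turn": 0.0,"claw": 0.38},{"tx": 0.0,"ty": 0.0,"tz": 0.0,"turn": 0.0,"claw": 0.3},{"tx": 0.0,"ty": 0.0,"tz": 0.0,"turn": 0.0,"claw": 0.25},{"tx": 0.0,"ty": 0.0,"tz": 0.015,"turn": 0.0,"claw": 0.2},{"tx": 0.0,"ty": 0.0,"tz": 0.03,"turn": 0.0,"claw": 0.1},{"tx": 0.0,"ty": 0.0,"tz": 0.03,"turn": 0.0,"claw": 0.0},{"tx": 0.0,"ty": 0.0,"tz": 0.03,"turn": 0.0,"claw": 0.0},{"tx": 0.0,"ty": 0.0,"tz": 0.03,"turn": 0.0,"claw": 0.0},{"tx": 0.0,"ty": 0.0,"tz": 0.0,"turn": 0.0,"claw": 0.0}])

```text
t: 6.55
position: [0.4569, -0.0444, 0.1679]
ee_rot: [0.917, 0.399, 0.016, 0.004]
contact_force: [0.8, -0.5, 0.4]
finger_gap: 0.0853
```

```bash
python3 - <<'E'
from h import *
s,p,d=show("wrist","w4");print(s["position"],np.degrees(yaw(s)),R.from_quat(s["ee_rot"]).as_matrix()[:,2],s["joint_positions"])
show("side","s4")
E
```

```text
[ 0.45685354 -0.0443511   0.1678962 ] -42.92088820862646 [ 0.03204458  0.00528157 -0.99947249] [-0.10247911  0.13504963 -0.31277481  1.09162946  0.00853212  2.21730638]
```

View pics/w4.png

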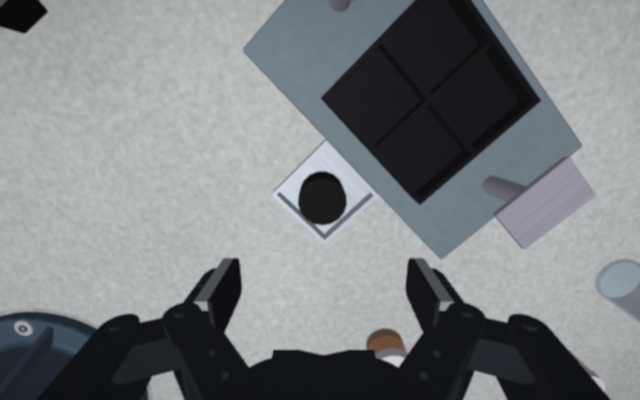

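View pics/s4.png

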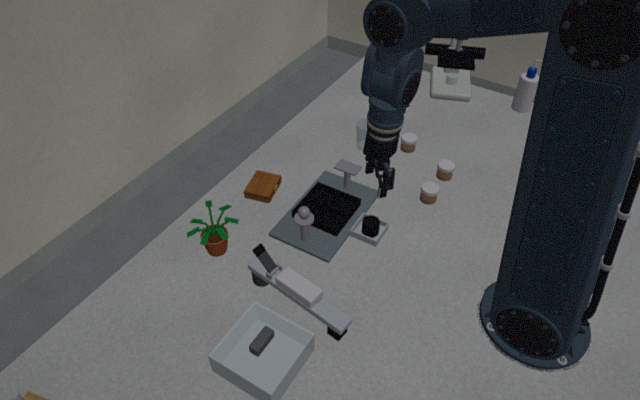

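jog_arm(targets=[{"tx": -0.01,"ty": -0.025,"tz": 0.0,"turn": 0.0,"claw": 0},{"tx": -0.014,"ty": -0.035,"tz": 0.0,"turn": 0.0,"claw": 0},{"tx": -0.014,"ty": -0.035,"tz": 0.0,"turn": 0.0,"claw": 0},{"tx": -0.014,"ty": -0.035,"tz": 0.0,"turn": 0.0,"claw": 0},{"tx": -0.014,"ty": -0.035,"tz": -0.02,"turn": 0.0,"claw": 0},{"tx": -0.012,"ty": -0.03,"tz": -0.02,"turn": 0.0,"claw": 0},{"tx": -0.006,"ty": -0.015,"tz": -0.02,"turn": 0.0,"claw": 0},{"tx": 0.0,"ty": 0.0,"tz": 0.0,"turn": 0.0,"claw": 0}])

```text
t: 7.32
position: [0.365, -0.2573, 0.0953]
ee_rot: [0.915, 0.403, 0.012, 0.0]
contact_force: [-1.8, 1.9, -0.9]
finger_gap: 0.085
```

```bash
cat > wp.py <<'E'
from h import *
import sys
s,p,d=show("wrist",sys.argv[1]);print(s["t"],s["position"],np.degrees(yaw(s)),R.from_quat(s["ee_rot"]).as_matrix()[:,2])
cw=cam("wrist",s);P=cloud(cw,d)
b=cv2.GaussianBlur(p,(3,3),0).astype(int)
m=((np.abs(P[...,2]-.048)<.006)&(b.min(2)>130)).astype(np.uint8)
m=cv2.morphologyEx(m,cv2.MORPH_OPEN,np.ones((5,5)))
n,l,st,c=cv2.connectedComponentsWithStats(m)
for i in range(1,n):
    if st[i][4]<200: continue
    cs,_=cv2.findContours((l==i).astype(np.uint8),cv2.RETR_EXTERNAL,cv2.CHAIN_APPROX_NONE);q=cs[0][:,0].astype(float)
    W=plane(cw,q[:,0],q[:,1],.048)[:,:2].astype(np.float32)
    print(st[i],cv2.minEnclosingCircle(W),"delta",np.array(cv2.minEnclosingCircle(W)[0])-s["position"][:2])
E
python3 wp.py w5
```

```text
7.3167 [ 0.36497721 -0.25725812  0.0952809 ] -42.53017420391406 [ 0.02235332  0.00924074 -0.99970743]
[ 296  185   71   67 3692] ((0.3754540681838989, -0.25458425283432007), 0.02565598487854004) delta [0.01047685 0.00267387]
[ 613  240   27   53 1064] ((0.519719123840332, -0.4403092861175537), 0.023571733385324478) delta [ 0.15474191 -0.18305117]
[401 311  19  33 452] ((0.3600601553916931, -0.3663864731788635), 0.016016144305467606) delta [-0.00491706 -0.10912835]
```

View pics/w5.png

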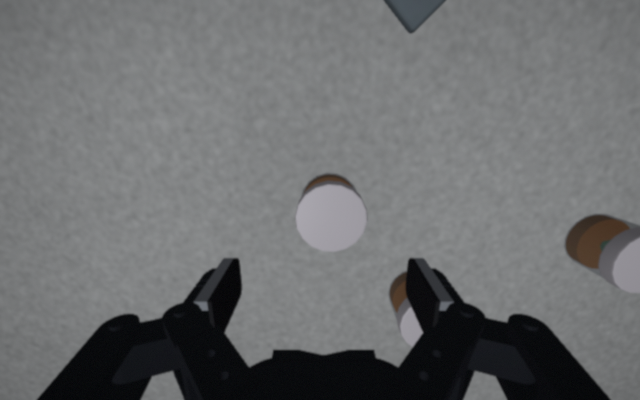

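jog_arm(targets=[{"tx": 0.008,"ty": 0.002,"tz": 0.0,"turn": 0.0,"claw": 0},{"tx": 0.0,"ty": 0.0,"tz": -0.02,"turn": 0.0,"claw": 0},{"tx": 0.0,"ty": 0.0,"tz": -0.025,"turn": 0.0,"claw": 0},{"tx": 0.0,"ty": 0.0,"tz": -0.012,"turn": 0.0,"claw": 0},{"tx": 0.0,"ty": 0.0,"tz": 0.0,"turn": 0.0,"claw": 0}])

```text
t: 7.78
position: [0.3787, -0.2515, 0.0392]
ee_rot: [0.915, 0.403, 0.014, 0.001]
contact_force: [-0.7, 1.2, 0.3]
finger_gap: 0.0851
```

jog_arm(targets=[{"tx": -0.003,"ty": -0.002,"tz": -0.006,"turn": 0.0,"claw": 0},{"tx": -0.003,"ty": -0.002,"tz": -0.007,"turn": 0.0,"claw": 0.2},{"tx": -0.001,"ty": 0.0,"tz": -0.002,"turn": 0.0,"claw": 0.3},{"tx": 0.0,"ty": 0.0,"tz": 0.0,"turn": 0.0,"claw": 1},{"tx": 0.0,"ty": 0.0,"tz": 0.0,"turn": 0.0,"claw": 1},{"tx": 0.0,"ty": 0.0,"tz": 0.0,"turn": 0.0,"claw": 1},{"tx": 0.0,"ty": 0.0,"tz": 0.0,"turn": 0.0,"claw": 1}], squeeze=35)

```text
t: 8.37
position: [0.3751, -0.2544, 0.0265]
ee_rot: [0.914, 0.406, 0.015, 0.003]
contact_force: [0.8, 0.5, -0.8]
finger_gap: 0.0505
```

jog_arm(targets=[{"tx": 0.0,"ty": 0.0,"tz": 0.02,"turn": 0.0,"claw": 1},{"tx": 0.0,"ty": 0.0,"tz": 0.03,"turn": 0.0,"claw": 1},{"tx": 0.01,"ty": 0.01,"tz": 0.03,"turn": 0.0,"claw": 1},{"tx": 0.025,"ty": 0.024,"tz": 0.015,"turn": 0.0,"claw": 1},{"tx": 0.025,"ty": 0.024,"tz": 0.0,"turn": 0.0,"claw": 1},{"tx": 0.025,"ty": 0.024,"tz": 0.0,"turn": 0.0,"claw": 1},{"tx": 0.025,"ty": 0.024,"tz": 0.0,"turn": 0.0,"claw": 1},{"tx": 0.025,"ty": 0.024,"tz": 0.0,"turn": 0.0,"claw": 1},{"tx": 0.025,"ty": 0.024,"tz": 0.0,"turn": 0.0,"claw": 1},{"tx": 0.025,"ty": 0.024,"tz": 0.0,"turn": 0.0,"claw": 1}])

```text
t: 9.2
position: [0.5632, -0.0719, 0.1304]
ee_rot: [0.917, 0.4, 0.017, 0.005]
contact_force: [0.6, -1.3, -0.7]
finger_gap: 0.051
```

jog_arm(targets=[{"tx": 0.025,"ty": 0.025,"tz": 0.0,"turn": 0.0,"claw": 1},{"tx": 0.02,"ty": 0.02,"tz": 0.0,"turn": 0.0,"claw": 1},{"tx": 0.005,"ty": 0.005,"tz": 0.0,"turn": 0.0,"claw": 1},{"tx": 0.0,"ty": 0.0,"tz": 0.0,"turn": 0.0,"claw": 1}])

```text
t: 9.53
position: [0.62, -0.0138, 0.1304]
ee_rot: [0.916, 0.402, 0.019, 0.005]
contact_force: [-0.8, -0.4, -1.2]
finger_gap: 0.0508
```

```bash
python3 wp.py w6
```

```text
9.5333 [ 0.62001489 -0.01378214  0.13041878] -42.62918635075819 [ 0.0388839   0.00683935 -0.99922033]
```

View pics/w6.png

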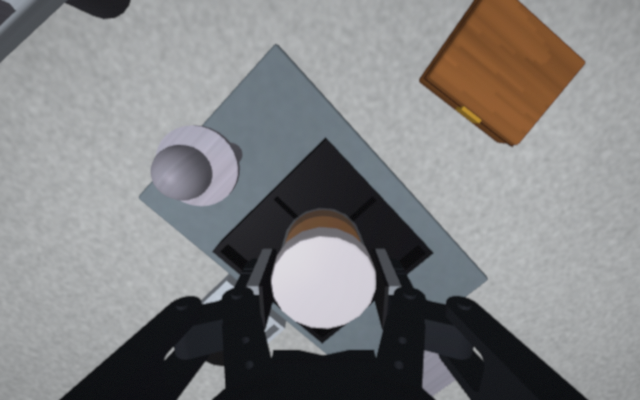

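```bash
python3 - <<'E'
from h import *
S=np.load("pics/w6_s.npy");s=dict(position=S[:3],ee_rot=S[3:]);cw=cam("wrist",s)
c=np.array([(213,251),(325,138),(433,252)]);P=plane(cw,c[:,0],c[:,1],.037);print(P.round(4),(P[0]+P[2])/2)
c=np.array([(182,173)]);print(plane(cw,c[:,0],c[:,1],.124))
c=np.array([(197,166)]);print(plane(cw,c[:,0],c[:,1],.09))
E
```

```text
[[ 0.524   0.0251  0.037 ]
 [ 0.665   0.0298  0.037 ]
 [ 0.6689 -0.1128  0.037 ]] [ 0.59641399 -0.04383066  0.037     ]
[[0.59913671 0.07308718 0.124     ]]
[[0.59385791 0.07589947 0.09      ]]
```

jog_arm(targets=[{"tx": 0.006,"ty": 0.004,"tz": -0.01,"turn": 0.0,"claw": 1},{"tx": -0.001,"ty": 0.0,"tz": -0.02,"turn": 0.0,"claw": 1},{"tx": -0.001,"ty": 0.0,"tz": -0.02,"turn": 0.0,"claw": 1},{"tx": 0.0,"ty": 0.0,"tz": 0.0,"turn": 0.0,"claw": 1}])

```text
t: 9.92
position: [0.6217, -0.0136, 0.0788]
ee_rot: [0.916, 0.4, 0.019, 0.005]
contact_force: [-0.6, 0.3, -1.6]
finger_gap: 0.051
```

jog_arm(targets=[{"tx": 0.006,"ty": 0.004,"tz": 0.0,"turn": 0.0,"claw": 1},{"tx": 0.0,"ty": 0.001,"tz": -0.007,"turn": 0.0,"claw": 1},{"tx": 0.0,"ty": 0.0,"tz": 0.0,"turn": 0.0,"claw": 1}])

```text
t: 10.17
position: [0.627, -0.0106, 0.0718]
ee_rot: [0.917, 0.398, 0.019, 0.005]
contact_force: [-0.6, 0.4, -2.0]
finger_gap: 0.0507
```

jog_arm(targets=[{"tx": 0.001,"ty": 0.001,"tz": -0.012,"turn": 0.0,"claw": 1},{"tx": 0.0,"ty": 0.0,"tz": -0.012,"turn": 0.0,"claw": 1},{"tx": 0.0,"ty": 0.0,"tz": 0.0,"turn": 0.0,"claw": 1}])

```text
t: 10.42
position: [0.63, -0.0102, 0.0499]
ee_rot: [0.917, 0.398, 0.021, 0.006]
contact_force: [-1.0, 0.1, -0.1]
finger_gap: 0.0503
```

jog_arm(targets=[{"tx": -0.002,"ty": 0.0,"tz": -0.005,"turn": 0.0,"claw": 1},{"tx": 0.0,"ty": 0.0,"tz": 0.0,"turn": 0.0,"claw": 1}])

```text
t: 10.58
position: [0.6285, -0.0104, 0.0459]
ee_rot: [0.917, 0.398, 0.021, 0.006]
contact_force: [-0.6, 1.2, -0.7]
finger_gap: 0.0507
```

jog_arm(targets=[{"tx": 0.0,"ty": 0.0,"tz": 0.0,"turn": 0.0,"claw": 0.35},{"tx": 0.0,"ty": 0.0,"tz": 0.0,"turn": 0.0,"claw": 0.28},{"tx": 0.0,"ty": 0.0,"tz": 0.0,"turn": 0.0,"claw": 0.22},{"tx": 0.0,"ty": 0.0,"tz": 0.015,"turn": 0.0,"claw": 0.2},{"tx": 0.0,"ty": 0.0,"tz": 0.03,"turn": 0.0,"claw": 0.1},{"tx": 0.0,"ty": 0.0,"tz": 0.03,"turn": 0.0,"claw": 0.0},{"tx": 0.0,"ty": 0.0,"tz": 0.03,"turn": 0.0,"claw": 0.0},{"tx": 0.0,"ty": 0.0,"tz": 0.01,"turn": 0.0,"claw": 0.0}])

```text
t: 11.25
position: [0.6269, -0.0105, 0.166]
ee_rot: [0.917, 0.398, 0.021, 0.006]
contact_force: [1.1, -0.2, 0.4]
finger_gap: 0.0855
```

jog_arm(targets=[{"tx": -0.0105,"ty": -0.015,"tz": 0.0,"turn": 0.125,"claw": 0},{"tx": -0.0105,"ty": -0.015,"tz": 0.0,"turn": 0.125,"claw": 0},{"tx": -0.0105,"ty": -0.015,"tz": 0.0,"turn": 0.125,"claw": 0},{"tx": -0.0105,"ty": -0.015,"tz": 0.0,"turn": 0.125,"claw": 0},{"tx": -0.0105,"ty": -0.015,"tz": 0.0,"turn": 0.125,"claw": 0},{"tx": -0.0105,"ty": -0.015,"tz": 0.0,"turn": 0.125,"claw": 0},{"tx": -0.0105,"ty": -0.015,"tz": 0.0,"turn": 0.125,"claw": 0},{"tx": -0.0105,"ty": -0.015,"tz": 0.0,"turn": 0.125,"claw": 0},{"tx": -0.0105,"ty": -0.015,"tz": 0.0,"turn": 0.125,"claw": 0},{"tx": -0.0105,"ty": -0.015,"tz": 0.0,"turn": 0.125,"claw": 0}])

```text
t: 12.08
position: [0.5234, -0.1632, 0.1779]
ee_rot: [0.509, 0.86, 0.029, -0.004]
contact_force: [0.3, 0.6, -0.6]
finger_gap: 0.0853
```

```bash
python3 wp.py w7
```

```text
12.0833 [ 0.52341651 -0.16318792  0.17794739] 28.747758351172937 [ 0.02206873  0.05390622 -0.9983021 ]
[  75  285   49   41 1415] ((0.37368521094322205, -0.3752695322036743), 0.025866828858852386) delta [-0.14973129 -0.21208162]
```

View pics/w7.png

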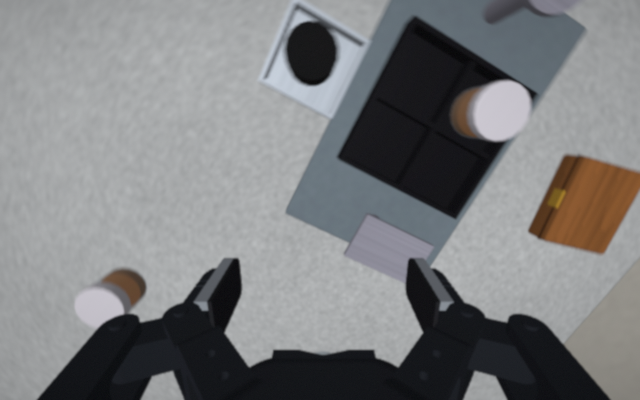

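jog_arm(targets=[{"tx": -0.01,"ty": -0.014,"tz": 0.0,"turn": 0.125,"claw": 0},{"tx": -0.01,"ty": -0.014,"tz": 0.0,"turn": 0.125,"claw": 0},{"tx": -0.01,"ty": -0.014,"tz": 0.0,"turn": 0.125,"claw": 0},{"tx": -0.01,"ty": -0.014,"tz": 0.0,"turn": 0.125,"claw": 0},{"tx": -0.01,"ty": -0.014,"tz": 0.0,"turn": 0.125,"claw": 0},{"tx": -0.01,"ty": -0.014,"tz": 0.0,"turn": 0.125,"claw": 0},{"tx": -0.01,"ty": -0.014,"tz": 0.0,"turn": 0.125,"claw": 0},{"tx": -0.01,"ty": -0.014,"tz": 0.0,"turn": 0.125,"claw": 0},{"tx": -0.01,"ty": -0.014,"tz": 0.0,"turn": 0.125,"claw": 0},{"tx": -0.01,"ty": -0.014,"tz": 0.0,"turn": 0.125,"claw": 0}])

```text
t: 12.97
position: [0.4197, -0.3115, 0.1836]
ee_rot: [-0.089, 0.996, 0.021, -0.016]
contact_force: [-0.7, -0.2, -0.0]
finger_gap: 0.0851
```

jog_arm(targets=[{"tx": -0.01,"ty": -0.014,"tz": -0.01,"turn": 0.125,"claw": 0},{"tx": -0.01,"ty": -0.014,"tz": -0.02,"turn": 0.125,"claw": 0},{"tx": -0.01,"ty": -0.014,"tz": -0.02,"turn": 0.125,"claw": 0},{"tx": -0.01,"ty": -0.014,"tz": -0.01,"turn": 0.125,"claw": 0},{"tx": -0.01,"ty": -0.014,"tz": 0.0,"turn": 0.1,"claw": 0},{"tx": 0.0,"ty": 0.0,"tz": 0.0,"turn": 0.0,"claw": 0}])

```text
t: 13.47
position: [0.368, -0.3876, 0.1249]
ee_rot: [-0.384, 0.923, 0.013, -0.019]
contact_force: [0.5, -0.7, 0.5]
finger_gap: 0.0855
```

```bash
python3 wp.py w8
```

```text
13.4667 [ 0.36798402 -0.3876243   0.12487231] 135.14843044072302 [-0.04406221  0.00880071 -0.99899002]
[ 293  198   62   58 2760] ((0.3734400272369385, -0.3772079050540924), 0.025710703805088997) delta [0.00545601 0.01041639]
[ 115  270   60   49 2235] ((0.5256797671318054, -0.4440559446811676), 0.02526690624654293) delta [ 0.15769575 -0.05643165]
```

View pics/w8.png

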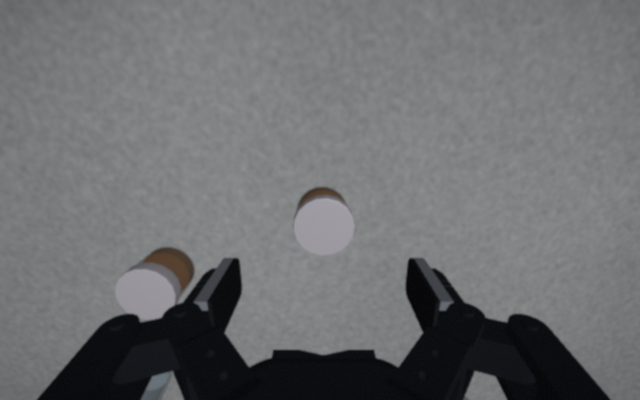

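jog_arm(targets=[{"tx": 0.006,"ty": 0.01,"tz": 0.0,"turn": 0.0,"claw": 0},{"tx": 0.0,"ty": 0.0,"tz": -0.02,"turn": 0.0,"claw": 0},{"tx": 0.0,"ty": 0.0,"tz": -0.03,"turn": 0.0,"claw": 0},{"tx": 0.0,"ty": 0.0,"tz": -0.03,"turn": 0.0,"claw": 0},{"tx": 0.0,"ty": 0.0,"tz": 0.0,"turn": 0.0,"claw": 0}])

```text
t: 13.93
position: [0.3807, -0.3734, 0.0473]
ee_rot: [-0.375, 0.927, 0.009, -0.015]
contact_force: [-2.0, 0.4, 0.2]
finger_gap: 0.0855
```

jog_arm(targets=[{"tx": -0.008,"ty": -0.004,"tz": -0.006,"turn": 0.0,"claw": 0},{"tx": -0.001,"ty": -0.001,"tz": -0.01,"turn": 0.0,"claw": 0.0},{"tx": -0.0,"ty": 0.0,"tz": 0.0,"turn": 0.0,"claw": 0.0}])

```text
t: 14.18
position: [0.3737, -0.3769, 0.0329]
ee_rot: [-0.375, 0.927, 0.008, -0.015]
contact_force: [0.1, 1.1, 0.4]
finger_gap: 0.0853
```

jog_arm(targets=[{"tx": 0.0,"ty": 0.0,"tz": -0.007,"turn": 0.0,"claw": 0.2},{"tx": 0.0,"ty": 0.0,"tz": 0.0,"turn": 0.0,"claw": 0.3},{"tx": 0.0,"ty": 0.0,"tz": 0.0,"turn": 0.0,"claw": 1},{"tx": 0.0,"ty": 0.0,"tz": 0.0,"turn": 0.0,"claw": 1},{"tx": 0.0,"ty": 0.0,"tz": 0.0,"turn": 0.0,"claw": 1},{"tx": 0.0,"ty": 0.0,"tz": 0.0,"turn": 0.0,"claw": 1}])

```text
t: 14.68
position: [0.3756, -0.3788, 0.0293]
ee_rot: [-0.373, 0.928, 0.005, -0.013]
contact_force: [0.1, 0.2, -0.7]
finger_gap: 0.0508
```

jog_arm(targets=[{"tx": 0.0,"ty": 0.0,"tz": 0.02,"turn": 0.0,"claw": 1},{"tx": 0.0,"ty": 0.0,"tz": 0.03,"turn": 0.0,"claw": 1},{"tx": 0.01,"ty": 0.011,"tz": 0.03,"turn": 0.0,"claw": 1},{"tx": 0.023,"ty": 0.027,"tz": 0.015,"turn": 0.0,"claw": 1},{"tx": 0.023,"ty": 0.027,"tz": 0.0,"turn": 0.0,"claw": 1},{"tx": 0.023,"ty": 0.027,"tz": 0.0,"turn": 0.0,"claw": 1},{"tx": 0.023,"ty": 0.027,"tz": 0.0,"turn": 0.0,"claw": 1},{"tx": 0.023,"ty": 0.027,"tz": 0.0,"turn": 0.0,"claw": 1},{"tx": 0.023,"ty": 0.027,"tz": 0.0,"turn": 0.0,"claw": 1},{"tx": 0.023,"ty": 0.027,"tz": 0.0,"turn": 0.0,"claw": 1}])

```text
t: 15.52
position: [0.5488, -0.175, 0.1312]
ee_rot: [-0.367, 0.93, 0.004, -0.012]
contact_force: [0.5, -0.4, -0.6]
finger_gap: 0.0505
```

jog_arm(targets=[{"tx": 0.023,"ty": 0.028,"tz": 0.0,"turn": 0.0,"claw": 1},{"tx": 0.023,"ty": 0.028,"tz": 0.0,"turn": 0.0,"claw": 1},{"tx": 0.016,"ty": 0.02,"tz": 0.0,"turn": 0.0,"claw": 1},{"tx": 0.0,"ty": 0.0,"tz": 0.0,"turn": 0.0,"claw": 1},{"tx": 0.0,"ty": 0.0,"tz": 0.0,"turn": 0.0,"claw": 1}])

```text
t: 15.93
position: [0.6178, -0.0883, 0.131]
ee_rot: [-0.37, 0.929, 0.004, -0.011]
contact_force: [0.6, -0.7, -1.4]
finger_gap: 0.0509
```

jog_arm(targets=[{"tx": 0.013,"ty": 0.01,"tz": 0.0,"turn": 0.0,"claw": 1},{"tx": 0.0,"ty": 0.0,"tz": -0.02,"turn": 0.0,"claw": 1},{"tx": 0.0,"ty": 0.0,"tz": -0.02,"turn": 0.0,"claw": 1},{"tx": 0.0,"ty": 0.0,"tz": -0.01,"turn": 0.0,"claw": 1},{"tx": 0.0,"ty": 0.0,"tz": 0.0,"turn": 0.0,"claw": 1}])

```text
t: 16.35
position: [0.6297, -0.0807, 0.0804]
ee_rot: [-0.369, 0.929, 0.003, -0.011]
contact_force: [-0.9, -0.4, -1.0]
finger_gap: 0.0508
```

```bash
python3 wp.py w9
```

```text
16.35 [ 0.62971045 -0.08073699  0.08043058] 133.35102453234433 [-0.02214236 -0.00157393 -0.99975359]
```

View pics/w9.png

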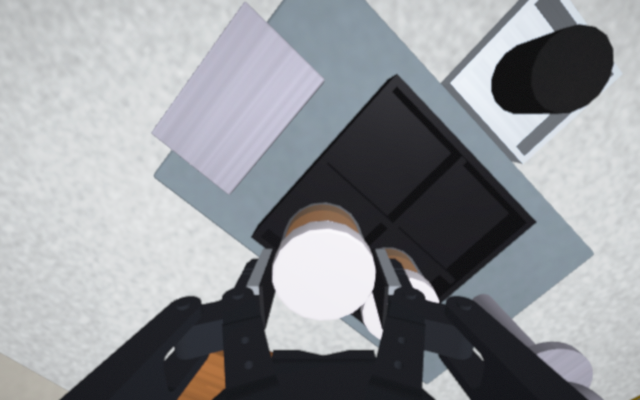

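jog_arm(targets=[{"tx": 0.0,"ty": 0.002,"tz": -0.008,"turn": 0.0,"claw": 1},{"tx": 0.0,"ty": 0.001,"tz": -0.012,"turn": 0.0,"claw": 1},{"tx": 0.0,"ty": 0.0,"tz": -0.008,"turn": 0.0,"claw": 1},{"tx": 0.0,"ty": 0.0,"tz": 0.0,"turn": 0.0,"claw": 1}])

```text
t: 16.73
position: [0.6306, -0.0799, 0.0551]
ee_rot: [-0.368, 0.93, 0.002, -0.009]
contact_force: [-0.5, -0.3, -0.6]
finger_gap: 0.0508
```

jog_arm(targets=[{"tx": 0.0,"ty": 0.001,"tz": -0.008,"turn": 0.0,"claw": 1},{"tx": 0.0,"ty": 0.0,"tz": 0.0,"turn": 0.0,"claw": 1},{"tx": 0.0,"ty": 0.0,"tz": 0.0,"turn": 0.0,"claw": 0.35},{"tx": 0.0,"ty": 0.0,"tz": 0.0,"turn": 0.0,"claw": 0.28},{"tx": 0.0,"ty": 0.0,"tz": 0.0,"turn": 0.0,"claw": 0.22},{"tx": 0.0,"ty": 0.0,"tz": 0.015,"turn": 0.0,"claw": 0.2},{"tx": 0.0,"ty": 0.0,"tz": 0.03,"turn": 0.0,"claw": 0.1},{"tx": 0.0,"ty": 0.0,"tz": 0.03,"turn": 0.0,"claw": 0.0},{"tx": 0.0,"ty": 0.0,"tz": 0.03,"turn": 0.0,"claw": 0.0},{"tx": 0.0,"ty": 0.0,"tz": 0.0,"turn": 0.0,"claw": 0.0}])

```text
t: 17.57
position: [0.6299, -0.0789, 0.1572]
ee_rot: [-0.368, 0.93, 0.002, -0.009]
contact_force: [0.3, -0.1, -0.1]
finger_gap: 0.0855
```

jog_arm(targets=[{"tx": -0.0095,"ty": -0.025,"tz": 0.0,"turn": 0.0,"claw": 0},{"tx": -0.0095,"ty": -0.034,"tz": 0.0,"turn": 0.0,"claw": 0},{"tx": -0.0095,"ty": -0.034,"tz": 0.0,"turn": 0.0,"claw": 0},{"tx": -0.0095,"ty": -0.034,"tz": 0.0,"turn": 0.0,"claw": 0},{"tx": -0.0095,"ty": -0.034,"tz": 0.0,"turn": 0.0,"claw": 0},{"tx": -0.0095,"ty": -0.034,"tz": 0.0,"turn": 0.0,"claw": 0},{"tx": -0.0095,"ty": -0.034,"tz": 0.0,"turn": 0.0,"claw": 0},{"tx": -0.0095,"ty": -0.034,"tz": 0.0,"turn": 0.0,"claw": 0},{"tx": -0.0095,"ty": -0.034,"tz": 0.0,"turn": 0.0,"claw": 0},{"tx": -0.0095,"ty": -0.034,"tz": 0.0,"turn": 0.0,"claw": 0}])

```text
t: 18.4
position: [0.5358, -0.4168, 0.1658]
ee_rot: [-0.374, 0.927, -0.003, -0.002]
contact_force: [1.3, -0.3, -0.7]
finger_gap: 0.0853
```

jog_arm(targets=[{"tx": -0.008,"ty": -0.02,"tz": -0.01,"turn": 0.0,"claw": 0},{"tx": -0.004,"ty": -0.01,"tz": -0.02,"turn": 0.0,"claw": 0},{"tx": 0.0,"ty": 0.0,"tz": 0.0,"turn": 0.0,"claw": 0}])

```text
t: 18.65
position: [0.5208, -0.4566, 0.1364]
ee_rot: [-0.371, 0.929, -0.006, -0.001]
contact_force: [-1.0, 0.6, 0.0]
finger_gap: 0.0852
```

```bash
python3 wp.py w10
```

```text
18.65 [ 0.52080942 -0.45659925  0.13642399] 133.51803542140027 [ 0.0025089  -0.0114004  -0.99993187]
[ 301  195   59   54 2504] ((0.526324987411499, -0.44374561309814453), 0.025669336318969727) delta [0.00551557 0.01285364]
```

View pics/w10.png

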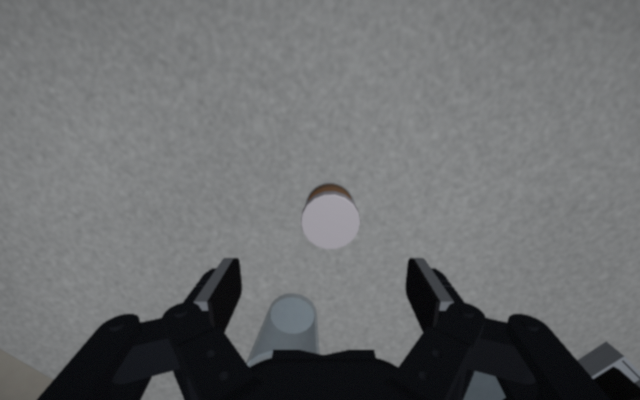

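jog_arm(targets=[{"tx": 0.005,"ty": 0.013,"tz": 0.0,"turn": 0.0,"claw": 0},{"tx": 0.0,"ty": 0.0,"tz": -0.02,"turn": 0.0,"claw": 0},{"tx": 0.0,"ty": 0.0,"tz": -0.03,"turn": 0.0,"claw": 0},{"tx": 0.0,"ty": 0.0,"tz": -0.03,"turn": 0.0,"claw": 0},{"tx": 0.0,"ty": 0.0,"tz": 0.0,"turn": 0.0,"claw": 0}])

```text
t: 19.12
position: [0.533, -0.4368, 0.0645]
ee_rot: [-0.373, 0.928, -0.01, 0.003]
contact_force: [-0.3, 0.2, -0.4]
finger_gap: 0.0855
```

jog_arm(targets=[{"tx": -0.007,"ty": -0.007,"tz": -0.006,"turn": 0.0,"claw": 0},{"tx": -0.001,"ty": -0.001,"tz": -0.015,"turn": 0.0,"claw": 0.0},{"tx": -0.001,"ty": -0.0,"tz": -0.01,"turn": 0.0,"claw": 0.0},{"tx": -0.0,"ty": 0.0,"tz": 0.0,"turn": 0.0,"claw": 0.0}])

```text
t: 19.45
position: [0.5279, -0.4423, 0.0393]
ee_rot: [-0.376, 0.927, -0.013, 0.005]
contact_force: [-0.2, 0.3, -0.5]
finger_gap: 0.0855
```

jog_arm(targets=[{"tx": -0.003,"ty": -0.002,"tz": -0.009,"turn": 0.0,"claw": 0.1},{"tx": 0.0,"ty": 0.0,"tz": -0.004,"turn": 0.0,"claw": 0.2},{"tx": 0.0,"ty": 0.0,"tz": 0.0,"turn": 0.0,"claw": 0.4},{"tx": 0.0,"ty": 0.0,"tz": 0.0,"turn": 0.0,"claw": 1},{"tx": 0.0,"ty": 0.0,"tz": 0.0,"turn": 0.0,"claw": 1},{"tx": 0.0,"ty": 0.0,"tz": 0.0,"turn": 0.0,"claw": 1}])

```text
t: 19.95
position: [0.5264, -0.4459, 0.0305]
ee_rot: [-0.376, 0.927, -0.016, 0.006]
contact_force: [-0.1, 0.0, -0.7]
finger_gap: 0.0509
```

jog_arm(targets=[{"tx": 0.0,"ty": 0.0,"tz": 0.02,"turn": 0.0,"claw": 1},{"tx": 0.0,"ty": 0.0,"tz": 0.035,"turn": 0.0,"claw": 1},{"tx": 0.0,"ty": 0.01,"tz": 0.035,"turn": 0.0,"claw": 1},{"tx": 0.003,"ty": 0.025,"tz": 0.03,"turn": 0.0,"claw": 1},{"tx": 0.0035,"ty": 0.035,"tz": 0.0,"turn": 0.0,"claw": 1},{"tx": 0.0035,"ty": 0.035,"tz": 0.0,"turn": 0.0,"claw": 1},{"tx": 0.0035,"ty": 0.035,"tz": 0.0,"turn": 0.0,"claw": 1},{"tx": 0.0035,"ty": 0.035,"tz": 0.0,"turn": 0.0,"claw": 1},{"tx": 0.0035,"ty": 0.035,"tz": 0.0,"turn": 0.0,"claw": 1},{"tx": 0.0035,"ty": 0.035,"tz": 0.0,"turn": 0.0,"claw": 1}])

```text
t: 20.78
position: [0.5484, -0.1985, 0.1563]
ee_rot: [-0.37, 0.929, -0.017, 0.007]
contact_force: [0.9, -0.3, 0.3]
finger_gap: 0.0506
```

jog_arm(targets=[{"tx": 0.0035,"ty": 0.035,"tz": 0.0,"turn": 0.0,"claw": 1},{"tx": 0.0035,"ty": 0.035,"tz": 0.0,"turn": 0.0,"claw": 1},{"tx": 0.0035,"ty": 0.025,"tz": 0.0,"turn": 0.0,"claw": 1},{"tx": 0.001,"ty": 0.01,"tz": 0.0,"turn": 0.0,"claw": 1},{"tx": 0.0,"ty": 0.0,"tz": 0.0,"turn": 0.0,"claw": 1},{"tx": 0.0,"ty": 0.0,"tz": 0.0,"turn": 0.0,"claw": 1}])

```text
t: 21.28
position: [0.56, -0.0821, 0.1583]
ee_rot: [-0.374, 0.927, -0.017, 0.009]
contact_force: [0.4, -0.5, -0.6]
finger_gap: 0.0505
```

jog_arm(targets=[{"tx": 0.0,"ty": 0.003,"tz": -0.02,"turn": 0.0,"claw": 1},{"tx": -0.001,"ty": 0.0,"tz": -0.025,"turn": 0.0,"claw": 1},{"tx": -0.001,"ty": 0.0,"tz": -0.025,"turn": 0.0,"claw": 1},{"tx": 0.0,"ty": 0.0,"tz": 0.0,"turn": 0.0,"claw": 1},{"tx": 0.0,"ty": 0.0,"tz": 0.0,"turn": 0.0,"claw": 1}])

```text
t: 21.7
position: [0.5591, -0.0854, 0.0883]
ee_rot: [-0.371, 0.928, -0.019, 0.01]
contact_force: [-0.0, 0.6, -0.7]
finger_gap: 0.0506
```

```bash
python3 wp.py w11
```

```text
21.7 [ 0.55911824 -0.08537312  0.08825394] 133.58775368733575 [ 0.03348782 -0.02777039 -0.99905324]
```

View pics/w11.png

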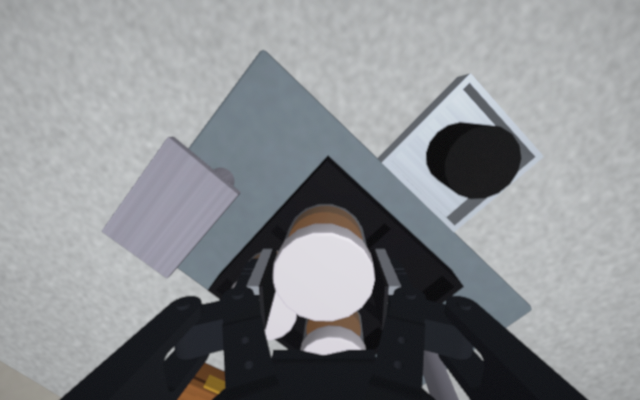

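jog_arm(targets=[{"tx": 0.002,"ty": 0.007,"tz": 0.0,"turn": 0.0,"claw": 1},{"tx": 0.0,"ty": 0.001,"tz": -0.01,"turn": 0.0,"claw": 1},{"tx": 0.0,"ty": 0.0,"tz": -0.005,"turn": 0.0,"claw": 1},{"tx": 0.0,"ty": 0.0,"tz": 0.0,"turn": 0.0,"claw": 1}])

```text
t: 22.08
position: [0.5638, -0.0786, 0.0762]
ee_rot: [-0.37, 0.929, -0.021, 0.013]
contact_force: [-0.0, 0.6, -1.3]
finger_gap: 0.0506
```

jog_arm(targets=[{"tx": -0.004,"ty": 0.0,"tz": -0.005,"turn": 0.0,"claw": 1},{"tx": -0.001,"ty": 0.0,"tz": -0.01,"turn": 0.0,"claw": 1},{"tx": -0.001,"ty": 0.0,"tz": -0.01,"turn": 0.0,"claw": 1},{"tx": 0.0,"ty": 0.0,"tz": 0.0,"turn": 0.0,"claw": 1}])

```text
t: 22.42
position: [0.5578, -0.0783, 0.0509]
ee_rot: [-0.37, 0.928, -0.021, 0.014]
contact_force: [-0.7, 0.1, -0.8]
finger_gap: 0.0506
```

jog_arm(targets=[{"tx": 0.001,"ty": 0.0,"tz": -0.004,"turn": 0.0,"claw": 1},{"tx": 0.0,"ty": 0.0,"tz": 0.0,"turn": 0.0,"claw": 0.35},{"tx": 0.0,"ty": 0.0,"tz": 0.0,"turn": 0.0,"claw": 0.28},{"tx": 0.0,"ty": 0.0,"tz": 0.0,"turn": 0.0,"claw": 0.22},{"tx": 0.0,"ty": 0.0,"tz": 0.015,"turn": 0.0,"claw": 0.2},{"tx": 0.0,"ty": 0.0,"tz": 0.03,"turn": 0.0,"claw": 0.1},{"tx": 0.0,"ty": 0.0,"tz": 0.03,"turn": 0.0,"claw": 0.0},{"tx": 0.0,"ty": 0.0,"tz": 0.03,"turn": 0.0,"claw": 0.0},{"tx": 0.0,"ty": 0.0,"tz": 0.03,"turn": 0.0,"claw": 0.0},{"tx": 0.0,"ty": 0.0,"tz": 0.0,"turn": 0.0,"claw": 0.0}])

```text
t: 23.25
position: [0.5573, -0.0781, 0.1889]
ee_rot: [-0.371, 0.928, -0.021, 0.013]
contact_force: [1.6, -1.0, 0.2]
finger_gap: 0.0852
```

```bash
python3 wp.py w12; python3 -c "
from h import *
show('side','s12');show('top','t12')
print(r.read_state()['joint_positions'])"
```

```text
23.25 [ 0.55730509 -0.07806501  0.18894864] 133.51240612815803 [ 0.04050707 -0.02912802 -0.99875459]
[-0.12616985  0.29098934 -0.06682336  1.17704854 -0.02369806 -0.88636834]
```

View pics/s12.png

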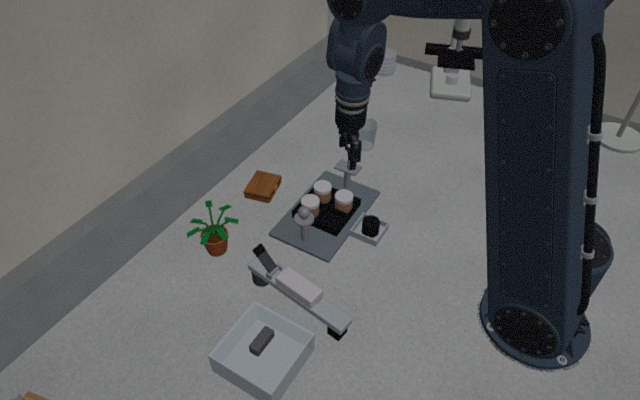

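View pics/w12.png

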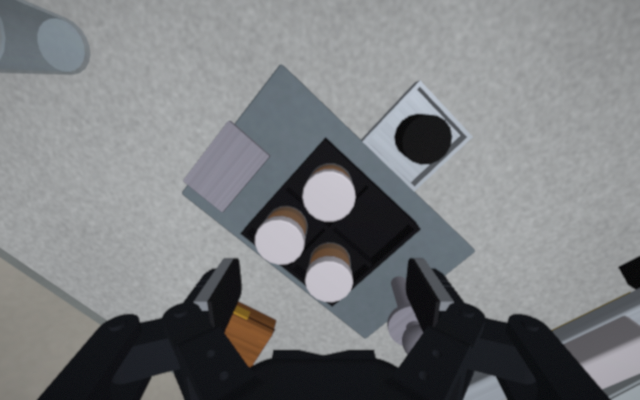

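jog_arm(targets=[{"tx": -0.004,"ty": 0.02,"tz": 0.005,"turn": -0.125,"claw": 0},{"tx": -0.004,"ty": 0.026,"tz": 0.0,"turn": -0.125,"claw": 0},{"tx": -0.004,"ty": 0.026,"tz": 0.0,"turn": -0.125,"claw": 0},{"tx": -0.004,"ty": 0.026,"tz": 0.0,"turn": -0.125,"claw": 0},{"tx": -0.004,"ty": 0.026,"tz": 0.0,"turn": -0.125,"claw": 0},{"tx": -0.004,"ty": 0.026,"tz": 0.0,"turn": -0.125,"claw": 0},{"tx": -0.004,"ty": 0.026,"tz": 0.0,"turn": -0.125,"claw": 0},{"tx": -0.004,"ty": 0.026,"tz": 0.0,"turn": -0.125,"claw": 0},{"tx": -0.004,"ty": 0.026,"tz": 0.0,"turn": -0.125,"claw": 0},{"tx": -0.004,"ty": 0.026,"tz": 0.0,"turn": -0.125,"claw": 0}])

```text
t: 24.23
position: [0.5044, 0.1806, 0.1722]
ee_rot: [0.245, 0.969, -0.021, -0.014]
contact_force: [0.4, -0.9, 0.7]
finger_gap: 0.0848
```

jog_arm(targets=[{"tx": -0.004,"ty": 0.026,"tz": 0.0,"turn": -0.125,"claw": 0},{"tx": -0.004,"ty": 0.026,"tz": 0.0,"turn": -0.125,"claw": 0},{"tx": -0.004,"ty": 0.026,"tz": 0.0,"turn": -0.125,"claw": 0},{"tx": -0.004,"ty": 0.026,"tz": 0.0,"turn": -0.125,"claw": 0},{"tx": -0.004,"ty": 0.026,"tz": 0.0,"turn": -0.125,"claw": 0},{"tx": -0.004,"ty": 0.026,"tz": 0.0,"turn": -0.125,"claw": 0},{"tx": -0.004,"ty": 0.026,"tz": 0.0,"turn": -0.125,"claw": 0},{"tx": -0.004,"ty": 0.026,"tz": 0.0,"turn": -0.1,"claw": 0},{"tx": 0.0,"ty": 0.0,"tz": 0.0,"turn": 0.0,"claw": 0}])

```text
t: 24.98
position: [0.4616, 0.3992, 0.155]
ee_rot: [0.674, 0.738, -0.022, -0.03]
contact_force: [0.4, -0.6, -0.2]
finger_gap: 0.0855
```

```bash
python3 wp.py w13; python3 -c "
from h import *
show('top','t13')"
```

```text
24.9833 [0.461571   0.39923246 0.15503798] 5.26051845575748 [-0.07326216  0.00843679 -0.99727703]
```

View pics/w13.png

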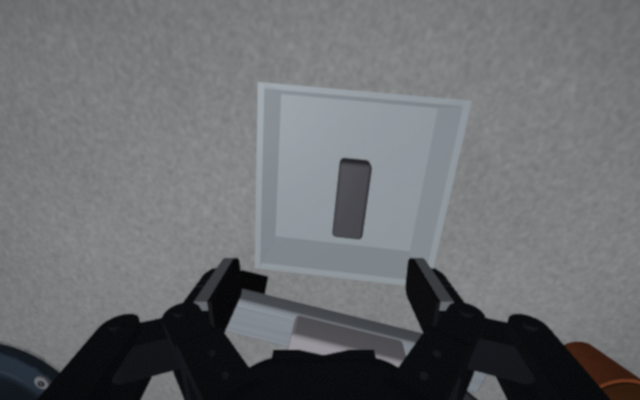

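View pics/t13.png

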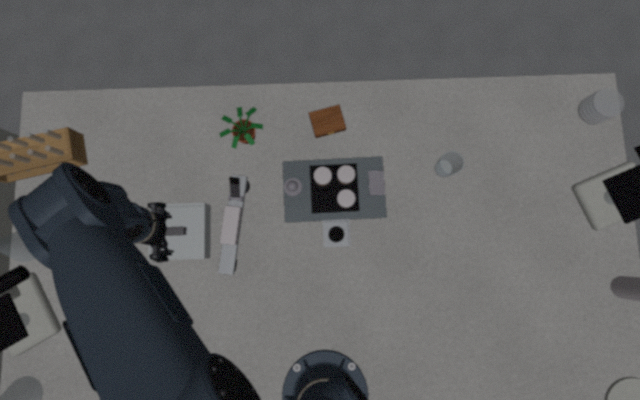

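jog_arm(targets=[{"tx": 0.0,"ty": 0.0,"tz": 0.04,"turn": 0.0,"claw": 0},{"tx": 0.0,"ty": 0.0,"tz": 0.04,"turn": 0.0,"claw": 0},{"tx": 0.0,"ty": 0.0,"tz": -0.04,"turn": 0.0,"claw": 0},{"tx": 0.0,"ty": 0.0,"tz": -0.04,"turn": 0.0,"claw": 0},{"tx": 0.0,"ty": 0.0,"tz": 0.04,"turn": 0.0,"claw": 0},{"tx": 0.0,"ty": 0.0,"tz": 0.04,"turn": 0.0,"claw": 0},{"tx": 0.0,"ty": 0.0,"tz": -0.04,"turn": 0.0,"claw": 0},{"tx": 0.0,"ty": 0.0,"tz": -0.04,"turn": 0.0,"claw": 0},{"tx": 0.0,"ty": 0.0,"tz": 0.0,"turn": 0.0,"claw": 0}])

```text
t: 25.83
position: [0.4547, 0.3777, 0.1477]
ee_rot: [0.667, 0.744, -0.039, -0.031]
contact_force: [-0.7, -1.3, -0.8]
finger_gap: 0.0856
```

```bash
cat > st1.py <<'E'
from h import *
s=r.read_state();print(s["t"],s["position"].round(4),"yaw",np.degrees(yaw(s)).round(2),"tilt",R.from_quat(s["ee_rot"]).as_matrix()[:2,2].round(4),s["joint_positions"].round(3),s["contact_force"].round(1),s["finger_gap"].round(4))
E
python3 st1.py
```

```text
Traceback (most recent call last):
  File "st1.py", line 2, in <module>
    s=r.read_state();print(s["t"],s["position"].round(4),"yaw",np.degrees(yaw(s)).round(2),"tilt",R.from_quat(s["ee_rot"]).as_matrix()[:2,2].round(4),s["joint_positions"].round(3),s["contact_force"].round(1),s["finger_gap"].round(4))
                                                                                                                                                                                                                ^^^^^^^^^^^^^^^^^^^^^
AttributeError: 'float' object has no attribute 'round'
```

```bash
sed -i 's/s\["finger_gap"\].round(4)/round(s["finger_gap"],4)/' st1.py; python3 st1.py; python3 - <<'E'
from scipy.spatial.transform import Rotation as R
for q in [[0.674,0.738,-.022,-.03],[0.667,.744,-.039,-.031]]: print(R.from_quat(q).as_matrix()[:2,2])
E
```

```text
25.8333 [0.4547 0.3777 0.1477] yaw 6.2 tilt [-0.0971 -0.0165] [0.669 0.453 0.087 1.291 0.047 2.129] [-0.7 -1.3 -0.8] 0.0856
[-0.07391353  0.00796558]
[-0.09806505 -0.01666289]
```

jog_arm(targets=[{"tx": 0.0,"ty": 0.0,"tz": 0.0,"turn": 0.0,"claw": 0},{"tx": 0.0,"ty": 0.0,"tz": 0.0,"turn": 0.0,"claw": 0},{"tx": 0.0,"ty": 0.0,"tz": 0.0,"turn": 0.0,"claw": 0},{"tx": 0.0,"ty": 0.0,"tz": 0.0,"turn": 0.0,"claw": 0},{"tx": 0.0,"ty": 0.0,"tz": 0.0,"turn": 0.0,"claw": 0},{"tx": 0.0,"ty": 0.0,"tz": 0.0,"turn": 0.0,"claw": 0},{"tx": 0.0,"ty": 0.0,"tz": 0.0,"turn": 0.0,"claw": 0},{"tx": 0.0,"ty": 0.0,"tz": 0.0,"turn": 0.0,"claw": 0},{"tx": 0.0,"ty": 0.0,"tz": 0.0,"turn": 0.0,"claw": 0},{"tx": 0.0,"ty": 0.0,"tz": 0.0,"turn": 0.0,"claw": 0}])

```text
t: 26.67
position: [0.4569, 0.3764, 0.1539]
ee_rot: [0.666, 0.744, -0.036, -0.03]
contact_force: [-0.8, 0.1, 0.9]
finger_gap: 0.0849
```

```bash
python3 st1.py
```

```text
26.6667 [0.4569 0.3764 0.1539] yaw 6.29 tilt [-0.0935 -0.014 ] [0.665 0.448 0.096 1.301 0.047 2.124] [-0.8  0.1  0.9] 0.0849
```

jog_arm(targets=[{"tx": 0.0,"ty": 0.0,"tz": -0.015,"turn": 0.0,"claw": 0},{"tx": 0.0,"ty": 0.0,"tz": -0.02,"turn": 0.0,"claw": 0},{"tx": 0.0,"ty": 0.0,"tz": -0.01,"turn": 0.0,"claw": 0},{"tx": 0.0,"ty": 0.0,"tz": 0.0,"turn": 0.0,"claw": 0}])

```text
t: 27.0
position: [0.4573, 0.3771, 0.1086]
ee_rot: [0.666, 0.744, -0.035, -0.03]
contact_force: [-0.2, -0.0, -0.1]
finger_gap: 0.0853
```

```bash
python3 st1.py
```

```text
27.0 [0.4573 0.3771 0.1086] yaw 6.32 tilt [-0.0913 -0.0123] [0.665 0.474 0.018 1.195 0.047 2.124] [-0.2 -0.  -0.1] 0.0853
```

jog_arm(targets=[{"tx": 0.0,"ty": 0.0,"tz": 0.01,"turn": 0.0,"claw": 0},{"tx": 0.0,"ty": 0.0,"tz": 0.01,"turn": 0.0,"claw": 0},{"tx": 0.0,"ty": 0.0,"tz": 0.01,"turn": 0.0,"claw": 0},{"tx": 0.0,"ty": 0.0,"tz": 0.01,"turn": 0.0,"claw": 0},{"tx": 0.0,"ty": 0.0,"tz": 0.01,"turn": 0.0,"claw": 0},{"tx": 0.0,"ty": 0.0,"tz": 0.0,"turn": 0.0,"claw": 0}])

```text
t: 27.5
position: [0.4579, 0.3776, 0.1683]
ee_rot: [0.666, 0.744, -0.033, -0.03]
contact_force: [0.1, -0.3, -0.0]
finger_gap: 0.0854
```

```bash
python3 st1.py
```

```text
27.5 [0.4579 0.3776 0.1683] yaw 6.34 tilt [-0.0888 -0.0103] [0.665 0.439 0.119 1.327 0.047 2.124] [ 0.1 -0.3 -0. ] 0.0854
```

jog_arm(targets=[{"tx": 0.0,"ty": 0.0,"tz": 0.01,"turn": 0.06,"claw": 0},{"tx": 0.0,"ty": 0.0,"tz": 0.02,"turn": 0.08,"claw": 0},{"tx": 0.0,"ty": 0.0,"tz": 0.02,"turn": 0.08,"claw": 0},{"tx": 0.0,"ty": 0.0,"tz": 0.02,"turn": 0.08,"claw": 0},{"tx": 0.0,"ty": 0.0,"tz": 0.01,"turn": 0.08,"claw": 0},{"tx": 0.0,"ty": 0.0,"tz": 0.0,"turn": 0.08,"claw": 0},{"tx": 0.0,"ty": 0.0,"tz": 0.0,"turn": 0.06,"claw": 0},{"tx": 0.0,"ty": 0.0,"tz": 0.0,"turn": 0.0,"claw": 0}])

```text
t: 28.17
position: [0.4589, 0.3782, 0.2625]
ee_rot: [0.442, 0.896, -0.034, -0.017]
contact_force: [-0.9, 0.7, 0.3]
finger_gap: 0.0855
```

```bash
python3 st1.py
```

```text
28.1667 [0.4589 0.3782 0.2625] yaw 37.55 tilt [-0.0615 -0.0465] [0.688 0.418 0.326 1.556 0.003 1.603] [-0.9  0.7  0.3] 0.0855
```

jog_arm(targets=[{"tx": 0.0,"ty": 0.0,"tz": -0.04,"turn": 0.0,"claw": 0},{"tx": 0.0,"ty": 0.0,"tz": -0.04,"turn": 0.0,"claw": 0},{"tx": 0.0,"ty": 0.0,"tz": 0.04,"turn": 0.0,"claw": 0},{"tx": 0.0,"ty": 0.0,"tz": 0.04,"turn": 0.0,"claw": 0},{"tx": 0.0,"ty": 0.0,"tz": 0.0,"turn": 0.0,"claw": 0}])

```text
t: 28.58
position: [0.4439, 0.3661, 0.2471]
ee_rot: [0.446, 0.893, -0.051, -0.025]
contact_force: [0.6, 0.6, 1.0]
finger_gap: 0.0854
```

```bash
python3 st1.py
```

```text
28.5833 [0.4439 0.3661 0.2471] yaw 36.93 tilt [-0.0904 -0.0691] [0.688 0.414 0.277 1.548 0.004 1.614] [0.6 0.6 1. ] 0.0854
```

jog_arm(targets=[{"tx": 0.002,"ty": 0.003,"tz": 0.0,"turn": 0.125,"claw": 0},{"tx": 0.002,"ty": 0.003,"tz": 0.0,"turn": 0.125,"claw": 0},{"tx": 0.002,"ty": 0.003,"tz": 0.0,"turn": 0.125,"claw": 0},{"tx": 0.002,"ty": 0.003,"tz": 0.0,"turn": 0.125,"claw": 0},{"tx": 0.002,"ty": 0.003,"tz": 0.0,"turn": 0.125,"claw": 0},{"tx": 0.002,"ty": 0.003,"tz": 0.0,"turn": 0.125,"claw": 0},{"tx": 0.002,"ty": 0.003,"tz": 0.0,"turn": 0.125,"claw": 0},{"tx": 0.002,"ty": 0.003,"tz": 0.0,"turn": 0.125,"claw": 0},{"tx": 0.002,"ty": 0.003,"tz": 0.0,"turn": 0.125,"claw": 0},{"tx": 0.002,"ty": 0.003,"tz": 0.0,"turn": 0.125,"claw": 0}])

```text
t: 29.42
position: [0.4656, 0.3971, 0.2521]
ee_rot: [-0.16, 0.986, -0.054, 0.012]
contact_force: [-0.2, -0.3, 0.3]
finger_gap: 0.0855
```

```bash
python3 st1.py
```

```text
29.4167 [0.4656 0.3971 0.2521] yaw 108.47 tilt [ 0.0399 -0.1022] [ 0.757  0.419  0.301  1.493 -0.102  0.437] [-0.2 -0.3  0.3] 0.0855
```

jog_arm(targets=[{"tx": 0.0,"ty": 0.0,"tz": 0.0,"turn": 0.125,"claw": 0},{"tx": 0.0,"ty": 0.0,"tz": 0.0,"turn": 0.125,"claw": 0},{"tx": 0.0,"ty": 0.0,"tz": 0.0,"turn": 0.125,"claw": 0},{"tx": 0.0,"ty": 0.0,"tz": 0.0,"turn": 0.125,"claw": 0},{"tx": 0.0,"ty": 0.0,"tz": 0.0,"turn": 0.125,"claw": 0},{"tx": 0.0,"ty": 0.0,"tz": 0.0,"turn": 0.125,"claw": 0},{"tx": 0.0,"ty": 0.0,"tz": 0.0,"turn": 0.125,"claw": 0},{"tx": 0.0,"ty": 0.0,"tz": 0.0,"turn": 0.125,"claw": 0},{"tx": 0.0,"ty": 0.0,"tz": 0.0,"turn": 0.125,"claw": 0},{"tx": 0.0,"ty": 0.0,"tz": 0.0,"turn": 0.125,"claw": 0}])

```text
t: 30.25
position: [0.4663, 0.3992, 0.2564]
ee_rot: [0.706, -0.706, 0.034, -0.044]
contact_force: [1.0, -0.0, -0.5]
finger_gap: 0.0853
```

jog_arm(targets=[{"tx": 0.0,"ty": 0.0,"tz": 0.0,"turn": 0.125,"claw": 0},{"tx": 0.0,"ty": 0.0,"tz": 0.0,"turn": 0.125,"claw": 0},{"tx": 0.0,"ty": 0.0,"tz": 0.0,"turn": 0.125,"claw": 0},{"tx": 0.0,"ty": 0.0,"tz": 0.0,"turn": 0.125,"claw": 0},{"tx": 0.0,"ty": 0.0,"tz": 0.0,"turn": 0.0,"claw": 0}])

```text
t: 30.67
position: [0.4665, 0.3991, 0.2594]
ee_rot: [0.86, -0.507, 0.022, -0.054]
contact_force: [-0.7, 0.3, 0.7]
finger_gap: 0.0853
```

```bash
python3 st1.py
```

```text
30.6667 [0.4665 0.3991 0.2594] yaw -151.14 tilt [0.0922 0.0705] [ 0.711  0.297  0.132  1.289 -0.007 -1.365] [-0.7  0.3  0.7] 0.0853
```

jog_arm(targets=[{"tx": 0.0,"ty": 0.0,"tz": -0.04,"turn": 0.0,"claw": 0},{"tx": 0.0,"ty": 0.0,"tz": -0.04,"turn": 0.0,"claw": 0},{"tx": 0.0,"ty": 0.0,"tz": 0.04,"turn": 0.0,"claw": 0},{"tx": 0.0,"ty": 0.0,"tz": 0.04,"turn": 0.0,"claw": 0},{"tx": 0.0,"ty": 0.0,"tz": 0.0,"turn": 0.0,"claw": 0},{"tx": 0.0,"ty": 0.0,"tz": -0.04,"turn": 0.0,"claw": 0},{"tx": 0.0,"ty": 0.0,"tz": -0.04,"turn": 0.0,"claw": 0},{"tx": 0.0,"ty": 0.0,"tz": 0.04,"turn": 0.0,"claw": 0},{"tx": 0.0,"ty": 0.0,"tz": 0.04,"turn": 0.0,"claw": 0},{"tx": 0.0,"ty": 0.0,"tz": 0.0,"turn": 0.0,"claw": 0}])

```text
t: 31.5
position: [0.439, 0.3748, 0.2247]
ee_rot: [0.845, -0.534, 0.012, -0.022]
contact_force: [0.2, 0.9, 0.6]
finger_gap: 0.0857
```

```bash
python3 st1.py
```

```text
31.5 [0.439  0.3748 0.2247] yaw -154.59 tilt [0.0432 0.024 ] [ 0.712  0.293  0.045  1.274 -0.01  -1.303] [0.2 0.9 0.6] 0.0857
```

jog_arm(targets=[{"tx": 0.0,"ty": 0.0,"tz": -0.04,"turn": 0.0,"claw": 0},{"tx": 0.0,"ty": 0.0,"tz": -0.04,"turn": 0.0,"claw": 0},{"tx": 0.0,"ty": 0.0,"tz": 0.04,"turn": 0.0,"claw": 0},{"tx": 0.0,"ty": 0.0,"tz": 0.04,"turn": 0.0,"claw": 0},{"tx": 0.0,"ty": 0.0,"tz": 0.0,"turn": 0.0,"claw": 0}])

```text
t: 31.92
position: [0.4283, 0.3657, 0.2117]
ee_rot: [0.838, -0.546, 0.009, -0.01]
contact_force: [0.6, 0.4, 1.2]
finger_gap: 0.0854
```

```bash
python3 st1.py
```

```text
31.9167 [0.4283 0.3657 0.2117] yaw -156.21 tilt [0.0261 0.0071] [ 0.713  0.292  0.01   1.265 -0.012 -1.273] [0.6 0.4 1.2] 0.0854
```

jog_arm(targets=[{"tx": 0.008,"ty": 0.008,"tz": 0.0,"turn": -0.08,"claw": 0},{"tx": 0.008,"ty": 0.008,"tz": 0.0,"turn": -0.09,"claw": 0},{"tx": 0.01,"ty": 0.01,"tz": 0.0,"turn": -0.09,"claw": 0},{"tx": 0.01,"ty": 0.01,"tz": 0.0,"turn": -0.09,"claw": 0},{"tx": 0.005,"ty": 0.005,"tz": 0.0,"turn": -0.08,"claw": 0},{"tx": 0.0,"ty": 0.0,"tz": 0.0,"turn": 0.0,"claw": 0}])

```text
t: 32.42
position: [0.4727, 0.4099, 0.216]
ee_rot: [-0.683, 0.73, -0.012, 0.012]
contact_force: [0.0, -0.3, -0.4]
finger_gap: 0.0855
```

```bash
python3 st1.py; python3 wp.py w14
```

```text
32.4167 [0.4727 0.4099 0.216 ] yaw 176.14 tilt [ 0.0345 -0.0017] [ 0.726  0.399  0.181  1.328 -0.024 -0.777] [ 0.  -0.3 -0.4] 0.0855
32.4167 [0.47271277 0.40994053 0.21595179] 176.142094995609 [ 0.03453356 -0.00171899 -0.99940206]
```

View pics/w14.png

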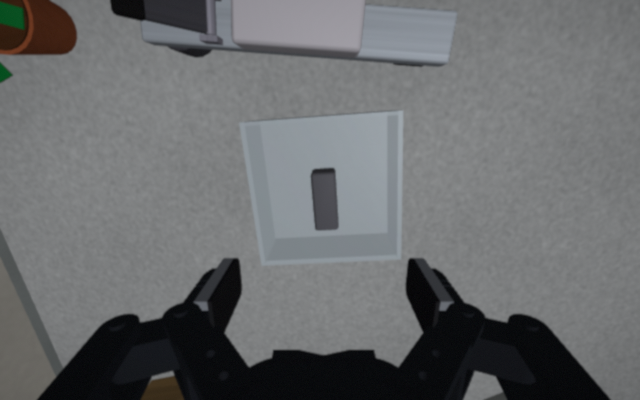

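jog_arm(targets=[{"tx": 0.0,"ty": 0.0,"tz": -0.04,"turn": 0.0,"claw": 0},{"tx": 0.0,"ty": 0.0,"tz": -0.04,"turn": 0.0,"claw": 0},{"tx": 0.0,"ty": 0.0,"tz": 0.04,"turn": 0.0,"claw": 0},{"tx": 0.0,"ty": 0.0,"tz": 0.04,"turn": 0.0,"claw": 0},{"tx": 0.0,"ty": 0.0,"tz": 0.0,"turn": 0.0,"claw": 0}])

```text
t: 32.88
position: [0.4601, 0.3986, 0.202]
ee_rot: [-0.686, 0.728, -0.012, -0.002]
contact_force: [-0.3, 0.6, 0.7]
finger_gap: 0.0855
```

```bash
cat > cv.py <<'E'
from h import *
import sys
s,p,d=show("wrist",sys.argv[1]);cw=cam("wrist",s)
print(s["t"],s["position"].round(4),"yaw",np.degrees(yaw(s)).round(2),"tilt",R.from_quat(s["ee_rot"]).as_matrix()[:2,2].round(4))
P=cloud(cw,d);b=cv2.GaussianBlur(p,(3,3),0).astype(int)
m=((np.abs(P[...,2]-.092)<.006)&(b.max(2)<125)&(P[...,1]>.3)).astype(np.uint8)
n,l,st,c=cv2.connectedComponentsWithStats(m)
for i in range(1,n):
    if st[i][4]<300: continue
    cs,_=cv2.findContours((l==i).astype(np.uint8),cv2.RETR_EXTERNAL,cv2.CHAIN_APPROX_NONE);q=cs[0][:,0].astype(float)
    W=plane(cw,q[:,0],q[:,1],.092)[:,:2].astype(np.float32);a=cv2.minAreaRect(W)
    print(st[i],a,"delta",np.array(a[0])-s["position"][:2],P[l==i].mean(0))
E
python3 cv.py w15
```

```text
32.8833 [0.4601 0.3986 0.202 ] yaw 176.62 tilt [ 0.0144 -0.0201]
[ 295  189   29   61 1482] ((0.4766239523887634, 0.4152485728263855), (0.023770323023200035, 0.059866320341825485), 0.13346658647060394) delta [0.01650582 0.01662359] [0.47666494 0.41457527 0.09144227]
```

View pics/w15.png

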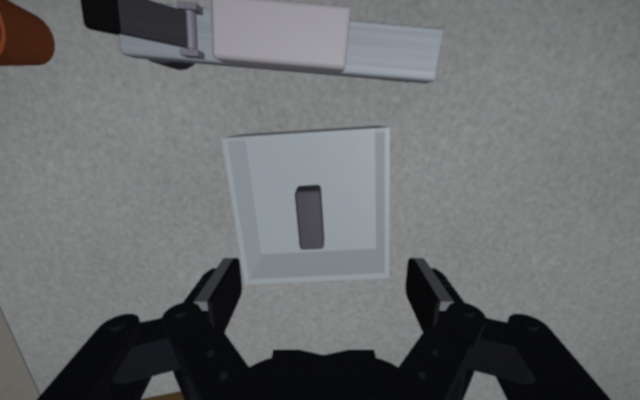

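jog_arm(targets=[{"tx": 0.008,"ty": 0.008,"tz": 0.0,"turn": 0.03,"claw": 0},{"tx": 0.008,"ty": 0.008,"tz": -0.01,"turn": 0.03,"claw": 0.2},{"tx": 0.0,"ty": 0.0,"tz": -0.02,"turn": 0.0,"claw": 0.2},{"tx": 0.0,"ty": 0.0,"tz": -0.02,"turn": 0.0,"claw": 0.2},{"tx": 0.0,"ty": 0.0,"tz": -0.02,"turn": 0.0,"claw": 0.2},{"tx": 0.0,"ty": 0.0,"tz": -0.015,"turn": 0.0,"claw": 0.2},{"tx": 0.0,"ty": 0.0,"tz": 0.0,"turn": 0.0,"claw": 0.2}])

```text
t: 33.52
position: [0.4767, 0.4149, 0.1142]
ee_rot: [0.71, -0.704, 0.013, -0.003]
contact_force: [0.0, -0.5, -0.1]
finger_gap: 0.0681
```

```bash
python3 cv.py w16
```

```text
33.5167 [0.4767 0.4149 0.1142] yaw -179.57 tilt [ 0.0218 -0.0143]
[ 306  197   39   88 3225] ((0.47687435150146484, 0.41515278816223145), (0.02352513000369072, 0.06005898863077164), 0.4098018705844879) delta [0.00015012 0.0002519 ] [0.47693409 0.41405294 0.09140755]
```

View pics/w16.png

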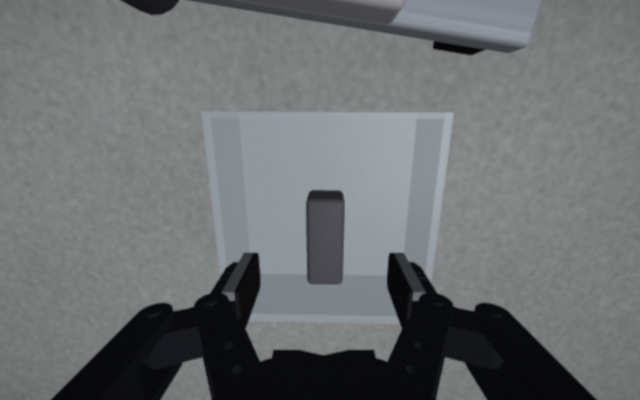

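jog_arm(targets=[{"tx": 0.0,"ty": 0.0,"tz": -0.015,"turn": 0.0,"claw": 0.3},{"tx": 0.0,"ty": 0.0,"tz": -0.015,"turn": 0.0,"claw": 0.3},{"tx": 0.0,"ty": 0.0,"tz": -0.005,"turn": 0.0,"claw": 0.3},{"tx": 0.0,"ty": 0.0,"tz": 0.0,"turn": 0.0,"claw": 0.3}])

```text
t: 33.9
position: [0.4786, 0.4164, 0.0844]
ee_rot: [0.71, -0.704, 0.013, -0.006]
contact_force: [0.4, 0.5, 0.2]
finger_gap: 0.0598
```

jog_arm(targets=[{"tx": -0.001,"ty": 0.0,"tz": -0.009,"turn": 0.0,"claw": 0.4},{"tx": -0.001,"ty": 0.0,"tz": -0.004,"turn": 0.0,"claw": 0.5},{"tx": 0.0,"ty": 0.0,"tz": 0.0,"turn": 0.0,"claw": 0.6}])

```text
t: 34.15
position: [0.4777, 0.4174, 0.0734]
ee_rot: [0.71, -0.704, 0.013, -0.008]
contact_force: [0.2, -1.0, -1.0]
finger_gap: 0.0345
```

jog_arm(targets=[{"tx": -0.0005,"ty": -0.001,"tz": -0.003,"turn": 0.0,"claw": 0.65},{"tx": 0.0,"ty": 0.0,"tz": 0.0,"turn": 0.0,"claw": 1},{"tx": 0.0,"ty": 0.0,"tz": 0.0,"turn": 0.0,"claw": 1},{"tx": 0.0,"ty": 0.0,"tz": 0.0,"turn": 0.0,"claw": 1},{"tx": 0.0,"ty": 0.0,"tz": 0.0,"turn": 0.0,"claw": 1}], squeeze=70)

```text
t: 34.57
position: [0.477, 0.4167, 0.0716]
ee_rot: [0.71, -0.704, 0.013, -0.009]
contact_force: [-0.3, -0.4, -1.3]
finger_gap: 0.0226
```

```bash
python3 cv.py w17;python3 st1.py
```

```text
34.5667 [0.477  0.4167 0.0716] yaw -179.51 tilt [ 0.0309 -0.0055]
[ 271  218  107  111 5906] ((0.47775015234947205, 0.41483864188194275), (0.06259046494960785, 0.046894654631614685), 63.3814811706543) delta [ 0.00078689 -0.00189869] [0.47690491 0.41272666 0.09217724]
34.6167 [0.477  0.4167 0.0716] yaw -179.51 tilt [ 0.031  -0.0055] [ 0.73   0.495 -0.044  1.012 -0.025 -0.849] [ 0.1  0.5 -1.4] 0.0225
```

View pics/w17.png

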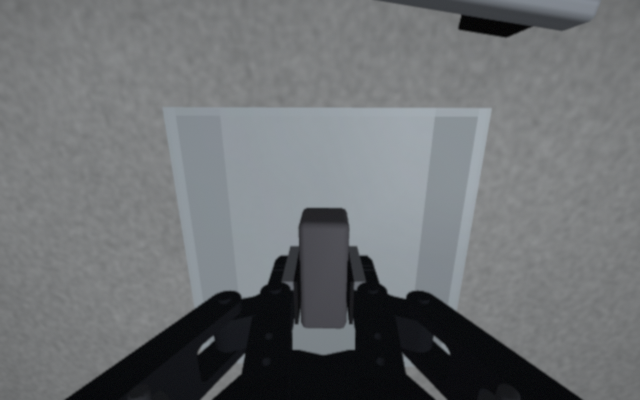

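jog_arm(targets=[{"tx": 0.0,"ty": 0.0,"tz": 0.01,"turn": 0.0,"claw": 1},{"tx": 0.0,"ty": 0.0,"tz": 0.015,"turn": 0.0,"claw": 1},{"tx": 0.0,"ty": 0.0,"tz": 0.02,"turn": 0.0,"claw": 1},{"tx": 0.0,"ty": 0.0,"tz": 0.025,"turn": 0.0,"claw": 1},{"tx": 0.0,"ty": 0.0,"tz": 0.025,"turn": 0.0,"claw": 1},{"tx": 0.0,"ty": 0.0,"tz": 0.025,"turn": 0.0,"claw": 1},{"tx": 0.0,"ty": 0.0,"tz": 0.025,"turn": 0.0,"claw": 1},{"tx": 0.0,"ty": 0.0,"tz": 0.02,"turn": 0.0,"claw": 1},{"tx": 0.0,"ty": 0.0,"tz": 0.0,"turn": 0.0,"claw": 1}])

```text
t: 35.37
position: [0.4745, 0.4134, 0.2457]
ee_rot: [0.71, -0.704, 0.014, -0.006]
contact_force: [0.9, -0.3, -1.3]
finger_gap: 0.0227
```

```bash
python3 st1.py; python3 -c "
from h import *
show('wrist','w18');show('side','s18')"
```

```text
35.3667 [0.4745 0.4134 0.2457] yaw -179.53 tilt [ 0.0277 -0.0107] [ 0.73   0.408  0.272  1.42  -0.026 -0.849] [ 0.9 -0.3 -1.3] 0.0227
```

View pics/s18.png

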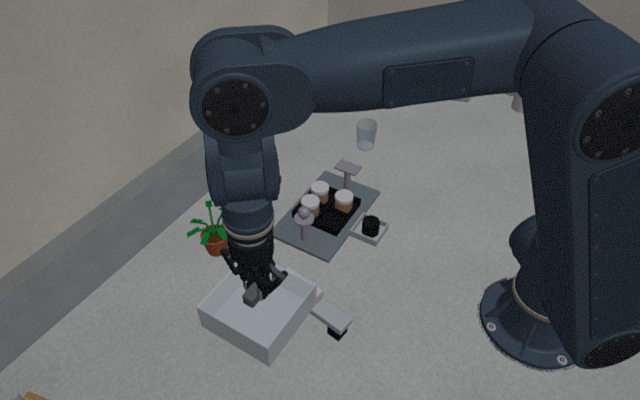

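jog_arm(targets=[{"tx": 0.005,"ty": -0.018,"tz": 0.0,"turn": 0.0,"claw": 1},{"tx": 0.007,"ty": -0.027,"tz": 0.0,"turn": 0.0,"claw": 1},{"tx": 0.0085,"ty": -0.032,"tz": 0.0,"turn": 0.0,"claw": 1},{"tx": 0.0085,"ty": -0.032,"tz": 0.0,"turn": 0.0,"claw": 1},{"tx": 0.0085,"ty": -0.032,"tz": 0.0,"turn": 0.0,"claw": 1},{"tx": 0.0085,"ty": -0.032,"tz": 0.0,"turn": 0.0,"claw": 1},{"tx": 0.0085,"ty": -0.032,"tz": 0.0,"turn": 0.0,"claw": 1},{"tx": 0.0085,"ty": -0.032,"tz": 0.0,"turn": 0.0,"claw": 1},{"tx": 0.0085,"ty": -0.032,"tz": 0.0,"turn": 0.0,"claw": 1},{"tx": 0.0085,"ty": -0.032,"tz": 0.0,"turn": 0.0,"claw": 1}])

```text
t: 36.3
position: [0.5455, 0.1022, 0.2209]
ee_rot: [0.714, -0.7, 0.008, 0.009]
contact_force: [1.2, 0.1, -2.8]
finger_gap: 0.0224
```

```bash
python3 st1.py
```

```text
36.3 [0.5455 0.1022 0.2209] yaw -178.88 tilt [-0.0007 -0.0236] [ 0.198  0.297  0.042  1.321 -0.023 -1.392] [ 1.2  0.1 -2.8] 0.0224
```

jog_arm(targets=[{"tx": 0.006,"ty": -0.018,"tz": 0.0,"turn": 0.0,"claw": 1},{"tx": 0.006,"ty": -0.018,"tz": 0.0,"turn": 0.0,"claw": 1},{"tx": 0.006,"ty": -0.018,"tz": 0.0,"turn": 0.0,"claw": 1},{"tx": 0.006,"ty": -0.018,"tz": 0.0,"turn": 0.0,"claw": 1},{"tx": 0.006,"ty": -0.018,"tz": 0.0,"turn": 0.0,"claw": 1},{"tx": 0.006,"ty": -0.018,"tz": 0.0,"turn": 0.0,"claw": 1},{"tx": 0.004,"ty": -0.012,"tz": 0.0,"turn": 0.0,"claw": 1},{"tx": 0.003,"ty": -0.008,"tz": 0.0,"turn": 0.0,"claw": 1},{"tx": 0.002,"ty": -0.005,"tz": 0.0,"turn": 0.0,"claw": 1},{"tx": 0.0,"ty": 0.0,"tz": 0.0,"turn": 0.0,"claw": 1}])

```text
t: 37.13
position: [0.584, -0.0457, 0.2027]
ee_rot: [0.711, -0.703, -0.001, 0.019]
contact_force: [-0.6, -0.2, -2.4]
finger_gap: 0.0227
```

```bash
python3 st1.py;python3 -c "
from h import *
show('wrist','w19');show('side','s19',(180,60,480,300),2.2)"
```

```text
37.1333 [ 0.584  -0.0457  0.2027] yaw -179.37 tilt [-0.0284 -0.0262] [-0.064  0.373  0.107  1.331 -0.028 -1.645] [-0.6 -0.2 -2.4] 0.0227
```

View pics/s19.png

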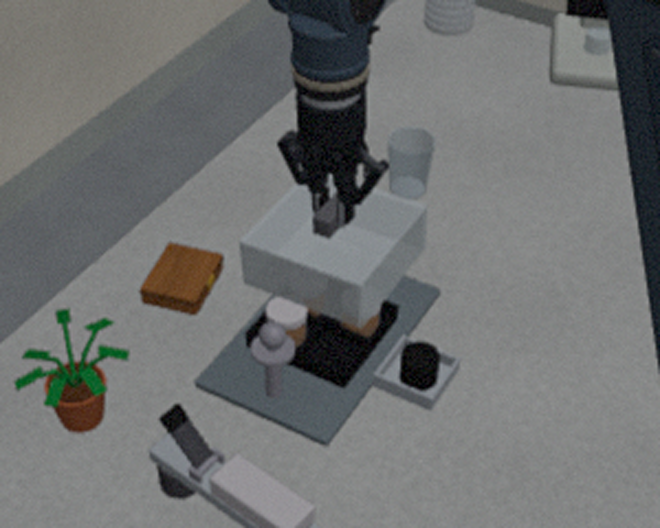

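View pics/w19.png

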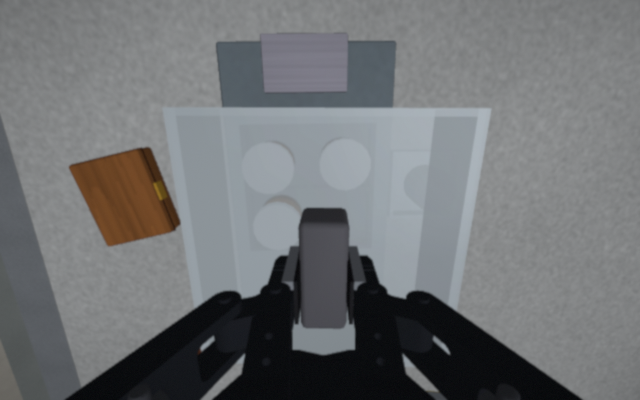

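jog_arm(targets=[{"tx": 0.0,"ty": 0.0,"tz": 0.003,"turn": 0.0,"claw": 1},{"tx": 0.0,"ty": 0.0,"tz": 0.003,"turn": 0.0,"claw": 1},{"tx": 0.0,"ty": 0.0,"tz": 0.003,"turn": 0.0,"claw": 1},{"tx": 0.0,"ty": 0.0,"tz": 0.003,"turn": 0.0,"claw": 1},{"tx": 0.0,"ty": 0.0,"tz": 0.003,"turn": 0.0,"claw": 1},{"tx": 0.0,"ty": 0.0,"tz": 0.003,"turn": 0.0,"claw": 1},{"tx": 0.0,"ty": 0.0,"tz": 0.003,"turn": 0.0,"claw": 1},{"tx": 0.0,"ty": 0.0,"tz": 0.003,"turn": 0.0,"claw": 1},{"tx": 0.0,"ty": 0.0,"tz": 0.003,"turn": 0.0,"claw": 1},{"tx": 0.0,"ty": 0.0,"tz": 0.003,"turn": 0.0,"claw": 1}])

```text
t: 38.07
position: [0.5834, -0.0409, 0.2375]
ee_rot: [0.713, -0.701, -0.0, 0.018]
contact_force: [0.1, -0.2, -2.3]
finger_gap: 0.0227
```

```bash
python3 st1.py
```

```text
38.0667 [ 0.5834 -0.0409  0.2375] yaw -179.05 tilt [-0.0261 -0.0253] [-0.056  0.36   0.176  1.411 -0.027 -1.643] [ 0.1 -0.2 -2.3] 0.0227
```

jog_arm(targets=[{"tx": 0.0,"ty": 0.0,"tz": -0.025,"turn": 0.0,"claw": 1},{"tx": 0.0,"ty": 0.0,"tz": -0.025,"turn": 0.0,"claw": 1},{"tx": 0.0,"ty": 0.0,"tz": 0.0,"turn": 0.0,"claw": 1},{"tx": 0.0,"ty": 0.0,"tz": 0.0,"turn": 0.0,"claw": 1}])

```text
t: 38.4
position: [0.5847, -0.0412, 0.1894]
ee_rot: [0.713, -0.701, 0.001, 0.017]
contact_force: [0.5, 0.0, -2.1]
finger_gap: 0.0227
```

```bash
python3 st1.py
```

```text
38.4 [ 0.5847 -0.0412  0.1894] yaw -179.07 tilt [-0.0212 -0.0257] [-0.056  0.374  0.074  1.291 -0.027 -1.643] [ 0.5  0.  -2.1] 0.0227
```

jog_arm(targets=[{"tx": 0.0,"ty": 0.0,"tz": 0.01,"turn": 0.0,"claw": 1},{"tx": 0.0,"ty": 0.0,"tz": 0.01,"turn": 0.0,"claw": 1},{"tx": 0.0,"ty": 0.0,"tz": 0.01,"turn": 0.0,"claw": 1},{"tx": 0.0,"ty": 0.0,"tz": 0.01,"turn": 0.0,"claw": 1},{"tx": 0.0,"ty": 0.0,"tz": 0.005,"turn": 0.0,"claw": 1},{"tx": 0.0,"ty": 0.0,"tz": 0.0,"turn": 0.0,"claw": 1},{"tx": 0.0,"ty": 0.0,"tz": -0.025,"turn": 0.0,"claw": 1},{"tx": 0.0,"ty": 0.0,"tz": -0.025,"turn": 0.0,"claw": 1},{"tx": 0.0,"ty": 0.0,"tz": 0.0,"turn": 0.0,"claw": 1},{"tx": 0.0,"ty": 0.0,"tz": 0.0,"turn": 0.0,"claw": 1}])

```text
t: 39.23
position: [0.5868, -0.0417, 0.195]
ee_rot: [0.713, -0.701, 0.005, 0.014]
contact_force: [-1.5, 0.1, -1.7]
finger_gap: 0.0227
```

```bash
python3 st1.py
```

```text
39.2333 [ 0.5868 -0.0417  0.195 ] yaw -179.1 tilt [-0.013  -0.0262] [-0.057  0.369  0.081  1.294 -0.027 -1.643] [-1.5  0.1 -1.7] 0.0227
```

jog_arm(targets=[{"tx": 0.0,"ty": 0.0,"tz": 0.01,"turn": 0.0,"claw": 1},{"tx": 0.0,"ty": 0.0,"tz": 0.01,"turn": 0.0,"claw": 1},{"tx": 0.0,"ty": 0.0,"tz": 0.01,"turn": 0.0,"claw": 1},{"tx": 0.0,"ty": 0.0,"tz": 0.01,"turn": 0.0,"claw": 1},{"tx": 0.0,"ty": 0.0,"tz": 0.005,"turn": 0.0,"claw": 1},{"tx": 0.0,"ty": 0.0,"tz": 0.0,"turn": 0.0,"claw": 1},{"tx": 0.0,"ty": 0.0,"tz": -0.025,"turn": 0.0,"claw": 1},{"tx": 0.0,"ty": 0.0,"tz": -0.03,"turn": 0.0,"claw": 1},{"tx": 0.0,"ty": 0.0,"tz": 0.0,"turn": 0.0,"claw": 1},{"tx": 0.0,"ty": 0.0,"tz": 0.0,"turn": 0.0,"claw": 1}])

```text
t: 40.07
position: [0.5883, -0.0418, 0.1949]
ee_rot: [0.713, -0.701, 0.007, 0.012]
contact_force: [-0.1, -0.1, -1.4]
finger_gap: 0.0225
```

jog_arm(targets=[{"tx": 0.0,"ty": 0.0,"tz": 0.01,"turn": 0.0,"claw": 1},{"tx": 0.0,"ty": 0.0,"tz": 0.01,"turn": 0.0,"claw": 1},{"tx": 0.0,"ty": 0.0,"tz": 0.01,"turn": 0.0,"claw": 1},{"tx": 0.0,"ty": 0.0,"tz": 0.01,"turn": 0.0,"claw": 1},{"tx": 0.0,"ty": 0.0,"tz": 0.005,"turn": 0.0,"claw": 1},{"tx": 0.0,"ty": 0.0,"tz": 0.0,"turn": 0.0,"claw": 1},{"tx": 0.0,"ty": 0.0,"tz": -0.025,"turn": 0.0,"claw": 1},{"tx": 0.0,"ty": 0.0,"tz": -0.03,"turn": 0.0,"claw": 1},{"tx": 0.0,"ty": 0.0,"tz": 0.0,"turn": 0.0,"claw": 1},{"tx": 0.0,"ty": 0.0,"tz": 0.0,"turn": 0.0,"claw": 1}])

```text
t: 40.9
position: [0.5901, -0.042, 0.1963]
ee_rot: [0.713, -0.702, 0.01, 0.009]
contact_force: [0.5, -0.4, -2.2]
finger_gap: 0.0225
```

jog_arm(targets=[{"tx": 0.0,"ty": 0.0,"tz": 0.01,"turn": 0.0,"claw": 1},{"tx": 0.0,"ty": 0.0,"tz": 0.01,"turn": 0.0,"claw": 1},{"tx": 0.0,"ty": 0.0,"tz": 0.01,"turn": 0.0,"claw": 1},{"tx": 0.0,"ty": 0.0,"tz": 0.01,"turn": 0.0,"claw": 1},{"tx": 0.0,"ty": 0.0,"tz": 0.005,"turn": 0.0,"claw": 1},{"tx": 0.0,"ty": 0.0,"tz": 0.0,"turn": 0.0,"claw": 1},{"tx": 0.0,"ty": 0.0,"tz": -0.025,"turn": 0.0,"claw": 1},{"tx": 0.0,"ty": 0.0,"tz": -0.03,"turn": 0.0,"claw": 1},{"tx": 0.0,"ty": 0.0,"tz": 0.0,"turn": 0.0,"claw": 1},{"tx": 0.0,"ty": 0.0,"tz": 0.0,"turn": 0.0,"claw": 1}])

```text
t: 41.73
position: [0.5921, -0.0421, 0.198]
ee_rot: [0.712, -0.702, 0.014, 0.006]
contact_force: [0.7, 1.0, -1.8]
finger_gap: 0.0222
```

```bash
python3 st1.py;python3 -c "
from h import *
show('wrist','w20');show('side','s20',(180,60,480,300),2.2)"
```

```text
41.7333 [ 0.5921 -0.0421  0.198 ] yaw -179.11 tilt [ 0.0109 -0.0278] [-0.057  0.358  0.073  1.273 -0.027 -1.643] [ 0.7  1.  -1.8] 0.0222
```

View pics/w20.png

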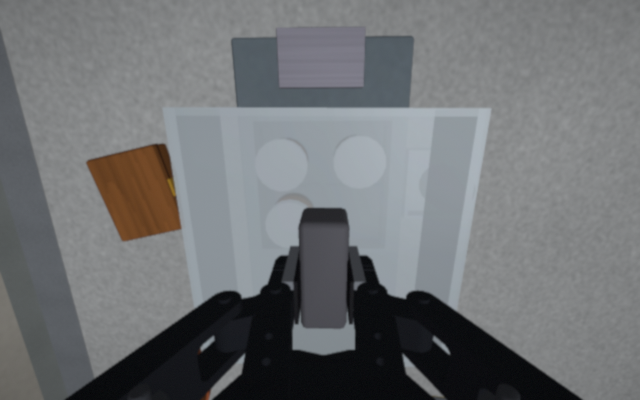

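View pics/s20.png

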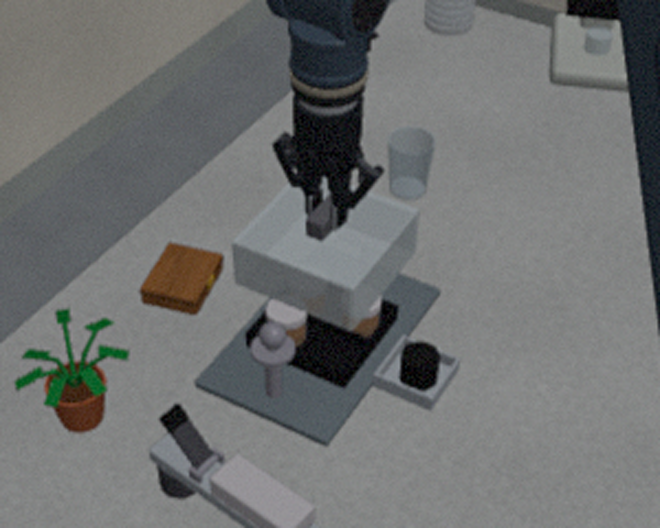

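```bash
python3 - <<'E'
from h import *
S=np.load("pics/w20_s.npy");s=dict(position=S[:3],ee_rot=S[3:]);cw=cam("wrist",s)
c=np.array([(277,29),(364,27),(365,87),(277,87)]);P=plane(cw,c[:,0],c[:,1],.09);print(P.round(4),P.mean(0))
c=np.array([(232,38),(413,37)]);P=plane(cw,c[:,0],c[:,1],.012);print(P.round(4),P.mean(0))
# cover: top plate far rim corner pixels (165,108),(490,108) : heights rim vs top?
M=R.from_quat(s["ee_rot"]).as_matrix()
for off in [-.0716]:
    print("rim centre", s["position"]+M@np.array([0,0,.0716]))
E
```

```text
[[ 0.6322 -0.1835  0.09  ]
 [ 0.5647 -0.1857  0.09  ]
 [ 0.5615 -0.1425  0.09  ]
 [ 0.6335 -0.1415  0.09  ]] [ 0.59798712 -0.16332113  0.09      ]
[[ 0.6911 -0.1953  0.012 ]
 [ 0.5057 -0.1986  0.012 ]] [ 0.59841412 -0.19691925  0.012     ]
rim centre [ 0.59290865 -0.04410531  0.12641538]
```

jog_arm(targets=[{"tx": 0.005,"ty": 0.002,"tz": 0.0,"turn": 0.0,"claw": 1},{"tx": 0.0,"ty": 0.0,"tz": -0.01,"turn": 0.0,"claw": 1},{"tx": 0.0,"ty": 0.0,"tz": -0.015,"turn": 0.0,"claw": 1},{"tx": 0.0,"ty": 0.0,"tz": -0.015,"turn": 0.0,"claw": 1},{"tx": 0.0,"ty": 0.0,"tz": -0.015,"turn": 0.0,"claw": 1},{"tx": 0.0,"ty": 0.0,"tz": 0.0,"turn": 0.0,"claw": 1}])

```text
t: 42.33
position: [0.6021, -0.0398, 0.1462]
ee_rot: [0.712, -0.701, 0.018, 0.003]
contact_force: [-2.2, -0.1, -3.4]
finger_gap: 0.0223
```

```bash
python3 st1.py;python3 -c "
from h import *
show('wrist','w21');show('side','s21',(180,60,480,300),2.2)"
```

```text
42.3333 [ 0.6021 -0.0398  0.1462] yaw -179.09 tilt [ 0.0217 -0.0284] [-0.052  0.392 -0.011  1.145 -0.027 -1.639] [-2.2 -0.1 -3.4] 0.0223
```

View pics/w21.png

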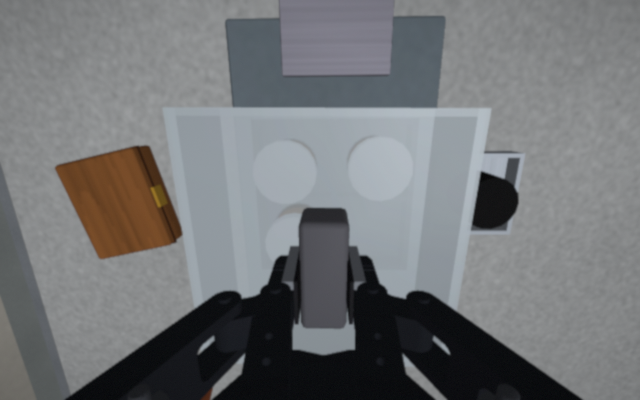

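View pics/s21.png

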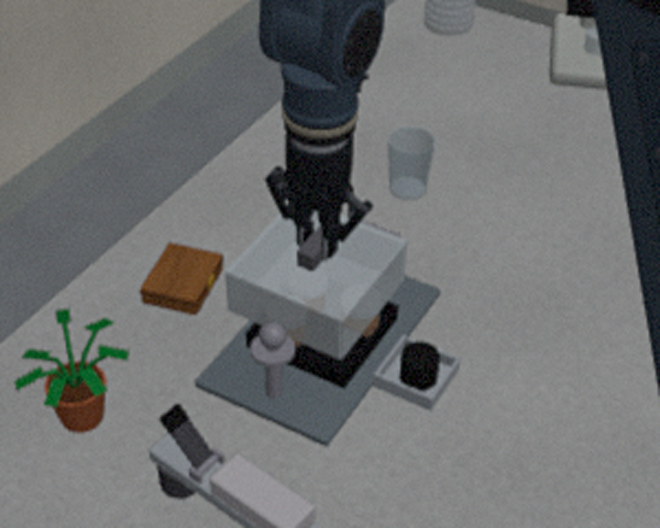

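jog_arm(targets=[{"tx": -0.006,"ty": 0.0,"tz": -0.006,"turn": 0.0,"claw": 1},{"tx": -0.001,"ty": 0.0,"tz": -0.01,"turn": 0.0,"claw": 1},{"tx": -0.001,"ty": 0.0,"tz": -0.008,"turn": 0.0,"claw": 1},{"tx": 0.0,"ty": 0.0,"tz": 0.0,"turn": 0.0,"claw": 1}])

```text
t: 42.77
position: [0.5979, -0.04, 0.1275]
ee_rot: [0.712, -0.701, 0.021, -0.001]
contact_force: [-0.8, 0.0, -3.3]
finger_gap: 0.0225
```

```bash
python3 st1.py;python3 -c "
from h import *
show('wrist','w22')"
```

```text
42.7667 [ 0.5979 -0.04    0.1275] yaw -179.09 tilt [ 0.0313 -0.0289] [-0.053  0.39  -0.065  1.083 -0.027 -1.64 ] [-0.8  0.  -3.3] 0.0225
```

View pics/w22.png

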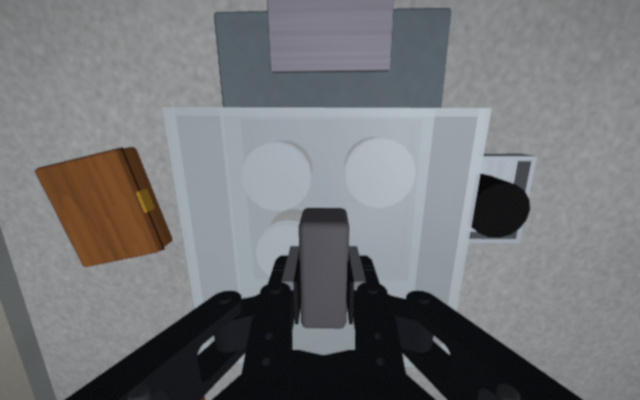

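jog_arm(targets=[{"tx": -0.003,"ty": 0.0,"tz": -0.006,"turn": 0.0,"claw": 1},{"tx": -0.001,"ty": 0.0,"tz": -0.006,"turn": 0.0,"claw": 1},{"tx": 0.0,"ty": 0.0,"tz": 0.0,"turn": 0.0,"claw": 1}])

```text
t: 43.07
position: [0.595, -0.0401, 0.1162]
ee_rot: [0.712, -0.701, 0.022, -0.002]
contact_force: [-0.2, 0.0, -2.7]
finger_gap: 0.0226
```

```bash
python3 st1.py
```

```text
43.0667 [ 0.595  -0.0401  0.1162] yaw -179.09 tilt [ 0.0341 -0.0291] [-0.053  0.391 -0.094  1.05  -0.027 -1.64 ] [-0.2  0.  -2.7] 0.0226
```

jog_arm(targets=[{"tx": 0.0,"ty": 0.0,"tz": -0.008,"turn": 0.0,"claw": 1},{"tx": 0.0,"ty": 0.0,"tz": -0.008,"turn": 0.0,"claw": 1},{"tx": -0.001,"ty": 0.0,"tz": -0.006,"turn": 0.0,"claw": 1},{"tx": 0.0,"ty": 0.0,"tz": 0.0,"turn": 0.0,"claw": 1}])

```text
t: 43.4
position: [0.5939, -0.0401, 0.0919]
ee_rot: [0.712, -0.701, 0.022, -0.002]
contact_force: [0.7, -0.1, -3.3]
finger_gap: 0.0223
```

```bash
python3 st1.py;python3 -c "
from h import *
show('wrist','w23');show('side','s23',(180,60,480,300),2.2)"
```

```text
43.4 [ 0.5939 -0.0401  0.0919] yaw -179.09 tilt [ 0.0343 -0.0291] [-0.053  0.408 -0.135  0.992 -0.027 -1.64 ] [ 0.7 -0.1 -3.3] 0.0223
```

View pics/s23.png

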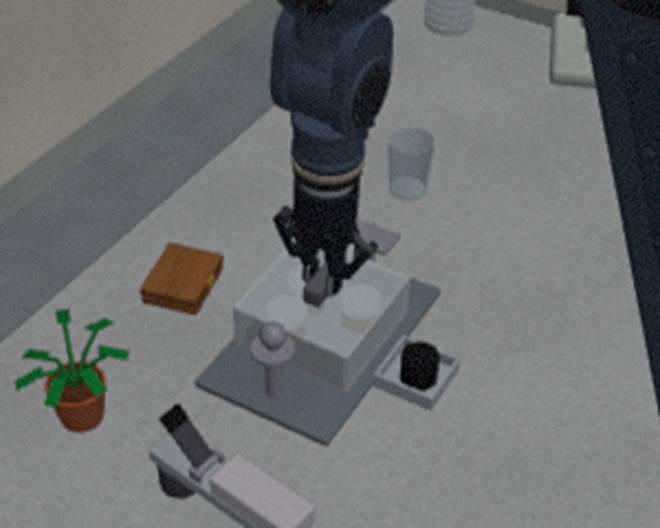

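jog_arm(targets=[{"tx": 0.0,"ty": 0.0,"tz": -0.006,"turn": 0.0,"claw": 1},{"tx": 0.0,"ty": 0.0,"tz": -0.004,"turn": 0.0,"claw": 1}])

```text
t: 43.67
position: [0.5962, -0.0405, 0.0841]
ee_rot: [0.712, -0.701, 0.025, -0.003]
contact_force: [0.6, -4.7, 8.7]
finger_gap: 0.0226
```

```bash
python3 st1.py
```

```text
43.6667 [ 0.5962 -0.0405  0.0841] yaw -179.09 tilt [ 0.0391 -0.0301] [-0.053  0.415 -0.147  0.969 -0.028 -1.64 ] [ 0.6 -4.7  8.7] 0.0226
```

jog_arm(targets=[{"tx": 0.0,"ty": 0.0,"tz": 0.0,"turn": 0.0,"claw": 0.7},{"tx": 0.0,"ty": 0.0,"tz": 0.0,"turn": 0.0,"claw": 0.6},{"tx": 0.0,"ty": 0.0,"tz": 0.0,"turn": 0.0,"claw": 0.5},{"tx": 0.0,"ty": 0.0,"tz": 0.005,"turn": 0.0,"claw": 0.4},{"tx": 0.0,"ty": 0.0,"tz": 0.015,"turn": 0.0,"claw": 0.2},{"tx": 0.0,"ty": 0.0,"tz": 0.025,"turn": 0.0,"claw": 0.2},{"tx": 0.0,"ty": 0.0,"tz": 0.03,"turn": 0.0,"claw": 0.0},{"tx": 0.0,"ty": 0.0,"tz": 0.03,"turn": 0.0,"claw": 0.0},{"tx": 0.0,"ty": 0.0,"tz": 0.02,"turn": 0.0,"claw": 0.0},{"tx": 0.0,"ty": 0.0,"tz": 0.0,"turn": 0.0,"claw": 0.0}])

```text
t: 44.5
position: [0.5945, -0.04, 0.2164]
ee_rot: [0.712, -0.701, 0.024, -0.003]
contact_force: [-0.0, 0.2, -0.2]
finger_gap: 0.0855
```

```bash
python3 st1.py;python3 -c "
from h import *
show('wrist','w24');show('side','s24',(180,60,480,300),2.2)
"; python3 - <<'E'
from h import *
d=np.load("pics/w24.npy");S=np.load("pics/w24_s.npy");s=dict(position=S[:3],ee_rot=S[3:]);P=cloud(cam("wrist",s),d)
for x in (-.06,.06):
  for y in (-.06,.06):
    q=np.array([.5955+x,-.043+y]);m=np.hypot(P[...,0]-q[0],P[...,1]-q[1])<.008
    print(q,m.sum(),np.median(P[m][:,2]) if m.sum() else None)
E
```

```text
44.5 [ 0.5945 -0.04    0.2164] yaw -179.08 tilt [ 0.0385 -0.0292] [-0.053  0.335  0.084  1.28  -0.027 -1.64 ] [-0.   0.2 -0.2] 0.0855
[ 0.5355 -0.103 ] 229 0.07778343159833656
[0.5355 0.017 ] 163 0.07777398151952986
[ 0.6555 -0.103 ] 219 0.0777478173007955
[0.6555 0.017 ] 156 0.0778183178555304
```

View pics/w24.png

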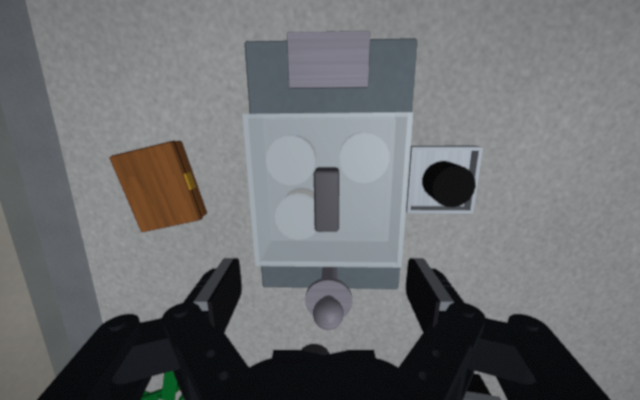

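View pics/s24.png

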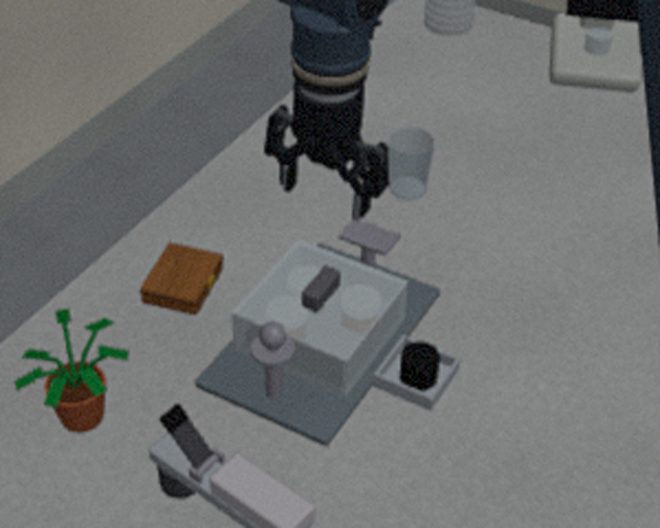

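jog_arm(targets=[{"tx": -0.008,"ty": 0.015,"tz": 0.005,"turn": -0.12,"claw": 0},{"tx": -0.008,"ty": 0.021,"tz": 0.0,"turn": -0.12,"claw": 0},{"tx": -0.008,"ty": 0.021,"tz": 0.0,"turn": -0.12,"claw": 0},{"tx": -0.008,"ty": 0.021,"tz": 0.0,"turn": -0.12,"claw": 0},{"tx": -0.008,"ty": 0.021,"tz": 0.0,"turn": -0.12,"claw": 0},{"tx": -0.008,"ty": 0.021,"tz": 0.0,"turn": -0.12,"claw": 0},{"tx": -0.008,"ty": 0.021,"tz": 0.0,"turn": -0.12,"claw": 0},{"tx": -0.008,"ty": 0.021,"tz": 0.0,"turn": -0.12,"claw": 0},{"tx": -0.008,"ty": 0.021,"tz": 0.0,"turn": -0.12,"claw": 0},{"tx": -0.008,"ty": 0.021,"tz": 0.0,"turn": -0.12,"claw": 0}])

```text
t: 45.43
position: [0.5037, 0.1671, 0.2049]
ee_rot: [-0.17, 0.985, -0.016, -0.02]
contact_force: [0.3, -0.3, -0.4]
finger_gap: 0.0854
```

```bash
python3 st1.py
```

```text
45.4333 [0.5037 0.1671 0.2049] yaw 109.6 tilt [-0.0339 -0.0384] [ 0.335  0.292 -0.008  1.315 -0.025 -0.006] [ 0.3 -0.3 -0.4] 0.0854
```

Continue: 27° more, delta about (-0.02, +0.088).

jog_arm(targets=[{"tx": -0.004,"ty": 0.018,"tz": 0.0,"turn": -0.1,"claw": 0},{"tx": -0.004,"ty": 0.018,"tz": 0.0,"turn": -0.1,"claw": 0},{"tx": -0.004,"ty": 0.016,"tz": 0.0,"turn": -0.1,"claw": 0},{"tx": -0.003,"ty": 0.014,"tz": 0.0,"turn": -0.1,"claw": 0},{"tx": -0.002,"ty": 0.01,"tz": 0.0,"turn": -0.05,"claw": 0},{"tx": 0.0,"ty": 0.0,"tz": 0.0,"turn": 0.0,"claw": 0}])

```text
t: 45.93
position: [0.4792, 0.249, 0.1961]
ee_rot: [0.067, 0.997, -0.013, -0.03]
contact_force: [1.0, 0.5, -0.7]
finger_gap: 0.0853
```

```bash
python3 st1.py;cat > lp.py <<'E'
from h import *
import sys
s,p,d=show("wrist",sys.argv[1]);cw=cam("wrist",s)
P=cloud(cw,d);b=cv2.GaussianBlur(p,(3,3),0).astype(int)
z0=float(sys.argv[2]) if len(sys.argv)>2 else .09
m=((np.abs(P[...,2]-z0)<.004)&(b.min(2)>110)).astype(np.uint8)
m=cv2.morphologyEx(m,cv2.MORPH_OPEN,np.ones((3,3)))
n,l,st,c=cv2.connectedComponentsWithStats(m)
for i in range(1,n):
    if st[i][4]<400: continue
    cs,_=cv2.findContours((l==i).astype(np.uint8),cv2.RETR_EXTERNAL,cv2.CHAIN_APPROX_NONE);q=cs[0][:,0].astype(float)
    W=plane(cw,q[:,0],q[:,1],z0)[:,:2].astype(np.float32);a=cv2.minAreaRect(W)
    print(st[i],a,"delta",np.array(a[0])-s["position"][:2],P[l==i].mean(0))
E
python3 lp.py w25
```

```text
45.9333 [0.4792 0.249  0.1961] yaw 82.34 tilt [-0.0622 -0.0217] [0.474 0.327 0.019 1.328 0.009 0.608] [ 1.   0.5 -0.7] 0.0853
[ 311  158   52  114 5424] ((0.488879919052124, 0.2569595277309418), (0.04510265961289406, 0.10840050876140594), 81.98479461669922) delta [0.0096444  0.00798032] [0.48631191 0.25744526 0.08954262]
```

View pics/w25.png

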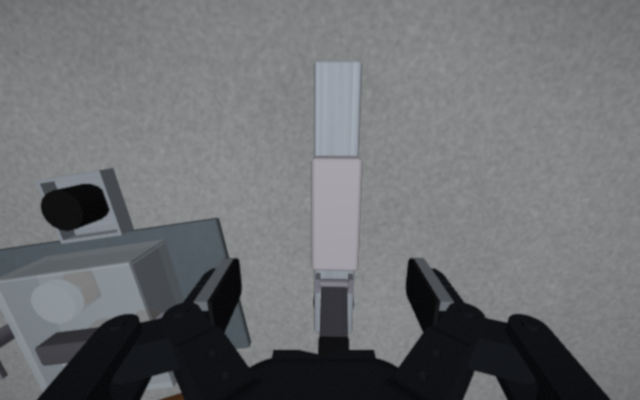

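jog_arm(targets=[{"tx": 0.0,"ty": 0.0,"tz": 0.012,"turn": 0.0,"claw": 0},{"tx": 0.0,"ty": 0.0,"tz": 0.012,"turn": 0.0,"claw": 0},{"tx": 0.0,"ty": 0.0,"tz": 0.012,"turn": 0.0,"claw": 0},{"tx": 0.0,"ty": 0.0,"tz": 0.012,"turn": 0.0,"claw": 0},{"tx": 0.0,"ty": 0.0,"tz": 0.008,"turn": 0.0,"claw": 0},{"tx": 0.0,"ty": 0.0,"tz": 0.0,"turn": 0.0,"claw": 0}])

```text
t: 46.48
position: [0.4772, 0.243, 0.2489]
ee_rot: [0.06, 0.997, -0.017, -0.035]
contact_force: [0.0, 0.4, 0.2]
finger_gap: 0.0856
```

```bash
python3 st1.py
```

```text
46.4833 [0.4772 0.243  0.2489] yaw 83.24 tilt [-0.0712 -0.0291] [0.468 0.312 0.131 1.467 0.006 0.587] [0.  0.4 0.2] 0.0856
```

jog_arm(targets=[{"tx": 0.0,"ty": 0.0,"tz": -0.04,"turn": 0.0,"claw": 0},{"tx": 0.0,"ty": 0.0,"tz": -0.04,"turn": 0.0,"claw": 0},{"tx": 0.0,"ty": 0.0,"tz": 0.0,"turn": 0.0,"claw": 0},{"tx": 0.0,"ty": 0.0,"tz": 0.0,"turn": 0.0,"claw": 0}])

```text
t: 46.82
position: [0.4777, 0.2411, 0.1671]
ee_rot: [0.058, 0.998, -0.016, -0.033]
contact_force: [-0.3, 0.3, 1.3]
finger_gap: 0.0853
```

```bash
python3 st1.py
```

```text
46.8167 [0.4777 0.2411 0.1671] yaw 83.37 tilt [-0.0687 -0.0284] [ 0.464  0.34  -0.039  1.266  0.005  0.581] [-0.3  0.3  1.3] 0.0853
```

jog_arm(targets=[{"tx": 0.0,"ty": 0.0,"tz": 0.01,"turn": 0.0,"claw": 0},{"tx": 0.0,"ty": 0.0,"tz": 0.01,"turn": 0.0,"claw": 0},{"tx": 0.0,"ty": 0.0,"tz": 0.01,"turn": 0.0,"claw": 0},{"tx": 0.0,"ty": 0.0,"tz": 0.01,"turn": 0.0,"claw": 0},{"tx": 0.0,"ty": 0.0,"tz": 0.005,"turn": 0.0,"claw": 0},{"tx": 0.0,"ty": 0.0,"tz": 0.0,"turn": 0.0,"claw": 0},{"tx": 0.0,"ty": 0.0,"tz": -0.025,"turn": 0.0,"claw": 0},{"tx": 0.0,"ty": 0.0,"tz": -0.03,"turn": 0.0,"claw": 0},{"tx": 0.0,"ty": 0.0,"tz": 0.0,"turn": 0.0,"claw": 0},{"tx": 0.0,"ty": 0.0,"tz": 0.0,"turn": 0.0,"claw": 0}])

```text
t: 47.65
position: [0.4826, 0.2425, 0.1757]
ee_rot: [0.057, 0.998, -0.012, -0.026]
contact_force: [-0.1, 0.1, -0.3]
finger_gap: 0.0855
```

```bash
python3 st1.py
```

```text
47.65 [0.4826 0.2425 0.1757] yaw 83.46 tilt [-0.0529 -0.0208] [ 0.463  0.33  -0.029  1.268  0.005  0.577] [-0.1  0.1 -0.3] 0.0855
```

jog_arm(targets=[{"tx": 0.0,"ty": 0.0,"tz": 0.01,"turn": 0.0,"claw": 0},{"tx": 0.0,"ty": 0.0,"tz": 0.01,"turn": 0.0,"claw": 0},{"tx": 0.0,"ty": 0.0,"tz": 0.01,"turn": 0.0,"claw": 0},{"tx": 0.0,"ty": 0.0,"tz": 0.01,"turn": 0.0,"claw": 0},{"tx": 0.0,"ty": 0.0,"tz": 0.005,"turn": 0.0,"claw": 0},{"tx": 0.0,"ty": 0.0,"tz": 0.0,"turn": 0.0,"claw": 0},{"tx": 0.0,"ty": 0.0,"tz": -0.025,"turn": 0.0,"claw": 0},{"tx": 0.0,"ty": 0.0,"tz": -0.03,"turn": 0.0,"claw": 0},{"tx": 0.0,"ty": 0.0,"tz": 0.0,"turn": 0.0,"claw": 0},{"tx": 0.0,"ty": 0.0,"tz": 0.0,"turn": 0.0,"claw": 0}])

```text
t: 48.48
position: [0.4851, 0.2437, 0.1791]
ee_rot: [0.057, 0.998, -0.009, -0.021]
contact_force: [-0.1, 0.1, 1.0]
finger_gap: 0.0853
```

jog_arm(targets=[{"tx": 0.0,"ty": 0.003,"tz": 0.01,"turn": 0.0,"claw": 0},{"tx": 0.0,"ty": 0.003,"tz": 0.01,"turn": 0.0,"claw": 0},{"tx": 0.0,"ty": 0.003,"tz": 0.01,"turn": 0.0,"claw": 0},{"tx": 0.0,"ty": 0.003,"tz": 0.01,"turn": 0.0,"claw": 0},{"tx": 0.0,"ty": 0.0,"tz": 0.005,"turn": 0.0,"claw": 0},{"tx": 0.0,"ty": 0.0,"tz": 0.0,"turn": 0.0,"claw": 0},{"tx": 0.0,"ty": 0.0,"tz": -0.025,"turn": 0.0,"claw": 0},{"tx": 0.0,"ty": 0.0,"tz": -0.03,"turn": 0.0,"claw": 0},{"tx": 0.0,"ty": 0.0,"tz": 0.0,"turn": 0.0,"claw": 0},{"tx": 0.0,"ty": 0.0,"tz": 0.0,"turn": 0.0,"claw": 0}])

```text
t: 49.32
position: [0.4868, 0.2564, 0.1806]
ee_rot: [0.057, 0.998, -0.007, -0.018]
contact_force: [-0.7, 0.7, -0.2]
finger_gap: 0.0852
```

```bash
python3 st1.py
```

```text
49.3167 [0.4868 0.2564 0.1806] yaw 83.47 tilt [-0.0363 -0.0126] [ 0.482  0.331 -0.015  1.263  0.006  0.596] [-0.7  0.7 -0.2] 0.0852
```

jog_arm(targets=[{"tx": 0.001,"ty": 0.0,"tz": -0.01,"turn": -0.025,"claw": 0},{"tx": 0.0,"ty": 0.0,"tz": -0.02,"turn": 0.0,"claw": 0},{"tx": 0.0,"ty": 0.0,"tz": -0.015,"turn": 0.0,"claw": 0},{"tx": 0.0,"ty": 0.0,"tz": 0.0,"turn": 0.0,"claw": 0},{"tx": 0.0,"ty": 0.0,"tz": 0.0,"turn": 0.0,"claw": 0}])

```text
t: 49.73
position: [0.49, 0.257, 0.1385]
ee_rot: [0.073, 0.997, -0.006, -0.016]
contact_force: [0.5, -0.2, 0.0]
finger_gap: 0.0855
```

```bash
python3 st1.py; python3 lp.py w26
```

```text
49.7333 [0.49   0.257  0.1385] yaw 81.63 tilt [-0.032  -0.0091] [ 0.479  0.356 -0.089  1.159  0.007  0.625] [ 0.5 -0.2  0. ] 0.0855
[ 289  151   67  142 8770] ((0.48886850476264954, 0.2570176422595978), (0.0448153130710125, 0.10760179907083511), 81.85750579833984) delta [-1.17380844e-03  1.01068084e-05] [0.48494725 0.25761928 0.08953746]
```

View pics/w26.png

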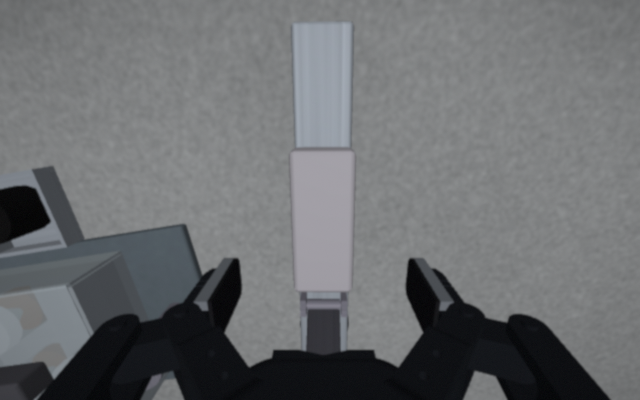

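jog_arm(targets=[{"tx": -0.001,"ty": 0.0,"tz": -0.015,"turn": 0.0,"claw": 0},{"tx": -0.001,"ty": 0.0,"tz": -0.02,"turn": 0.0,"claw": 0},{"tx": -0.001,"ty": 0.0,"tz": -0.02,"turn": 0.0,"claw": 0},{"tx": 0.0,"ty": 0.0,"tz": -0.008,"turn": 0.0,"claw": 0},{"tx": 0.0,"ty": 0.0,"tz": 0.0,"turn": 0.0,"claw": 0.1}])

```text
t: 50.2
position: [0.4911, 0.259, 0.0806]
ee_rot: [0.074, 0.997, -0.003, -0.011]
contact_force: [0.8, 0.4, 0.3]
finger_gap: 0.0772
```

```bash
python3 st1.py
```

```text
50.2 [0.4911 0.259  0.0806] yaw 81.51 tilt [-0.0224 -0.0041] [ 0.482  0.395 -0.188  1.009  0.007  0.63 ] [0.8 0.4 0.3] 0.0772
```

jog_arm(targets=[{"tx": -0.002,"ty": -0.002,"tz": -0.01,"turn": 0.005,"claw": 0.1},{"tx": -0.001,"ty": 0.0,"tz": -0.01,"turn": 0.0,"claw": 0.1},{"tx": 0.0,"ty": 0.0,"tz": -0.005,"turn": 0.0,"claw": 0.2},{"tx": 0.0,"ty": 0.0,"tz": 0.0,"turn": 0.0,"claw": 0.3}])

```text
t: 50.53
position: [0.4906, 0.2583, 0.0587]
ee_rot: [0.072, 0.997, -0.001, -0.009]
contact_force: [-0.8, -0.6, -0.5]
finger_gap: 0.0596
```

```bash
python3 st1.py
```

```text
50.5333 [0.4906 0.2583 0.0587] yaw 81.76 tilt [-0.0177 -0.0017] [ 0.481  0.411 -0.227  0.95   0.007  0.625] [-0.8 -0.6 -0.5] 0.0596
```

jog_arm(targets=[{"tx": -0.001,"ty": -0.001,"tz": -0.003,"turn": 0.0,"claw": 0.35},{"tx": 0.0,"ty": 0.0,"tz": 0.0,"turn": 0.0,"claw": 1},{"tx": 0.0,"ty": 0.0,"tz": 0.0,"turn": 0.0,"claw": 1},{"tx": 0.0,"ty": 0.0,"tz": 0.0,"turn": 0.0,"claw": 1},{"tx": 0.0,"ty": 0.0,"tz": 0.0,"turn": 0.0,"claw": 1}], squeeze=100)

```text
t: 50.95
position: [0.4901, 0.2574, 0.0568]
ee_rot: [0.072, 0.997, -0.001, -0.008]
contact_force: [0.1, 0.3, -3.3]
finger_gap: 0.0445
```

```bash
python3 st1.py; python3 lp.py w27
```

```text
50.95 [0.4901 0.2574 0.0568] yaw 81.74 tilt [-0.017  -0.0014] [ 0.48   0.411 -0.232  0.943  0.007  0.624] [ 0.1  0.3 -3.3] 0.0445
[  267   172   113   182 18058] ((0.47840604186058044, 0.260250985622406), (0.04427124559879303, 0.08786024898290634), 81.89817810058594) delta [-0.01171214  0.00281685] [0.47325113 0.26097438 0.08984279]
```

View pics/w27.png

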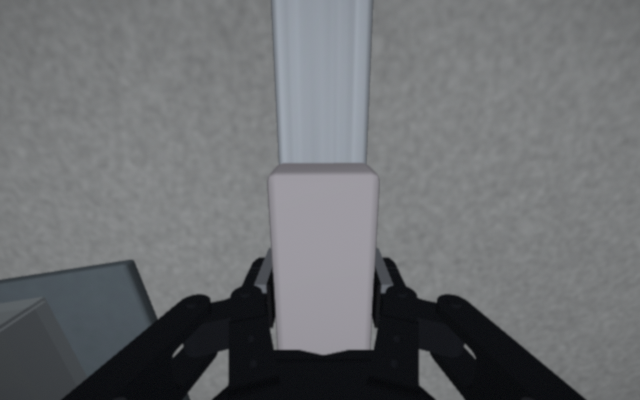

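jog_arm(targets=[{"tx": 0.0,"ty": 0.0,"tz": 0.008,"turn": 0.0,"claw": 1},{"tx": 0.0,"ty": 0.0,"tz": 0.012,"turn": 0.0,"claw": 1},{"tx": 0.0,"ty": 0.0,"tz": 0.018,"turn": 0.0,"claw": 1},{"tx": 0.0,"ty": 0.0,"tz": 0.02,"turn": 0.0,"claw": 1},{"tx": 0.0,"ty": 0.0,"tz": 0.02,"turn": 0.0,"claw": 1},{"tx": 0.0,"ty": 0.0,"tz": 0.02,"turn": 0.0,"claw": 1},{"tx": 0.0,"ty": 0.0,"tz": 0.02,"turn": 0.0,"claw": 1},{"tx": 0.0,"ty": 0.0,"tz": 0.02,"turn": 0.0,"claw": 1},{"tx": 0.0,"ty": 0.0,"tz": 0.02,"turn": 0.0,"claw": 1},{"tx": 0.0,"ty": 0.0,"tz": 0.01,"turn": 0.0,"claw": 1}])

```text
t: 51.83
position: [0.4843, 0.2545, 0.2319]
ee_rot: [0.072, 0.997, -0.004, -0.014]
contact_force: [0.4, 0.3, -5.2]
finger_gap: 0.0446
```

```bash
python3 st1.py; python3 -c "
from h import *
show('side','s28',(150,100,480,360),2.2)"
```

```text
51.8333 [0.4843 0.2545 0.2319] yaw 81.73 tilt [-0.0279 -0.007 ] [0.48  0.298 0.07  1.371 0.007 0.624] [ 0.4  0.3 -5.2] 0.0446
```

View pics/s28.png

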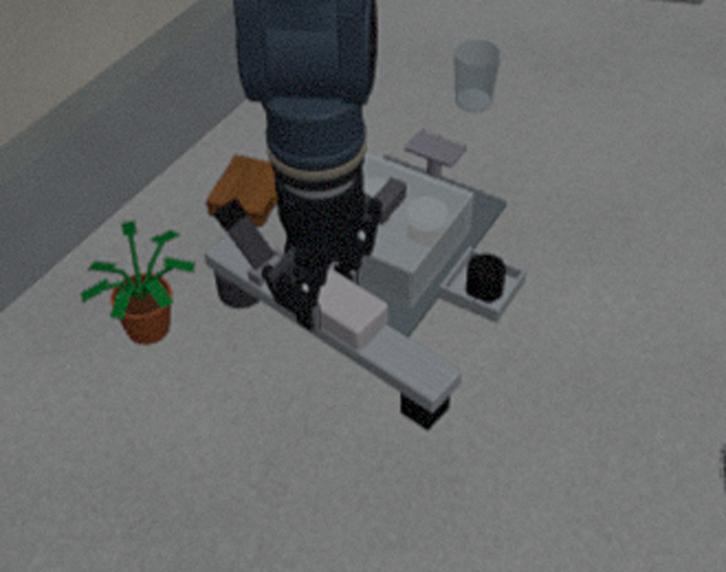

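jog_arm(targets=[{"tx": 0.003,"ty": -0.01,"tz": 0.001,"turn": 0.06,"claw": 1},{"tx": 0.006,"ty": -0.016,"tz": 0.001,"turn": 0.09,"claw": 1},{"tx": 0.007,"ty": -0.018,"tz": 0.001,"turn": 0.1,"claw": 1},{"tx": 0.007,"ty": -0.018,"tz": 0.001,"turn": 0.1,"claw": 1},{"tx": 0.007,"ty": -0.018,"tz": 0.001,"turn": 0.1,"claw": 1},{"tx": 0.007,"ty": -0.018,"tz": 0.001,"turn": 0.1,"claw": 1},{"tx": 0.007,"ty": -0.018,"tz": 0.001,"turn": 0.1,"claw": 1},{"tx": 0.007,"ty": -0.018,"tz": 0.001,"turn": 0.1,"claw": 1},{"tx": 0.007,"ty": -0.018,"tz": 0.001,"turn": 0.1,"claw": 1},{"tx": 0.007,"ty": -0.018,"tz": 0.001,"turn": 0.1,"claw": 1}])

```text
t: 52.72
position: [0.5473, 0.0803, 0.2419]
ee_rot: [-0.414, 0.91, -0.009, -0.013]
contact_force: [0.2, -0.2, -5.5]
finger_gap: 0.0449
```

```bash
python3 st1.py
```

```text
52.7167 [0.5473 0.0803 0.2419] yaw 138.92 tilt [-0.0163 -0.0267] [ 0.159  0.3    0.098  1.39  -0.024 -0.695] [ 0.2 -0.2 -5.5] 0.0449
```

jog_arm(targets=[{"tx": 0.006,"ty": -0.016,"tz": 0.0,"turn": 0.1,"claw": 1},{"tx": 0.006,"ty": -0.016,"tz": 0.0,"turn": 0.1,"claw": 1},{"tx": 0.006,"ty": -0.016,"tz": 0.0,"turn": 0.1,"claw": 1},{"tx": 0.006,"ty": -0.016,"tz": 0.0,"turn": 0.1,"claw": 1},{"tx": 0.006,"ty": -0.014,"tz": 0.0,"turn": 0.1,"claw": 1},{"tx": 0.006,"ty": -0.014,"tz": 0.0,"turn": 0.08,"claw": 1},{"tx": 0.005,"ty": -0.012,"tz": 0.0,"turn": 0.06,"claw": 1},{"tx": 0.003,"ty": -0.008,"tz": 0.0,"turn": 0.03,"claw": 1},{"tx": 0.0,"ty": 0.0,"tz": 0.0,"turn": 0.0,"claw": 1},{"tx": 0.0,"ty": 0.0,"tz": 0.0,"turn": 0.0,"claw": 1}])

```text
t: 53.55
position: [0.5894, -0.0418, 0.2364]
ee_rot: [-0.703, 0.711, -0.01, -0.014]
contact_force: [-0.2, 0.6, -5.3]
finger_gap: 0.0445
```

```bash
python3 st1.py; python3 -c "
from h import *
show('wrist','w29');show('side','s29',(180,60,480,300),2.2)"
```

```text
53.55 [ 0.5894 -0.0418  0.2364] yaw 179.34 tilt [-0.0062 -0.0341] [-0.053  0.355  0.166  1.386 -0.034 -1.612] [-0.2  0.6 -5.3] 0.0445
```

View pics/s29.png

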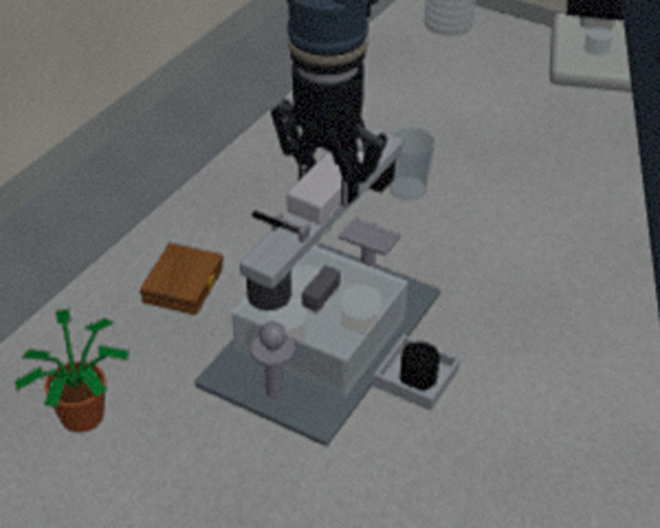

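View pics/w29.png

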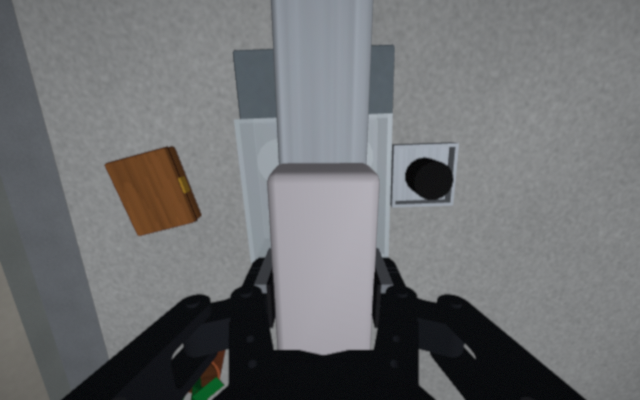

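```bash
python3 - <<'E'
from h import *
from scipy.optimize import least_squares
for f,nm in [("w24","wrist"),("w12","wrist"),("w6","wrist"),("s24","side"),("t13","top"),("s12","side")]:
    d=np.load(f"pics/{f}.npy");S=np.load(f"pics/{f}_s.npy");s=dict(position=S[:3],ee_rot=S[3:])
    cw=cam(nm,s);P=cloud(cw,d)
    near=np.hypot(P[...,0]-.592,P[...,1]-.076)<.045
    fl=near&(np.abs(P[...,2]-.09)<.003);bl=near&(P[...,2]>.101)&(P[...,2]<.13)
    q=P[bl]
    if len(q)>15:
        g=least_squares(lambda c:np.linalg.norm(q-c,axis=1)-.016,[.592,.076,.11],loss="soft_l1",f_scale=.001);c=g.x
    else:c=None
    rest=(np.abs(P[...,2]-.09)<.004)&(np.hypot(P[...,0]-.597,P[...,1]+.164)<.06)
    W=P[rest][:,:2].astype(np.float32)
    rc=cv2.minAreaRect(W) if len(W)>50 else None
    print(f,fl.sum(),bl.sum(),c,"flange bbox",P[fl].min(0)[:2],P[fl].max(0)[:2],"rest",rc)
E
```

```text
w24 984 803 [0.59261416 0.07652747 0.10975334] flange bbox [0.56679296 0.0501513 ] [0.61839406 0.09512073] rest ((0.5980327725410461, -0.1636134386062622), (0.07011603564023972, 0.04431615024805069), 1.3065816164016724)
w12 672 373 [0.59343731 0.07564641 0.10988184] flange bbox [0.57903265 0.04859418] [0.61971871 0.08386536] rest ((0.5987062454223633, -0.16452953219413757), (0.07044076919555664, 0.04431915283203125), 1.2967475652694702)
w6 2777 2714 [0.59092763 0.07454823 0.10956785] flange bbox [0.56656998 0.04847118] [0.61712629 0.10051994] rest ((0.6006371974945068, -0.16650094091892242), (0.04535574093461037, 0.02611706778407097), 81.12075805664062)
s24 136 120 [0.59296335 0.07400421 0.11153617] flange bbox [0.56620704 0.04875389] [0.61941007 0.10160484] rest ((0.5979022979736328, -0.16456149518489838), (0.06995663046836853, 0.0516500398516655), 1.2819699048995972)
t13 131 99 [0.59061103 0.07562713 0.10885751] flange bbox [0.56619941 0.05039882] [0.61587455 0.09944639] rest ((0.5956059694290161, -0.16394901275634766), (0.06969712674617767, 0.043895039707422256), 1.1086311340332031)
s12 136 120 [0.59272794 0.07392727 0.11118294] flange bbox [0.56554794 0.05208761] [0.61883566 0.10071805] rest ((0.5975806713104248, -0.16433599591255188), (0.07139817625284195, 0.04828808829188347), 0.5325749516487122)
```

jog_arm(targets=[{"tx": 0.003,"ty": 0.0,"tz": -0.004,"turn": 0.015,"claw": 1},{"tx": 0.003,"ty": 0.0,"tz": -0.008,"turn": 0.015,"claw": 1},{"tx": 0.0,"ty": 0.0,"tz": -0.01,"turn": 0.0,"claw": 1},{"tx": 0.0,"ty": 0.0,"tz": -0.01,"turn": 0.0,"claw": 1},{"tx": 0.0,"ty": 0.0,"tz": 0.0,"turn": 0.0,"claw": 1}])

```text
t: 54.07
position: [0.5954, -0.0385, 0.2014]
ee_rot: [0.715, -0.699, 0.01, 0.014]
contact_force: [-1.2, 0.4, -5.4]
finger_gap: 0.0449
```

```bash
python3 st1.py; python3 -c "
from h import *
show('wrist','w30');show('side','s30',(230,100,400,240),4);show('top','t30',(260,140,420,240),4)"
```

```text
54.0667 [ 0.5954 -0.0385  0.2014] yaw -178.64 tilt [-0.0045 -0.0338] [-0.047  0.374  0.106  1.305 -0.034 -1.642] [-1.2  0.4 -5.4] 0.0449
```

View pics/s30.png

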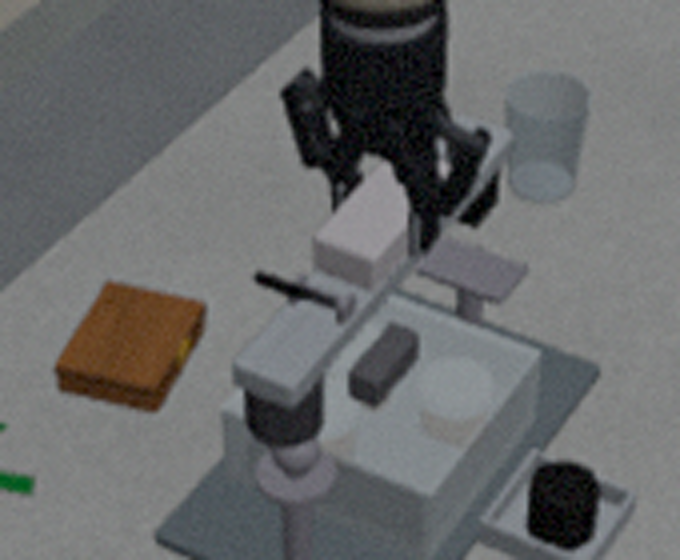

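View pics/t30.png

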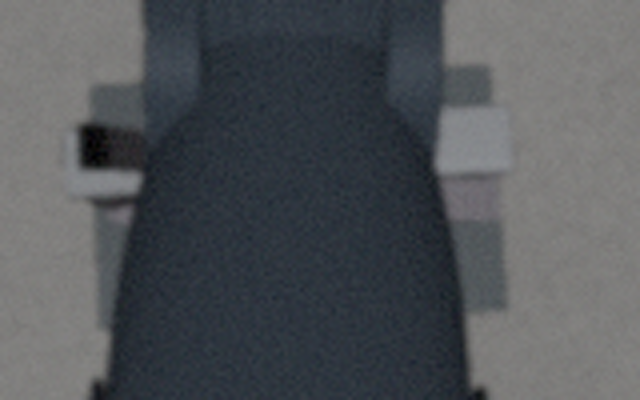

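```bash
python3 - <<'E'
from h import *
cw=cam("side")
P=dict(ball=(.592,.075,.11),flange=(.592,.075,.09),sockrim=(.5917,.078,.143),socktop=(.5920,.0785,.183))
for k,v in P.items():
    u,w=proj(cw,np.array(v));print(k,u.round(1),w.round(1),"crop",((u-230)*4).round(),((w-100)*4).round())
p=cv2.imread("pics/s30_full.png");q=p[190:232,285:320];cv2.imwrite("pics/z.png",cv2.resize(q,None,fx=14,fy=14,interpolation=cv2.INTER_CUBIC))
E
```

```text
ball 303.7 212.3 crop 295.0 449.0
flange 303.8 217.8 crop 295.0 471.0
sockrim 303.0 203.8 crop 292.0 415.0
socktop 302.5 192.1 crop 290.0 368.0
```

View pics/z.png

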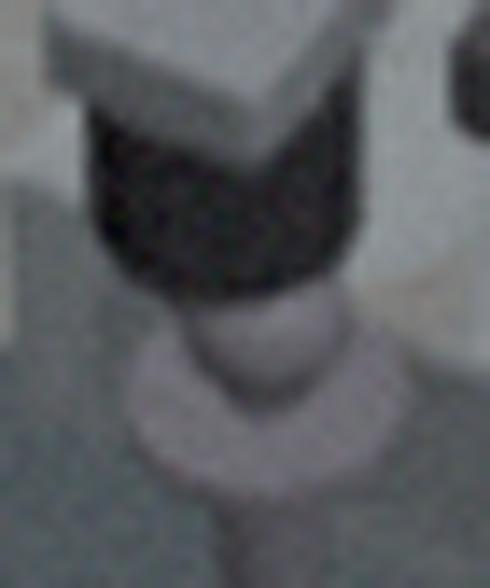

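```bash
python3 - <<'E'
from h import *
d=np.load("pics/t30.npy");P=cloud(cam("top"),d);p=cv2.imread("pics/t30_full.png").astype(int)
for nm,(u0,v0,u1,v1) in dict(left=(272,165,296,196),right=(368,160,392,188)).items():
    q=P[v0:v1,u0:u1].reshape(-1,3);b=p[v0:v1,u0:u1].reshape(-1,3)
    m=(q[:,2]>.14)&(q[:,2]<.26)
    print(nm,m.sum(),q[m].min(0).round(4),q[m].max(0).round(4),np.median(q[m],0).round(4))
    for zc in np.arange(.15,.25,.01):
        k=m&(abs(q[:,2]-zc)<.005);print(zc.round(3),k.sum(),q[k].min(0).round(3) if k.sum() else "",q[k].max(0).round(3) if k.sum() else "")
# side socket
d=np.load("pics/s30.npy");P=cloud(cam("side"),d);p=cv2.imread("pics/s30_full.png").astype(int)
m=np.zeros(d.shape,bool);m[194:213,288:314]=1
m&=(p.max(2)<60)&(P[...,2]>.135)&(P[...,2]<.19)
q=P[m];print(m.sum(),q.mean(0),q.min(0),q.max(0))
from scipy.optimize import least_squares
g=least_squares(lambda c:np.hypot(q[:,0]-c[0],q[:,1]-c[1])-.025,[.592,.078],loss="soft_l1",f_scale=.001);print("sock axis",g.x,g.cost)
q=P[(np.hypot(P[...,0]-.592,P[...,1]-.075)<.03)&(abs(P[...,2]-.09)<.003)];print("flange",q.min(0),q.max(0))
E
```

```text
left 334 [0.5669 0.0575 0.1446] [0.6145 0.1093 0.2599] [0.5827 0.0804 0.2055]
0.15 5 [0.568 0.072 0.145] [0.572 0.097 0.155]
0.16 8 [0.568 0.069 0.156] [0.573 0.098 0.164]
0.17 3 [0.567 0.071 0.165] [0.572 0.087 0.172]
0.18 12 [0.568 0.072 0.177] [0.571 0.093 0.184]
0.19 9 [0.569 0.08  0.185] [0.57  0.108 0.194]
0.2 116 [0.569 0.059 0.195] [0.614 0.109 0.205]
0.21 32 [0.57  0.062 0.205] [0.607 0.106 0.208]
0.22 0  
0.23 19 [0.582 0.057 0.229] [0.606 0.062 0.235]
0.24 56 [0.578 0.06  0.235] [0.605 0.074 0.245]
right 328 [ 0.5755 -0.1788  0.15  ] [ 0.6197 -0.1302  0.2146] [ 0.5959 -0.155   0.2075]
0.15 4 [ 0.581 -0.158  0.15 ] [ 0.582 -0.15   0.155]
0.16 1 [ 0.581 -0.147  0.156] [ 0.581 -0.147  0.156]
0.17 0  
0.18 1 [ 0.577 -0.14   0.184] [ 0.577 -0.14   0.184]
0.19 4 [ 0.576 -0.176  0.192] [ 0.577 -0.134  0.194]
0.2 30 [ 0.576 -0.179  0.196] [ 0.617 -0.131  0.205]
0.21 288 [ 0.576 -0.179  0.205] [ 0.62  -0.13   0.215]
0.22 0  
0.23 0  
0.24 0  
190 [0.58302317 0.101506   0.16438225] [0.56775918 0.08137386 0.14362269] [0.60893831 0.11183477 0.18579532]
sock axis [0.59409133 0.08375999] 0.00014392137744990112
flange [0.56680182 0.05058142 0.08710313] [0.62010153 0.10161526 0.09297029]
```

```bash
python3 - <<'E'
from h import *
for f,row,col,zz in [("w26",23,322,.064),("w25",62,338,.064),("w26",151,322,.09),("w25",158,337,.09),("w26",290,322,.09),("w27",165,322,.09)]:
    S=np.load(f"pics/{f}_s.npy");s=dict(position=S[:3],ee_rot=S[3:]);P=plane(cam("wrist",s),col,row,zz);print(f,row,P.round(4))
    d=np.load(f"pics/{f}.npy");C=cloud(cam("wrist",s),d);print("  depth",C[row+4,col].round(4))
d=np.load("pics/P0.npy")
P=d;q=P[195:280,215:252].reshape(-1,3);k=(q[:,2]>.055)&(q[:,2]<.075);print(q[k].min(0),q[k].max(0))
q=P[195:280,215:252].reshape(-1,3);k=(q[:,2]>.083)&(q[:,2]<.095);print("housing",q[k].min(0),q[k].max(0),q[k].mean(0))
E
```

```text
w26 23 [0.3543 0.2743 0.064 ]
  depth [0.3554 0.2741 0.0597]
w25 62 [0.354  0.2742 0.064 ]
  depth [0.3565 0.274  0.0601]
w26 151 [0.4357 0.2627 0.09  ]
  depth [0.4384 0.2623 0.0889]
w25 158 [0.4352 0.263  0.09  ]
  depth [0.4388 0.2626 0.0893]
w26 290 [0.5403 0.2472 0.09  ]
  depth [0.5635 0.2432 0.0602]
w27 165 [0.4323 0.2648 0.09  ]
  depth [0.4356 0.2642 0.0797]
[0.3477692  0.22314908 0.05504154] [0.57506324 0.29586596 0.07488407]
housing [0.43230163 0.22623061 0.08320166] [0.54358512 0.28582847 0.09498849] [0.48668072 0.25564252 0.08878963]
```

jog_arm(targets=[{"tx": -0.002,"ty": -0.006,"tz": 0.0,"turn": -0.004,"claw": 1},{"tx": 0.0,"ty": 0.0,"tz": 0.0,"turn": 0.0,"claw": 1}])

```text
t: 54.38
position: [0.5946, -0.045, 0.2046]
ee_rot: [0.714, -0.7, 0.012, 0.013]
contact_force: [0.3, -0.8, -5.2]
finger_gap: 0.0447
```

```bash
cat > sk.py <<'E'
from h import *
import sys
from scipy.optimize import least_squares
N=8;ps=[];ds=[]
for i in range(N):
    p,d=imaging.capture("side");ps.append(p.astype(float));ds.append(d)
p=np.mean(ps,0);d=np.median(ds,0);np.save(f"pics/{sys.argv[1]}_p.npy",p);np.save(f"pics/{sys.argv[1]}_d.npy",d)
q=np.clip(p[188:232,282:322]*1.6,0,255).astype(np.uint8)[:,:,::-1];cv2.imwrite(f"pics/{sys.argv[1]}.png",cv2.resize(q,None,fx=14,fy=14,interpolation=cv2.INTER_CUBIC))
cw=cam("side");P=cloud(cw,d)
s=r.read_state();zr=s["position"][2]-.057
m=np.zeros(d.shape,bool);m[190:225,285:317]=1
m&=(p.max(2)<50)&(P[...,2]>zr+.003)&(P[...,2]<zr+.032)&(np.hypot(P[...,0]-.592,P[...,1]-.077)<.045)
k=P[m];g=least_squares(lambda c:np.hypot(k[:,0]-c[0],k[:,1]-c[1])-.025,[.592,.078],loss="soft_l1",f_scale=.001);print("sock",m.sum(),g.x.round(4),"resid",np.std(np.hypot(k[:,0]-g.x[0],k[:,1]-g.x[1])-.025))
near=np.hypot(P[...,0]-.592,P[...,1]-.075)<.04
b=P[near&(P[...,2]>.098)&(P[...,2]<.127)&(p.max(2)>50)];
g=least_squares(lambda c:np.linalg.norm(b-np.r_[c,.11],axis=1)-.016,[.592,.076],loss="soft_l1",f_scale=.001);print("ball",len(b),g.x.round(4))
gr=p.max(2)
for v in range(196,214,2): print(v,gr[v,288:318].round().astype(int))
E
python3 st1.py; python3 sk.py s31
```

```text
54.3833 [ 0.5946 -0.045   0.2046] yaw -178.87 tilt [-0.0007 -0.0343] [-0.058  0.369  0.106  1.306 -0.034 -1.648] [ 0.3 -0.8 -5.2] 0.0447
sock 150 [0.5938 0.0778] resid 0.0006149336266195825
ball 95 [0.5928 0.0743]
196 [131 133 146 146  89  34  46  63  72  81  85  86  86  86  86  88 102 104
 101  85  63  48  40  58 112 152 150 151 140  72]
198 [138 147 149 140  89  30  27  29  34  39  44  55  66  72  80  89 102  93
  63  41  40  39  39  58 112 152 150 149 144  92]
200 [148 144 141 136  90  33  26  29  33  32  34  37  36  36  40  45  50  42
  37  42  42  41  40  56 112 151 150 148 152 146]
202 [138 141 141 140 105  38  27  30  35  35  37  35  38  38  41  38  39  39
  39  41  42  36  37  55 113 151 150 147 148 150]
204 [103 111 120 128 120  55  27  29  30  32  33  39  38  36  38  37  39  42
  41  43  39  35  39  80 138 150 148 148 148 147]
206 [100  97 101 101 103  86  56  31  31  34  32  38  34  38  39  38  42  38
  40  38  38  54 101 139 151 148 148 147 145 144]
208 [ 98  99 100  99 100  98  92  81  69  54  39  36  37  37  37  40  39  44
  55  72  92 126 149 148 147 146 146 140 132 128]
210 [ 99  99 101  98  91  91  90  90  93  86  77  89  97 101 105 116 131 128
 126 119 113 116 131 129 128 126 126 126 125 126]
212 [101  99  98  96  87  88  87  88  90  83  72  88 102 106 112 120 126 125
 121 115 108 100 113 124 123 126 127 127 125 125]
```

View pics/s31.png

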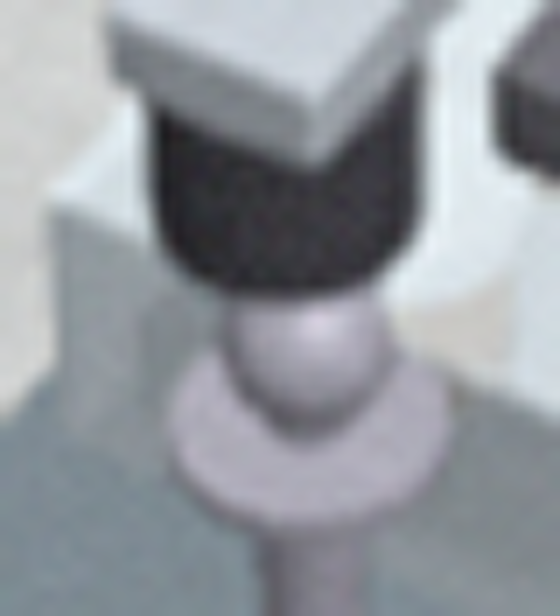

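jog_arm(targets=[{"tx": -0.002,"ty": -0.004,"tz": 0.0,"turn": 0.0,"claw": 1},{"tx": 0.0,"ty": 0.0,"tz": -0.004,"turn": 0.0,"claw": 1}])

```text
t: 54.95
position: [0.5931, -0.0482, 0.2008]
ee_rot: [0.714, -0.7, 0.012, 0.012]
contact_force: [-0.4, 0.5, -5.1]
finger_gap: 0.0446
```

```bash
python3 st1.py; python3 sk.py s32 | grep -v "\["; python3 sk.py s33 | head -2
```

```text
54.95 [ 0.5931 -0.0482  0.2008] yaw -178.8 tilt [ 0.0003 -0.0338] [-0.064  0.368  0.094  1.295 -0.034 -1.655] [-0.4  0.5 -5.1] 0.0446
 109 103 102  91  69  51  41  88 154 153 142  73]
 106  99  76  46  43  37  38  87 153 153 144  91]
  76  45  39  41  44  39  42  86 153 151 151 148]
  42  39  38  40  42  40  35  85 153 150 149 148]
  42  44  41  42  40  36  41  92 151 150 150 148]
  41  40  40  37  37  45  90 139 150 147 148 145]
  36  36  39  55  97 134 146 150 146 138 133 128]
 105 101 106 112 133 130 130 126 127 125 125 125]
 123 118 108 100 111 124 123 127 126 128 125 126]
sock 154 [0.592  0.0744] resid 0.0006128095015311632
ball 88 [0.5928 0.0743]
```

View pics/s33.png

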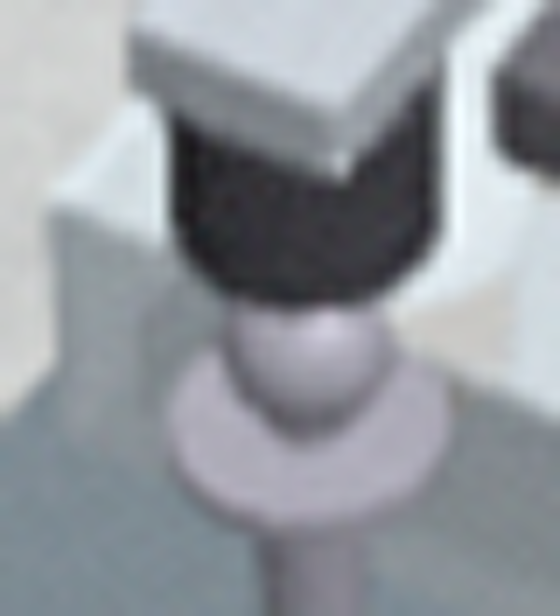

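jog_arm(targets=[{"tx": 0.0,"ty": 0.0,"tz": -0.006,"turn": 0.0,"claw": 1},{"tx": -0.0005,"ty": 0.0,"tz": -0.006,"turn": 0.0,"claw": 1},{"tx": 0.0,"ty": 0.0,"tz": 0.0,"turn": 0.0,"claw": 1}])

```text
t: 56.0
position: [0.5927, -0.0477, 0.1873]
ee_rot: [0.714, -0.7, 0.012, 0.012]
contact_force: [-0.2, 0.2, -5.7]
finger_gap: 0.0444
```

```bash
python3 st1.py; python3 sk.py s34 | head -2
```

```text
56.0 [ 0.5927 -0.0477  0.1873] yaw -178.79 tilt [-0.0001 -0.0334] [-0.063  0.372  0.066  1.263 -0.033 -1.655] [-0.2  0.2 -5.7] 0.0444
sock 144 [0.592  0.0745] resid 0.0006770412463491095
ball 48 [0.5929 0.0741]
```

View pics/s34.png

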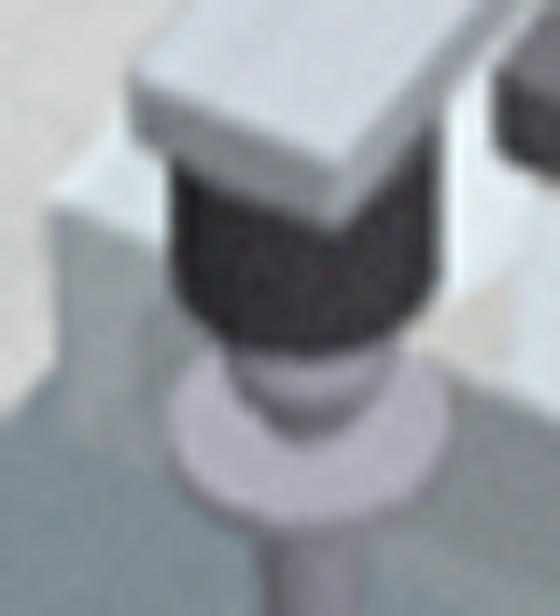

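Well aligned (socket px 170–438, ball 230–388). Continue down carefully.

jog_arm(targets=[{"tx": 0.0,"ty": 0.0,"tz": -0.005,"turn": 0.0,"claw": 1},{"tx": 0.0,"ty": 0.0,"tz": -0.006,"turn": 0.0,"claw": 1}])

```text
t: 56.57
position: [0.5943, -0.0478, 0.1787]
ee_rot: [0.714, -0.7, 0.013, 0.01]
contact_force: [-0.3, 0.4, -6.2]
finger_gap: 0.0449
```

```bash
python3 st1.py
```

```text
56.5667 [ 0.5943 -0.0478  0.1787] yaw -178.79 tilt [ 0.0047 -0.0337] [-0.063  0.375  0.049  1.237 -0.033 -1.655] [-0.3  0.4 -6.2] 0.0449
```

jog_arm(targets=[{"tx": -0.001,"ty": 0.0,"tz": -0.006,"turn": 0.0,"claw": 1},{"tx": -0.001,"ty": 0.0,"tz": -0.006,"turn": 0.0,"claw": 1}])

```text
t: 56.73
position: [0.5923, -0.0478, 0.1654]
ee_rot: [0.714, -0.7, 0.014, 0.01]
contact_force: [-0.4, 0.5, -4.7]
finger_gap: 0.045
```

```bash
python3 st1.py
```

```text
56.7333 [ 0.5923 -0.0478  0.1654] yaw -178.79 tilt [ 0.0049 -0.0338] [-0.063  0.378  0.018  1.204 -0.033 -1.655] [-0.4  0.5 -4.7] 0.045
```

jog_arm(targets=[{"tx": 0.0,"ty": 0.0,"tz": -0.005,"turn": 0.0,"claw": 1},{"tx": 0.0,"ty": 0.0,"tz": -0.004,"turn": 0.0,"claw": 1}])

```text
t: 56.9
position: [0.5914, -0.0477, 0.1543]
ee_rot: [0.714, -0.7, 0.013, 0.011]
contact_force: [-0.2, -0.9, -5.4]
finger_gap: 0.0451
```

```bash
python3 st1.py
```

```text
56.9 [ 0.5914 -0.0477  0.1543] yaw -178.79 tilt [ 0.0032 -0.0336] [-0.063  0.384 -0.002  1.179 -0.033 -1.655] [-0.2 -0.9 -5.4] 0.0451
```

jog_arm(targets=[{"tx": 0.001,"ty": 0.0,"tz": -0.003,"turn": 0.0,"claw": 1},{"tx": 0.0,"ty": 0.0,"tz": -0.003,"turn": 0.0,"claw": 1}])

```text
t: 57.07
position: [0.5922, -0.048, 0.1472]
ee_rot: [0.714, -0.7, 0.013, 0.011]
contact_force: [-1.1, -8.8, 9.0]
finger_gap: 0.0449
```

```bash
python3 st1.py; python3 sk.py s35 | head -2;  python3 -c "
from h import *
show('side','s35b',(230,100,400,240),4)"
```

```text
57.0667 [ 0.5922 -0.048   0.1472] yaw -178.8 tilt [ 0.0024 -0.0342] [-0.063  0.39  -0.012  1.164 -0.034 -1.655] [-1.1 -8.8  9. ] 0.0449
sock 139 [0.5911 0.0748] resid 0.0005908130039925402
ball 10 [0.5754 0.0826]
```

View pics/s35b.png

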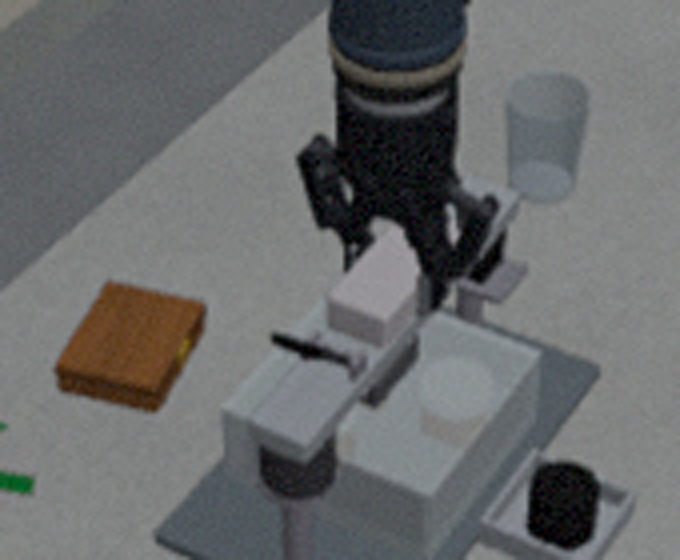

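jog_arm(targets=[{"tx": 0.0,"ty": 0.0,"tz": 0.0,"turn": 0.0,"claw": 1},{"tx": 0.0,"ty": 0.0,"tz": -0.0015,"turn": 0.0,"claw": 1},{"tx": 0.0,"ty": 0.0,"tz": 0.0,"turn": 0.0,"claw": 1}], squeeze=20)

```text
t: 57.77
position: [0.5923, -0.0483, 0.1469]
ee_rot: [0.714, -0.7, 0.013, 0.011]
contact_force: [0.4, 0.4, -1.6]
finger_gap: 0.0446
```

```bash
python3 st1.py
```

```text
57.7667 [ 0.5923 -0.0483  0.1469] yaw -178.8 tilt [ 0.0037 -0.0347] [-0.064  0.389 -0.014  1.162 -0.034 -1.655] [ 0.4  0.4 -1.6] 0.0446
```

jog_arm(targets=[{"tx": 0.0,"ty": 0.0,"tz": 0.0,"turn": 0.0,"claw": 0.44},{"tx": 0.0,"ty": 0.0,"tz": 0.0,"turn": 0.0,"claw": 0.4},{"tx": 0.0,"ty": 0.0,"tz": 0.0,"turn": 0.0,"claw": 0.3},{"tx": 0.0,"ty": 0.0,"tz": 0.0,"turn": 0.0,"claw": 0.2},{"tx": 0.0,"ty": 0.0,"tz": 0.015,"turn": 0.0,"claw": 0.1},{"tx": 0.0,"ty": 0.0,"tz": 0.025,"turn": 0.0,"claw": 0.0},{"tx": 0.0,"ty": 0.0,"tz": 0.03,"turn": 0.0,"claw": 0.0},{"tx": 0.0,"ty": 0.0,"tz": 0.03,"turn": 0.0,"claw": 0.0},{"tx": 0.0,"ty": 0.0,"tz": 0.02,"turn": 0.0,"claw": 0.0},{"tx": 0.0,"ty": 0.0,"tz": 0.0,"turn": 0.0,"claw": 0.0}])

```text
t: 58.6
position: [0.5909, -0.0473, 0.2697]
ee_rot: [0.715, -0.699, 0.012, 0.012]
contact_force: [0.0, 0.5, 0.1]
finger_gap: 0.0855
```

```bash
python3 st1.py; python3 -c "
from h import *
show('wrist','w36');show('side','s36',(230,100,400,240),4)"; python3 lp.py w36b .18
```

```text
58.6 [ 0.5909 -0.0473  0.2697] yaw -178.76 tilt [ 0.0003 -0.0346] [-0.062  0.348  0.239  1.46  -0.035 -1.654] [0.  0.5 0.1] 0.0855
[ 291  146   57  122 6458] ((0.5938776135444641, -0.048722028732299805), (0.045073505491018295, 0.10669232159852982), 1.276327133178711) delta [ 0.00385045 -0.00149867] [ 0.59395252 -0.05187932  0.17955678]
```

View pics/s36.png

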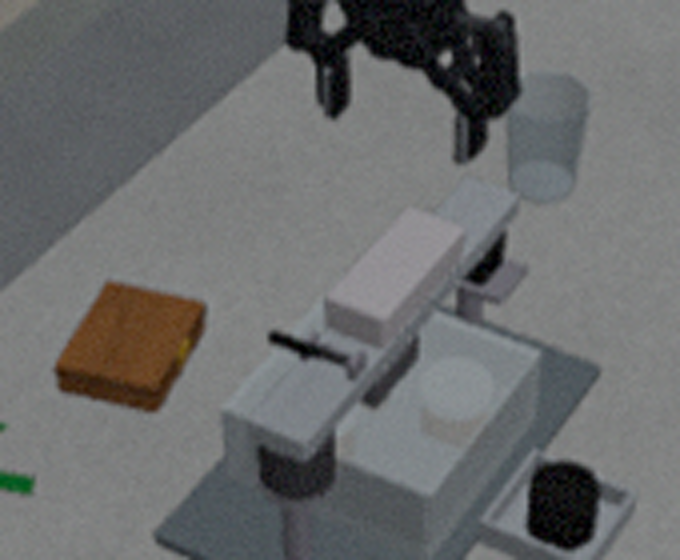

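View pics/w36.png

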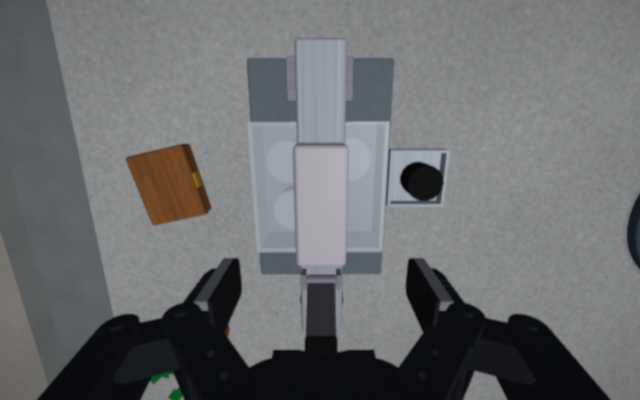

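```bash
python3 - <<'E'
from h import *
S=np.load("pics/w36_s.npy");s=dict(position=S[:3],ee_rot=S[3:]);P=cloud(cam("wrist",s),np.load("pics/w36.npy"))
for r0,r1,c0,c1 in [(152,170,300,340),(200,215,300,340),(240,258,302,340),(45,60,302,340),(110,135,302,340)]:
    q=P[r0:r1,c0:c1].reshape(-1,3);print(q.mean(0).round(4),np.median(q[:,2]).round(4))
q=P[150:258,300:342].reshape(-1,3);A=np.c_[q[:,:2],np.ones(len(q))];print(np.linalg.lstsq(A,q[:,2],rcond=None)[0])
E
python3 sk.py s37 | head -1
python3 - <<'E'
from h import *
p=np.load("pics/s37_p.npy")
q=np.clip(p[130:230,270:370]*1.7,0,255).astype(np.uint8)[:,:,::-1];cv2.imwrite("pics/z.png",cv2.resize(q,None,fx=6,fy=6,interpolation=cv2.INTER_CUBIC))
E
```

```text
[ 0.5956 -0.0903  0.181 ] 0.1797
[ 0.5949 -0.0509  0.1809] 0.1798
[ 0.5933 -0.012   0.1801] 0.1797
[ 0.5967 -0.1763  0.1502] 0.1497
[ 0.5957 -0.1203  0.1506] 0.1497
[-0.01553716 -0.08097434  0.18560093]
sock 0 [0.592 0.078] resid nan
  ret = _var(a, axis=axis, dtype=dtype, out=out, ddof=ddof,
  arrmean = um.true_divide(arrmean, div, out=arrmean,
  ret = ret.dtype.type(ret / rcount)
```

View pics/z.png

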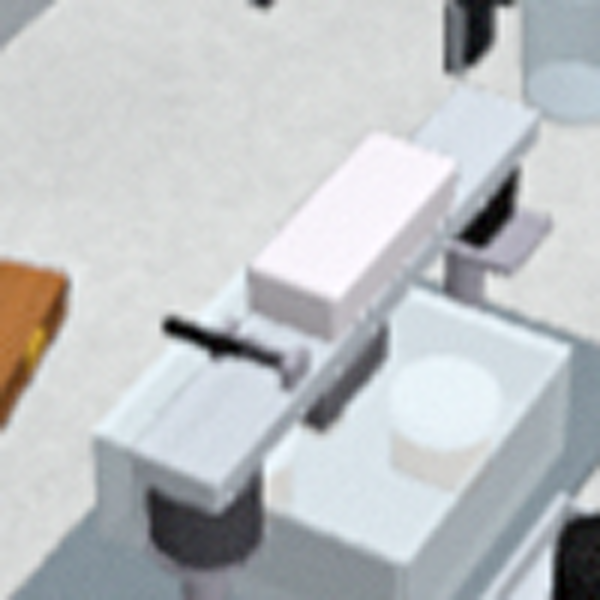

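jog_arm(targets=[{"tx": 0.0,"ty": 0.015,"tz": 0.0,"turn": 0.0,"claw": 0.5},{"tx": 0.0,"ty": 0.025,"tz": 0.0,"turn": 0.0,"claw": 1},{"tx": 0.0,"ty": 0.025,"tz": 0.0,"turn": 0.0,"claw": 1},{"tx": 0.0,"ty": 0.025,"tz": 0.0,"turn": 0.0,"claw": 1},{"tx": 0.0,"ty": 0.018,"tz": 0.0,"turn": 0.0,"claw": 1},{"tx": 0.0,"ty": 0.006,"tz": 0.0,"turn": 0.0,"claw": 1},{"tx": 0.0,"ty": 0.0,"tz": -0.01,"turn": 0.0,"claw": 1},{"tx": 0.0,"ty": 0.0,"tz": 0.0,"turn": 0.0,"claw": 1}])

```text
t: 59.82
position: [0.5889, 0.0697, 0.2525]
ee_rot: [0.714, -0.7, 0.009, 0.015]
contact_force: [0.4, -1.7, -0.5]
finger_gap: -0.0002
```

```bash
python3 st1.py; python3 -c "
from h import *
show('wrist','w38');show('side','s38',(230,100,400,240),4)"
```

```text
59.8167 [0.5889 0.0697 0.2525] yaw -178.92 tilt [-0.008  -0.0349] [ 0.135  0.362  0.218  1.439 -0.033 -1.454] [ 0.4 -1.7 -0.5] -0.0002
```

View pics/s38.png

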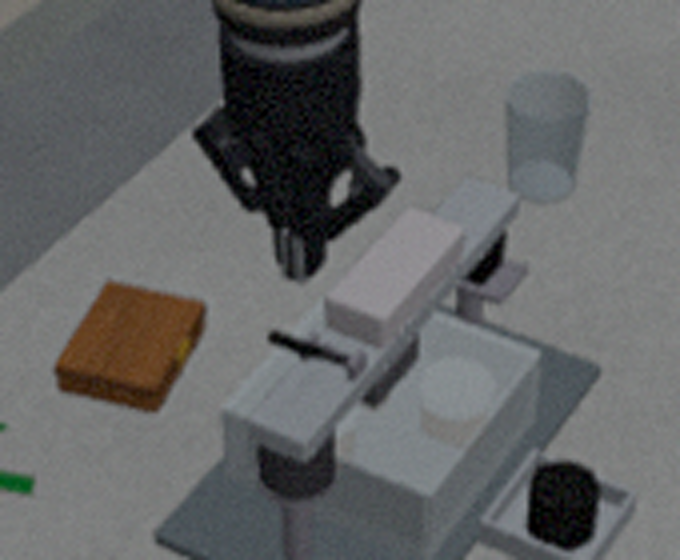

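View pics/w38.png

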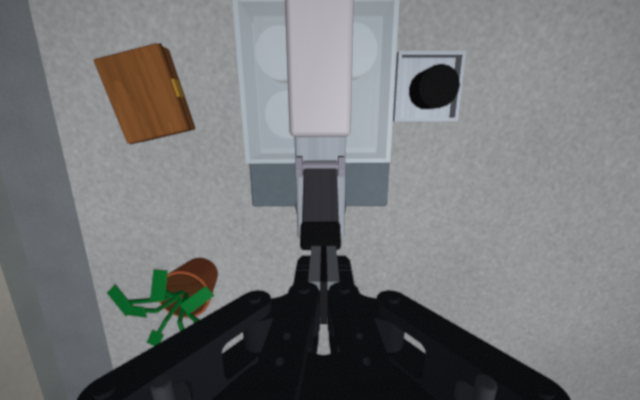

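```bash
python3 - <<'E'
from h import *
S=np.load("pics/w38_s.npy");s=dict(position=S[:3],ee_rot=S[3:]);P=cloud(cam("wrist",s),np.load("pics/w38.npy"))
for v in (180,200,215,226,232,240,245): print(v,P[v,321].round(4))
E
```

```text
180 [0.5913 0.0414 0.1706]
200 [0.5911 0.0548 0.1825]
215 [0.5909 0.0636 0.1929]
226 [0.5908 0.0696 0.2002]
232 [0.5908 0.0735 0.2022]
240 [0.5907 0.0777 0.2071]
245 [0.5906 0.0811 0.2083]
```

jog_arm(targets=[{"tx": 0.002,"ty": 0.002,"tz": -0.012,"turn": 0.0,"claw": 1},{"tx": 0.0,"ty": 0.0,"tz": -0.015,"turn": 0.0,"claw": 1},{"tx": 0.0,"ty": 0.0,"tz": -0.01,"turn": 0.0,"claw": 1},{"tx": 0.0,"ty": 0.0,"tz": 0.0,"turn": 0.0,"claw": 1}])

```text
t: 60.25
position: [0.592, 0.0667, 0.2171]
ee_rot: [0.712, -0.702, 0.011, 0.014]
contact_force: [0.5, 0.4, -1.2]
finger_gap: -0.0002
```

```bash
python3 st1.py
```

```text
60.25 [0.592  0.0667 0.2171] yaw -179.26 tilt [-0.0041 -0.0352] [ 0.13   0.372  0.142  1.35  -0.034 -1.454] [ 0.5  0.4 -1.2] -0.0002
```

jog_arm(targets=[{"tx": 0.0,"ty": 0.007,"tz": -0.005,"turn": 0.0,"claw": 1},{"tx": 0.0,"ty": 0.002,"tz": -0.008,"turn": 0.0,"claw": 1},{"tx": 0.0,"ty": 0.003,"tz": -0.008,"turn": 0.0,"claw": 1}])

```text
t: 60.5
position: [0.5935, 0.0774, 0.1978]
ee_rot: [0.71, -0.704, 0.012, 0.012]
contact_force: [-0.9, -0.2, 2.7]
finger_gap: -0.0002
```

```bash
python3 st1.py
```

```text
60.5 [0.5935 0.0774 0.1978] yaw -179.47 tilt [ 0.0001 -0.0343] [ 0.147  0.38   0.106  1.301 -0.034 -1.433] [-0.9 -0.2  2.7] -0.0002
```

Contact (≈3 N). Follow the arc down and out.

jog_arm(targets=[{"tx": -0.001,"ty": 0.003,"tz": -0.008,"turn": 0.0,"claw": 1},{"tx": 0.0,"ty": 0.003,"tz": -0.008,"turn": 0.0,"claw": 1},{"tx": 0.0,"ty": 0.002,"tz": -0.008,"turn": 0.0,"claw": 1}])

```text
t: 60.75
position: [0.5928, 0.0865, 0.1723]
ee_rot: [0.71, -0.704, 0.013, 0.011]
contact_force: [-0.4, -0.5, 3.5]
finger_gap: 0.0001
```

```bash
python3 st1.py
```

```text
60.75 [0.5928 0.0865 0.1723] yaw -179.46 tilt [ 0.002  -0.0338] [ 0.162  0.391  0.056  1.24  -0.034 -1.418] [-0.4 -0.5  3.5] 0.0001
```

jog_arm(targets=[{"tx": 0.0,"ty": 0.001,"tz": -0.006,"turn": 0.0,"claw": 1},{"tx": 0.0,"ty": 0.0,"tz": -0.005,"turn": 0.0,"claw": 1}])

```text
t: 60.92
position: [0.5928, 0.0882, 0.1595]
ee_rot: [0.711, -0.703, 0.013, 0.012]
contact_force: [-1.1, 0.0, 31.4]
finger_gap: -0.0
```

```bash
python3 st1.py
```

```text
60.9167 [0.5928 0.0882 0.1595] yaw -179.41 tilt [ 0.0019 -0.0343] [ 0.165  0.398  0.034  1.21  -0.034 -1.416] [-1.1  0.  31.4] -0.0
```

jog_arm(targets=[{"tx": 0.0,"ty": 0.0,"tz": 0.01,"turn": 0.0,"claw": 1},{"tx": 0.0,"ty": 0.0,"tz": 0.025,"turn": 0.0,"claw": 1},{"tx": 0.0,"ty": 0.0,"tz": 0.03,"turn": 0.0,"claw": 1},{"tx": 0.0,"ty": 0.0,"tz": 0.03,"turn": 0.0,"claw": 1},{"tx": 0.0,"ty": 0.0,"tz": 0.03,"turn": 0.0,"claw": 1},{"tx": 0.0,"ty": 0.0,"tz": 0.02,"turn": 0.0,"claw": 1},{"tx": 0.0,"ty": 0.0,"tz": 0.0,"turn": 0.0,"claw": 1}])

```text
t: 61.5
position: [0.5893, 0.0877, 0.3056]
ee_rot: [0.711, -0.703, 0.011, 0.015]
contact_force: [-0.2, 0.6, 0.7]
finger_gap: 0.0
```

```bash
python3 st1.py; python3 sk.py s39 2>/dev/null| head -0;  python3 - <<'E'
from h import *
show('wrist','w39')
p=np.load("pics/s39_p.npy")
q=np.clip(p[100:240,240:380]*1.7,0,255).astype(np.uint8)[:,:,::-1];cv2.imwrite("pics/z39.png",cv2.resize(q,None,fx=4,fy=4,interpolation=cv2.INTER_CUBIC))
S=np.load("pics/w39_s.npy");s=dict(position=S[:3],ee_rot=S[3:]);P=cloud(cam("wrist",s),np.load("pics/w39.npy"))
cw=cam("wrist",s)
for y in (.04,.05,.06,.07,.08,.085,.09,-.01,0,.01):
    u,v=proj(cw,np.array([.593,y,.162]));
    if 0<=u<640 and 0<=v<400: print(y,int(u),int(v),P[int(v),int(u)].round(4))
E
```

```text
61.5 [0.5893 0.0877 0.3056] yaw -179.37 tilt [-0.0063 -0.0365] [ 0.166  0.366  0.357  1.574 -0.035 -1.416] [-0.2  0.6  0.7] 0.0
0.04 317 149 [0.5933 0.0397 0.1595]
0.05 317 159 [0.5913 0.014  0.4457]
0.06 317 169 [0.5932 0.0591 0.1619]
0.07 317 179 [0.5932 0.0697 0.1593]
0.08 317 189 [0.5931 0.0797 0.1609]
0.085 317 194 [0.5931 0.0849 0.1611]
0.09 317 199 [0.5931 0.0898 0.1625]
-0.01 317 94 [ 0.5934 -0.0091  0.1805]
0 317 106 [0.5934 0.0007 0.1798]
0.01 317 117 [0.5936 0.0095 0.1506]
```

View pics/z39.png

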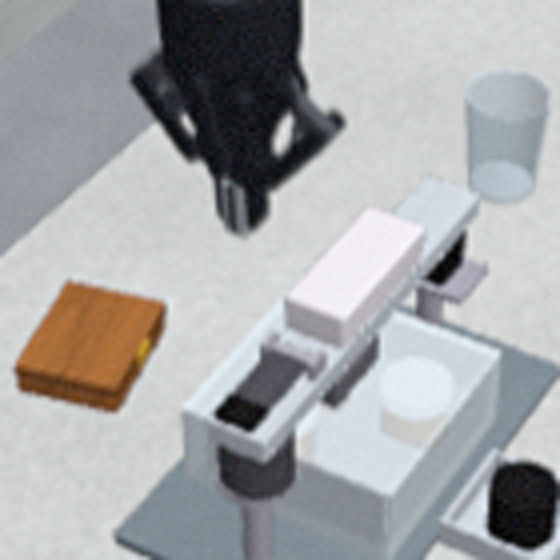

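View pics/w39.png

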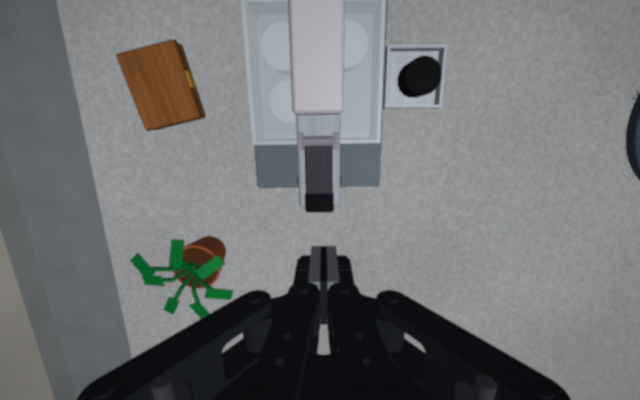

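```bash
python3 - <<'E'
from h import *
d=np.median([imaging.capture("top")[1] for _ in range(4)],0);P=cloud(cam("top"),d);cw=cam("top")
for q in [(.5975,-.17,.15),(.597,-.125,.15),(.596,-.08,.18)]:
    u,v=proj(cw,np.array(q));print(q,P[int(round(v)),int(round(u))].round(4))
print(job.finish_job())
E
```

```text
(0.5975, -0.17, 0.15) [ 0.598  -0.1698  0.1499]
(0.597, -0.125, 0.15) [ 0.5966 -0.1238  0.1495]
(0.596, -0.08, 0.18) [ 0.5956 -0.0813  0.178 ]
the job is handed in; nothing more can be done
None
```

The growing station is set up and handed in at about 62 s of the 210 s allowed, with the robot clear of everything. All the steps were done in the order asked.

- **Dust cap:** it is off the ball and in the metal tray, and still there in the last pictures.
- **Pots:** three were present, and each stands upright in a cell of its own.
- **Cover:** its top measured 77.8 mm above the bench near all four corners (78 mm expected), so it sits flat on the base plate.
- **Lamp bar:** the housing top read 179.7 mm (180 mm expected) and the bar was level along its length, so the socket is home and the foot is on the pad.
- **Latch lever:** I pressed it after that until it met its stop at about 31 N. It lies flat at about 160–162 mm (162 mm expected).

I did not touch the beaker, the slide box or the seedling.

**Checks that disagreed:**
- **Bar position:** the wrist-camera estimate along the bar's length was about 5 mm off from the side camera, so I aligned the socket over the ball with the side camera.
- **Socket fit:** the final side-camera fit of the seated socket found no usable points. I judged "fully home" from the bar's heights and the contact force on landing.
- **Arm tilt:** the tool drifted by up to about 6° between moves. I brought it back to about 2° or less before gripping the cover and the lamp bar.

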